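# Build the checking stack in the projector nest

### The job

Build up the projector's checking stack in the nest with the four corner posts: first the bored holder block, then the square spacer on it with its recess up, then the round disc into the spacer's recess. Take the parts from their sloping bins and set each one down fully home, flat and square between the posts, without dropping any, then let go. Leave the dial stand and the two gauges where they are.

Things in the scene. Friction and masses are not known exactly. Their poses are not given: they have to be found in the camera images.
- nest: Dark steel nest, fixed, at any of four places: base plate 92 x 92 x 16 mm with four L-shaped corner posts up to 60 mm over the bench, walls 8 mm thick, outline 67 mm square. They bound a pocket 51 mm square along the nest's x and y. In the middle of each of its four sides is a gap 33 mm wide, open to the top, for the fingers. Post tops flare (lead-in, 3 mm). Origin: centre of its underside, z up.
- nest_floor (a point): Centre of the pocket's floor, 16 mm above the bench; axes as the nest's. The posts stand 44 mm above it; their inner faces flare outwards over the top 8 mm. Undersides when home: block 0, spacer 24, disc 32 mm above this floor.
- holder: Holder block, bare aluminium, 48 x 48 x 24 mm with a 20 mm bore right through along z, about 0.14 kg. Origin: centre of its underside; z out of its top, x and y along its sides. It starts flat on the slope of its bin: its z leans 30 degrees from vertical towards the bin's -x, its y is level.
- spacer: Spacer, bare aluminium plate 48 x 48 x 12 mm with a round recess 38 mm across and 4 mm deep in its top, about 0.07 kg. Origin: centre of its underside; z out of the recessed face, x and y along its sides. It starts on its bin's slope like the block, recess up.
- disc: Round disc, bare aluminium with a dark-rimmed window (22 mm) on top, 35 mm diameter, 12 mm thick, lower edge bevelled 3 mm, about 0.05 kg. Origin: centre of its underside; z out of its top. It starts on its bin's slope, its z leaning 30 degrees. Home in the spacer's recess its top is level with the tops of the posts.
- bin_body: Grey plastic bin with the holder block, fixed. Its floor slopes at 30 degrees, low at the bin's -x, rising to +x. 110 mm wide (y), 64 mm deep; side walls 104 mm apart inside 12 mm, rear wall 5 mm off the floor; rear top 48 mm above the bench. A 6 mm high lip across the low side stops the part. Origin: on the bench, below the floor's seat point.
- seat_body (a point): Seat point of that bin: on its sloping floor, 25 mm straight above the bin's origin, in the middle of its width. The block's origin starts within 6 mm of it, to either side (y). The axes are the bin's (z up). The other two bins are the same.
- bin_spacer: Bin like bin_body, with the spacer in it; same size and origin.
- bin_disc: Bin like bin_body, with the disc in it; same size and origin, but the stop lip is 18 mm down the slope from the seat point instead of 24.5 mm.
- stand: Dial comparator stand, 2 kg, loose in the middle of the row, to be left alone. Base 88 (x) x 54 (y) x 22 mm; a 20 mm column, 20 mm to -x of centre, 172 mm tall; at its head an arm towards +x with a 44 mm dial, face 57 mm to +x of centre, top 172 mm above the bench. Origin: centre of its underside.
- ring_gauge: Steel ring, 64 mm outside, 32 mm bore, 22 mm high, loose behind the row, to be left alone. Origin: centre of its underside.
- plug_gauge: Stepped steel plug standing loose behind the row, 34 mm diameter, 75 mm high, to be left alone. Origin: centre of its underside.
Not all that is in view belongs to the job. What is shaped like the spacer but purple or yellow is not meant.

How it is judged:
On the way, in this order (a step that is already met when the one before it is completed fails the run):
1. the holder block is fully home and square in the empty pocket (z of holder in the frame of nest_floor between -0.002 and 0.002 m and angle between holder's own z axis and vertical below 0.05 rad and x of holder in the frame of nest_floor between -0.0025 and 0.0025 m and y of holder in the frame of nest_floor between -0.0025 and 0.0025 m and (angle between the x axis of holder and the x axis of nest, either way round below 0.08 rad or angle between the x axis of holder and the y axis of nest, either way round below 0.08 rad)), for 0.2 s.
2. the spacer lies flat and square on the holder between the posts (all of step 1 and z of spacer in the frame of nest_floor between 0.022 and 0.026 m and angle between spacer's own z axis and vertical below 0.05 rad and x of spacer in the frame of nest_floor between -0.0025 and 0.0025 m and y of spacer in the frame of nest_floor between -0.0025 and 0.0025 m and (angle between the x axis of spacer and the x axis of nest, either way round below 0.08 rad or angle between the x axis of spacer and the y axis of nest, either way round below 0.08 rad)), for 0.2 s.
3. the disc sits home in the spacer's recess (all of step 2 and z of disc in the frame of nest_floor between 0.03 and 0.034 m and angle between disc's own z axis and vertical below 0.05 rad and x of disc in the frame of nest_floor between -0.004 and 0.004 m and y of disc in the frame of nest_floor between -0.004 and 0.004 m), for 0.2 s.
At the end, for the whole second after the job is handed in: Holder, spacer, disc stacked in the pocket, at rest and released: undersides 0, 24, 32 mm (+-2) above its floor, level to 0.05 rad; holder and spacer centred to 2.5 mm per side, square to 0.08 rad (any quarter turn), disc centred to 4 mm; stand and gauges within 15 mm of their starts (all of step 3 and linear speed of each of holder, spacer, disc below 0.02 m/s and contact force between the fingers and holder below 0.1 N and contact force between the fingers and spacer below 0.1 N and contact force between the fingers and disc below 0.1 N and distance of each of stand, ring_gauge, plug_gauge from where it was at the start of the episode below 0.015 m); the robot touches nothing.
It fails at once if the holder is dropped (out of the fingers and falling faster than 0.6 m/s) (linear speed of holder above 0.6 m/s and contact force between the fingers and holder below 0.05 N).
It fails at once if the spacer is dropped (out of the fingers and falling faster than 0.6 m/s) (linear speed of spacer above 0.6 m/s and contact force between the fingers and spacer below 0.05 N).
It fails at once if the disc is dropped (out of the fingers and falling faster than 0.6 m/s) (linear speed of disc above 0.6 m/s and contact force between the fingers and disc below 0.05 N).
It fails at once if the stand or a gauge is shifted by more than 15 mm (distance of any of stand, ring_gauge, plug_gauge from where it was at the start of the episode above 0.015 m).
It also fails if it takes over 72 s, if anything falls off the work surface, if the arm or the gripper's body presses on something with over 40 N, if the wrist force passes 120 N, or if a joint passes its speed limit or range.

### The arm

A 7-joint arm with a two-finger parallel gripper is mounted at the origin on the work surface. World frame = base frame: x ahead of the robot, y to its left, z up, the work surface at z = 0. Lengths are in m, angles in rad, forces in N, time in s.
With the tool pointing down it reaches from about 0.425 to 0.925 m from the base axis. Payload 6.8 kg.
Tool frame: the origin (TCP) lies at the very end of the fingers, on their centre line; the grasp point (between the pads) lies 19 mm behind it; z points along the fingers, x is the direction in which the jaws open and shut, and the axes are right-handed (so a half turn about z gives the same grasp; the last joint's range is limited). The gripper opens to 88 mm and grips with 3 to 60 N. Pads are 20 mm wide; open, the fingers measure 115 mm over their backs; the gripper's body (75 mm by 178 mm) begins 61 mm behind the grasp point.
Start: joints at [-1.211, 0.477, 0.022, 1.555, -0.011, 1.109, -0.083], TCP at [0.304, 0.602, 0.187] pointing down, gripper open.
Joint ranges: [-2.96, 2.96], [-0.34, 2.1], [-1.41, 1.46], [0.24, 2.44], [-1.37, 4.51], [0.17, 1.92], [-2.96, 2.96]. Speed limits (rad/s): [2.39, 2.39, 3.14, 3.14, 3.14, 3.14, 3.14].

### API

Orientations are given as a unit quaternion [w, x, y, z].
In Python, from workcell import bot gives the robot as it stands.
- The arm moves only by the tool arm_command, never from a script. Its argument "deltas" is a list of rows, each an object with "dp": the shift along the tool's x, y, z in mm, a list of three; "turn": the turn about the tool's z in rad; "hand": the opening, from 0 (shut) to 1 (fully open). A call has 1 to 20 rows; each row shifts and turns the commanded pose from where the row before left it, along the tool's axes as they then stand; what a row does not reach is not made up. A row lasts 1/12 s, in which the tool goes at most 41.7 mm and 7.16 degrees, less where a joint would pass 70% of its speed; a pose out of reach is approached as far as the arm can. A call is refused whole if a number of a shift passes 41.7 or a number of a turn 0.125, either way. A call with a gripper value outside its range is refused whole. The fingers move at their own pace and stop on an object; "squeeze" is the grip in N (left out, the last holds). Time passes only in rows, so rows that do not move let the fingers close. It gives the time, the measured TCP pose, the force and the opening at its end, in the units of the state.
- bot.observe(): the state, without advancing time (a new reading comes with each control period).
- bot.grab_frame(name): name is "side" or "top" or "wrist"; returns the picture (384x512x3 uint8, red, green, blue); there is no depth.
- bot.calibration(name): a dict with "vfov" (degrees; the focal length in pixels is half the picture's height over the tangent of half this angle, whatever the lens; pixels are square), "cx", "cy" (the principal point, pixels), "D" ([k1, k2, p1, p2, k3] as OpenCV has them; the pictures are not rectified), "R" (3x3) and "t" (3): a world point X has camera coordinates R X + t; the wrist camera has in their place "T_tool_cam" (4x4, takes a point from camera to tool coordinates, whose origin is the TCP and whose axes are the tool frame's). Camera axes: x right, y down, z forward; pixel columns grow to the right and rows downward; lengths in m; the calibration is good to about 2 mm. A picture is of the moment at which its call begins: read the wrist's pose just before it. calibration takes no time and is no camera call.
- bot.sign_off(): hands the job in, once; it reports no verdict.
The state is a dict: "clock": time; "qpos": joint angles; "dq": joint speeds; "tau": joint torques, N m; "ee_pos": TCP position; "eef_rot": TCP orientation; "force": force on the tool from outside, world axes, zero at the start; "moment": the same for the moment, N m; "finger_gap": finger opening in m.
Only numpy, scipy, OpenCV 4.12 (cv2) and the standard library are available. Lean on these libraries where they do the work, as an engineer would, in place of code of your own. Each camera call takes 0.05 s, during which the arm holds its last target.

## Working session

There is one attempt and no reset: what is moved stays moved. The work goes in short steps, Python scripts to look and compute and a tool call to move; the robot and the scene stay as the last step left them, time stands still between calls to the robot, and variables do not carry over. Pictures are saved under pics/ and viewed, and the job is handed in when it is done.

Besides the shell and the picture viewer there is one more tool, called by a JSON object that holds its "name" and its "arguments". arm_command: Moves the arm, as the interface text tells. Its arguments: {"type":"object","properties":{"deltas":{"type":"array"},"squeeze":{"type":"number"}},"required":["deltas"]}

```bash
ls; mkdir -p pics; python3 - <<'E'
from workcell import bot
import cv2,numpy as np
print(bot.observe())
for n in ["side","top","wrist"]:
    im=bot.grab_frame(n); cv2.imwrite(f"pics/{n}0.png",im[:,:,::-1]); 
    print(n,bot.calibration(n))
E
```

```text
pics
{'clock': 0.0, 'qpos': array([-1.21112644,  0.47778129,  0.02233117,  1.55642179, -0.01149998,
        1.10931886, -0.08311283]), 'dq': array([-0.00019047,  0.00084111, -0.0008779 ,  0.00092032, -0.00054387,
       -0.00057451, -0.00064109]), 'tau': array([-4.68729013e-04, -5.82860219e+01,  1.53414097e+00, -2.72604007e+01,
       -5.43890975e-02,  1.70260412e-02,  1.74463898e-04]), 'ee_pos': array([0.3040699 , 0.60189212, 0.18640676]), 'eef_rot': array([ 5.25753753e-04,  8.51727888e-01,  5.23983582e-01, -7.31244906e-04]), 'force': array([-0.19030095,  0.4245697 ,  0.34196921]), 'moment': array([-0.05086644,  0.01374024, -0.00757118]), 'finger_gap': 0.08768645729340863}
side {'vfov': 54.34657631526426, 'cx': 257.84468485152, 'cy': 189.660857844443, 'D': array([-0.08909677,  0.        ,  0.        ,  0.        ,  0.        ]), 'R': array([[ 0.82489562, -0.56481199,  0.02312207],
       [-0.34980695, -0.54216179, -0.7639998 ],
       [ 0.44405215,  0.62213183, -0.64480204]]), 't': array([-0.50597442,  0.2104145 ,  0.84996718])}
top {'vfov': 45.04393461830939, 'cx': 261.5516999479247, 'cy': 191.9553497831704, 'D': array([-0.13654893,  0.        ,  0.        ,  0.        ,  0.        ]), 'R': array([[-0.01116502, -0.99971357,  0.02116896],
       [-0.98498888,  0.0073487 , -0.17246131],
       [ 0.17225634, -0.02277672, -0.9847888 ]]), 't': array([-0.06826743,  0.58181918,  1.24272808])}
wrist {'vfov': 71.04314674405543, 'cx': 258.0475740237711, 'cy': 192.35982981873215, 'D': array([0.00924459, 0.        , 0.        , 0.        , 0.        ]), 'T_tool_cam': array([[ 9.99999314e-01, -3.65063372e-04, -1.11277612e-03,
         4.46693497e-04],
       [ 6.85638019e-04,  9.52810019e-01,  3.03566464e-01,
        -8.39622389e-02],
       [ 9.49443235e-04, -3.03567018e-01,  9.52809616e-01,
        -1.96989154e-01],
       [ 0.00000000e+00,  0.00000000e+00,  0.00000000e+00,
         1.00000000e+00]])}
```

View images.

View pics/side0.png

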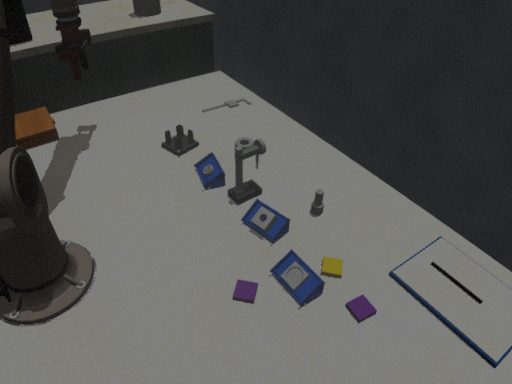

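View pics/top0.png

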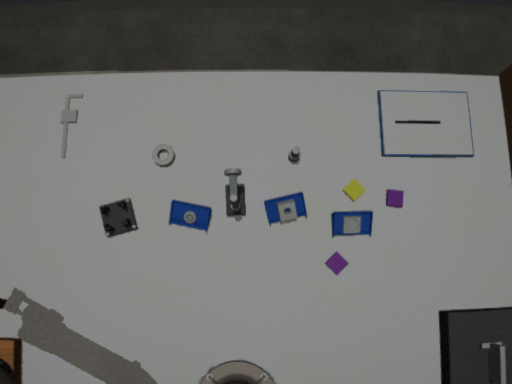

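View pics/wrist0.png

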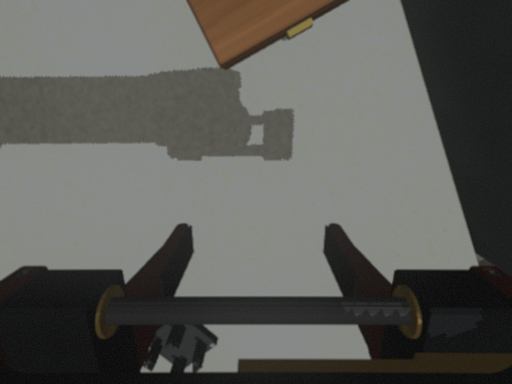

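```bash
cat > h.py <<'E'
import numpy as np,cv2
from workcell import bot
from scipy.spatial.transform import Rotation as Rot
def K(c):
    f=192/np.tan(np.radians(c['vfov']/2)); return np.array([[f,0,c['cx']],[0,f,c['cy']],[0,0,1.]])
def cam(n,obs=None):
    c=bot.calibration(n)
    if n=='wrist':
        q=obs['eef_rot']; R=Rot.from_quat([q[1],q[2],q[3],q[0]]).as_matrix()
        T=c['T_tool_cam']; Rw=R@T[:3,:3]; tw=R@T[:3,3]+obs['ee_pos']
        return K(c),c['D'],Rw.T,-Rw.T@tw
    return K(c),c['D'],c['R'],c['t']
def proj(C,X):
    k,D,R,t=C
    p,_=cv2.projectPoints(np.atleast_2d(np.array(X,float)),cv2.Rodrigues(R)[0],t,k,D); return p[:,0]
def unproj(C,uv,z):
    k,D,R,t=C
    p=cv2.undistortPoints(np.array(uv,float).reshape(-1,1,2),k,D)[:,0]
    d=np.c_[p,np.ones(len(p))]@R; o=-R.T@t   # rows: R^T d
    z=np.broadcast_to(z,len(p))
    return o+d*((z-o[2])/d[:,2])[:,None]
def yaw(obs):
    q=obs['eef_rot']; R=Rot.from_quat([q[1],q[2],q[3],q[0]]).as_matrix(); return np.arctan2(R[1,0],R[0,0])
E
python3 - <<'E'
from h import *
C=cam('top')
print(unproj(C,[[190,215],[235,195],[286,209],[352,223],[118,217],[163,155],[295,155]],[.03,.0,.04,.03,.03,0.02,.05]))
im=cv2.imread('pics/top0.png')
cv2.imwrite('pics/tz.png',cv2.resize(im[145:245,90:250],None,fx=5,fy=5,interpolation=cv2.INTER_CUBIC))
cv2.imwrite('pics/tz2.png',cv2.resize(im[145:285,225:385],None,fx=4,fy=4,interpolation=cv2.INTER_CUBIC))
o=bot.observe();print(yaw(o),Rot.from_quat(o['eef_rot'][[1,2,3,0]]).as_matrix())
E
```

```text
[[ 0.52046848  0.12820105  0.03      ]
 [ 0.58173421  0.00227922  0.        ]
 [ 0.53406478 -0.14202878  0.04      ]
 [ 0.49356702 -0.32981011  0.03      ]
 [ 0.51583823  0.33367832  0.03      ]
 [ 0.69799632  0.21135652  0.02      ]
 [ 0.68744802 -0.17013408  0.05      ]]
1.1030630379222255 [[ 4.50863781e-01  8.92592613e-01 -5.26692654e-04]
 [ 8.92591738e-01 -4.50864079e-01 -1.25343939e-03]
 [-1.35627754e-03  9.50089090e-05 -9.99999076e-01]]
```

View pics/tz.png

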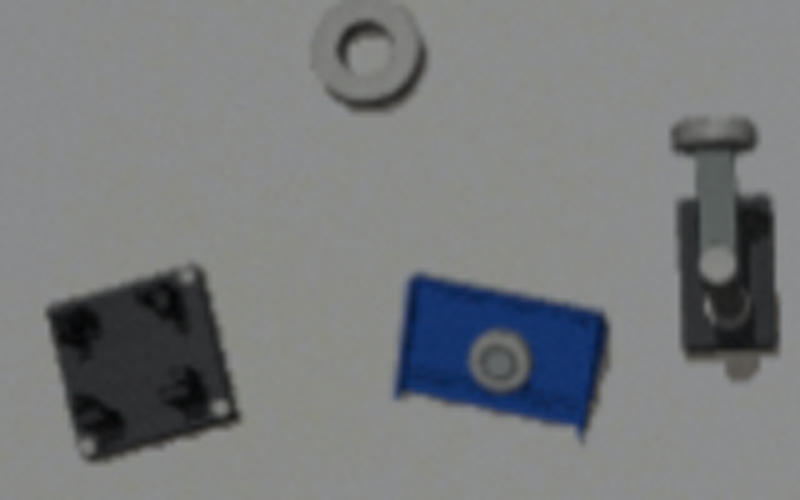

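View pics/tz2.png

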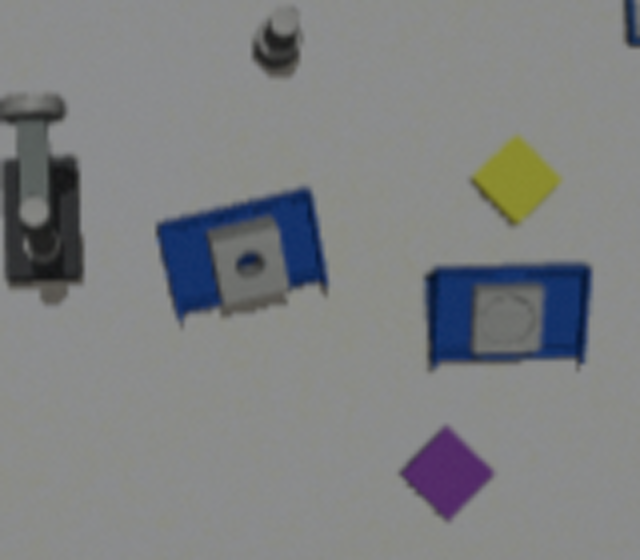

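```bash
cat >> h.py <<'E'
def plan(x,y,z,psi_deg,o=None,vmax=30.,wmax=.1):
    """rows with constant world velocity, in the turning tool axes"""
    o=o or bot.observe(); p=o['ee_pos']; a=yaw(o)
    da=(np.radians(psi_deg)-a+np.pi)%(2*np.pi)-np.pi
    d=(np.array([x,y,z])-p)*1000
    n=int(np.ceil(max(np.linalg.norm(d)/vmax,abs(da)/wmax,1)))
    print('delta',d.round(1),'turn',round(-da,3),'n',n)
    for i in range(n):
        ai=a+da*i/n; c,s=np.cos(ai),np.sin(ai)
        v=np.array([c*d[0]+s*d[1], s*d[0]-c*d[1], -d[2]])/n
        print(v.round(1).tolist(), round(-da/n,3))
def st():
    o=bot.observe(); print('t %.2f'%o['clock'],o['ee_pos'].round(4),'yaw %.2f'%np.degrees(yaw(o)),'F',o['force'].round(2),'gap %.4f'%o['finger_gap']); return o
E
python3 - <<'E'
from h import *
plan(.516,.334,.13,106)
o=bot.observe();C=cam('wrist',o); 
import numpy as np
R=Rot.from_quat(o['eef_rot'][[1,2,3,0]]).as_matrix()
print(proj(C,[o['ee_pos']+R@np.array([s*.0438,0,0]) for s in(-1,1)]))
E
```

```text
delta [ 211.9 -268.   -56.6] turn -0.747 n 12
[-12.0, 25.8, 4.7] -0.062
[-13.6, 25.0, 4.7] -0.062
[-15.1, 24.1, 4.7] -0.062
[-16.6, 23.2, 4.7] -0.062
[-18.0, 22.1, 4.7] -0.062
[-19.3, 20.9, 4.7] -0.062
[-20.6, 19.7, 4.7] -0.062
[-21.8, 18.4, 4.7] -0.062
[-22.9, 17.0, 4.7] -0.062
[-23.9, 15.5, 4.7] -0.062
[-24.8, 14.0, 4.7] -0.062
[-25.6, 12.4, 4.7] -0.062
[[202.51879894 217.8725964 ]
 [313.09105358 217.84371054]]
```

{"name": "arm_command", "arguments": {"deltas": [{"dp":[-12,25.8,4.7],"turn":-0.062,"hand":1},{"dp":[-13.6,25,4.7],"turn":-0.062,"hand":1},{"dp":[-15.1,24.1,4.7],"turn":-0.062,"hand":1},{"dp":[-16.6,23.2,4.7],"turn":-0.062,"hand":1},{"dp":[-18,22.1,4.7],"turn":-0.062,"hand":1},{"dp":[-19.3,20.9,4.7],"turn":-0.062,"hand":1},{"dp":[-20.6,19.7,4.7],"turn":-0.062,"hand":1},{"dp":[-21.8,18.4,4.7],"turn":-0.062,"hand":1},{"dp":[-22.9,17,4.7],"turn":-0.062,"hand":1},{"dp":[-23.9,15.5,4.7],"turn":-0.062,"hand":1},{"dp":[-24.8,14,4.7],"turn":-0.062,"hand":1},{"dp":[-25.6,12.4,4.7],"turn":-0.062,"hand":1},{"dp":[0,0,0],"turn":0,"hand":1},{"dp":[0,0,0],"turn":0,"hand":1}]}}

```text
clock: 1.32
ee_pos: [0.5168, 0.3316, 0.1304]
eef_rot: [0.0, 0.605, 0.796, -0.001]
force: [-0.8, 1.5, -1.0]
finger_gap: 0.0876
```

```bash
cat > look.py <<'E'
from h import *
import sys,pickle
n=sys.argv[1]; o=st(); im=bot.grab_frame('wrist'); cv2.imwrite(f'pics/{n}.png',im[:,:,::-1]); pickle.dump(o,open(f'pics/{n}.pkl','wb'))
x0,y0,x1,y1=map(int,sys.argv[2:6]); s=float(sys.argv[6])
cv2.imwrite(f'pics/{n}_z.png',cv2.convertScaleAbs(cv2.resize(im[y0:y1,x0:x1,::-1],None,fx=s,fy=s,interpolation=cv2.INTER_CUBIC),alpha=1.7))
E
python3 look.py n1 158 100 358 250 4
```

```text
t 1.32 [0.5168 0.3316 0.1304] yaw 105.56 F [-0.82  1.5  -1.04] gap 0.0876
```

View pics/n1_z.png

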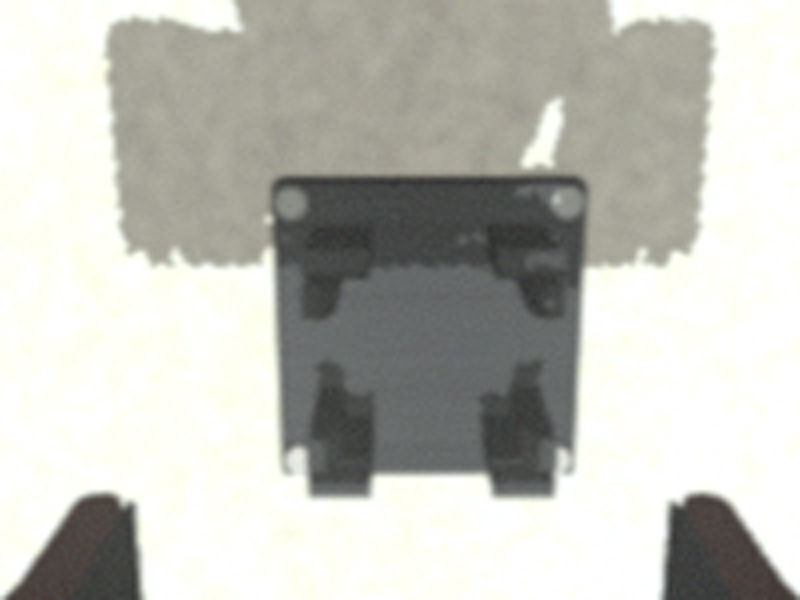

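```bash
cat > nest.py <<'E'
from h import *
import sys,pickle
from scipy.optimize import least_squares
def rz(a): c,s=np.cos(a),np.sin(a); return np.array([[c,-s,0],[s,c,0],[0,0,1]])
def wire():
    L=[]
    def sq(h,z): return [np.array([[sx*h,sy*h,z] for sx,sy in((-1,-1),(1,-1),(1,1),(-1,1),(-1,-1))])]
    L+=sq(.046,.016)
    for sx in(-1,1):
        for sy in(-1,1):
            a=.0335;b=.0165;c=.0255+.003
            for z,c in((.06,.0285),(.016,.0255)):
                L.append(np.array([[sx*a,sy*b,z],[sx*a,sy*a,z],[sx*b,sy*a,z],[sx*b,sy*c,z],[sx*c,sy*c,z],[sx*c,sy*b,z],[sx*a,sy*b,z]]))
    return L
def draw(im,C,L,p,s,x0,y0,col=(0,0,255)):
    for l in L:
        X=l@rz(p[2]).T+[p[0],p[1],0]
        u=(proj(C,X)-[x0,y0]+.5)*s
        cv2.polylines(im,[np.round(u*16).astype(int)],False,col,1,cv2.LINE_AA,4)
E
python3 - <<'E'
from nest import *
o=pickle.load(open('pics/n1.pkl','rb'));C=cam('wrist',o)
z=lambda a:np.array(a)/4+[158,100]-.375
cam_pts=z([[274,180],[586,179],[284,472],[574,472],[291,203],[566,202],[297,460],[559,460],[309,495],[555,495]])
# tool axes at psi~106: image right = tool x
a0=yaw(o)
def model(p):
    h=.046;g=p[3];q=.0335
    T=np.array([[-h,h,.016],[h,h,.016],[-h,-h,.016],[h,-h,.016],[-g,g,.018],[g,g,.018],[-g,-g,.018],[g,-g,.018],[-q,-q,.06],[q,-q,.06]])
    T[:,1]*=-1  # tool y is flipped handed
    return T@rz(p[2]).T+[p[0],p[1],0]
r=least_squares(lambda p:(proj(C,model(p))-cam_pts).ravel(),[.516,.334,a0,.041])
print(r.x,np.degrees(r.x[2])); print(r.fun.reshape(-1,2).round(2))
im=cv2.imread('pics/n1_z.png'); draw(im,C,wire(),r.x,4,158,100); cv2.imwrite('pics/n1_o.png',im)
E
```

```text
[0.53622817 0.34607925 1.91022847 0.00204144] 109.4480290981214
[[  5.34  89.78]
 [ -0.57  85.57]
 [ -4.86 -54.  ]
 [  1.05 -59.31]
 [ 33.31  49.92]
 [-32.09  49.96]
 [ 31.6  -17.5 ]
 [-30.54 -17.71]
 [ -2.98 -40.1 ]
 [  0.49 -44.39]]
```

View pics/n1_o.png

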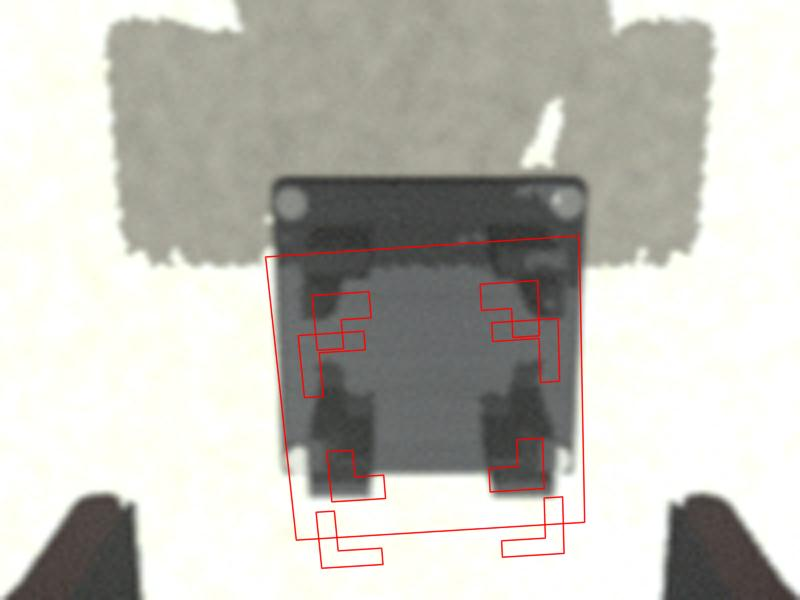

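```bash
cat > fitn.py <<'E'
from nest import *
o=pickle.load(open('pics/n1.pkl','rb'));C=cam('wrist',o)
z=lambda a:np.array(a)/4+[158,100]-.375
cam_pts=z([[274,180],[586,179],[284,472],[574,472],[291,203],[566,202],[297,460],[559,460],[309,495],[555,495]])
a0=yaw(o)
def model(p):
    h=.046;g=p[3];q=.0335
    T=np.array([[-h,h,.016],[h,h,.016],[-h,-h,.016],[h,-h,.016],[-g,g,.018],[g,g,.018],[-g,-g,.018],[g,-g,.018],[-q,-q,.06],[q,-q,.06]])
    return T@rz(p[2]).T+[p[0],p[1],0]
r=least_squares(lambda p:(proj(C,model(p))-cam_pts).ravel(),[.516,.334,a0,.041])
print(r.x,np.degrees(r.x[2])); print(r.fun.reshape(-1,2).round(2))
im=cv2.imread('pics/n1_z.png'); draw(im,C,wire(),r.x,4,158,100); cv2.imwrite('pics/n1_o.png',im)
E
python3 fitn.py
```

```text
[0.51784643 0.3402979  1.8451171  0.03989348] 105.71742278325817
[[-1.17 -0.18]
 [ 0.9  -0.2 ]
 [-0.68  0.76]
 [ 0.26  0.56]
 [-0.09 -0.36]
 [ 0.6  -0.34]
 [ 0.64 -0.17]
 [-0.46 -0.34]
 [-0.2   0.35]
 [ 0.18  0.19]]
```

View pics/n1_o.png

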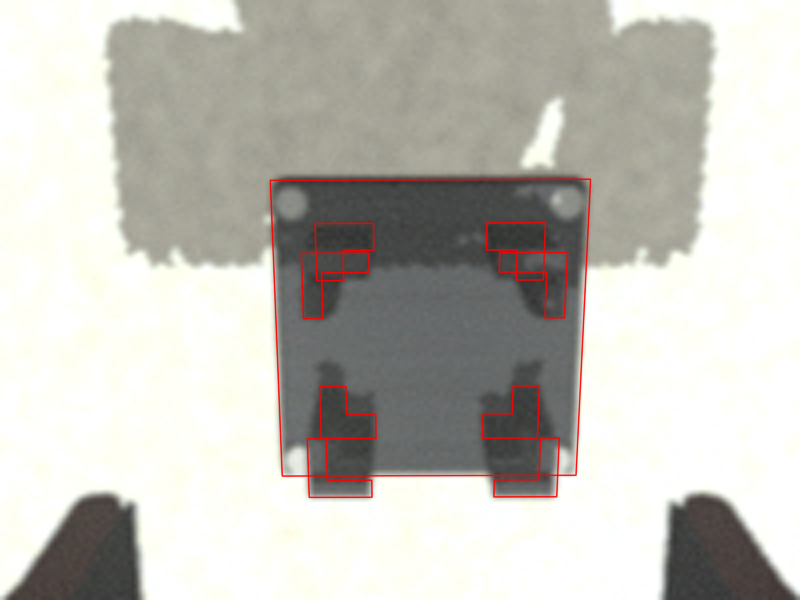

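```bash
python3 - <<'E'
from nest import *
print(bot.observe()['dq'].round(4))
C=cam('top');im=cv2.imread('pics/top0.png')
im=cv2.convertScaleAbs(cv2.resize(im[185:250,85:185],None,fx=8,fy=8,interpolation=cv2.INTER_CUBIC),alpha=1.7)
draw(im,C,wire(),[.5178,.3403,1.845],8,85,185);cv2.imwrite('pics/t_o.png',im)
E
```

```text
[-0.0301 -0.0058 -0.0258 -0.0062 -0.0032 -0.0011 -0.0027]
```

View pics/t_o.png

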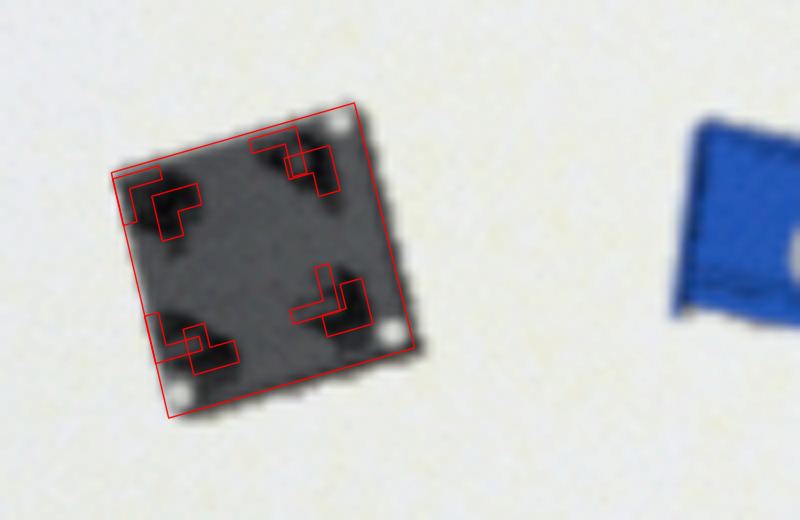

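```bash
python3 - <<'E'
from h import *
o=st()
plan(.520,.13,.24,105)
o['ee_pos']=np.array([.520,.13,.24]); plan(.530,-.142,.24,103,o,36)
o['ee_pos']=np.array([.530,-.142,.24]); plan(.530,-.142,.13,103,o,36)
E
```

```text
t 1.37 [0.5157 0.3337 0.1307] yaw 105.71 F [0.18 1.14 0.04] gap 0.0881
delta [   4.3 -203.7  109.3] turn 0.012 n 8
[-24.7, -6.4, -13.7] 0.002
[-24.7, -6.3, -13.7] 0.002
[-24.7, -6.3, -13.7] 0.002
[-24.7, -6.3, -13.7] 0.002
[-24.7, -6.2, -13.7] 0.002
[-24.7, -6.2, -13.7] 0.002
[-24.7, -6.1, -13.7] 0.002
[-24.7, -6.1, -13.7] 0.002
delta [  10. -272.    0.] turn 0.047 n 8
[-33.1, -8.0, -0.0] 0.006
[-33.1, -7.8, -0.0] 0.006
[-33.2, -7.6, -0.0] 0.006
[-33.2, -7.4, -0.0] 0.006
[-33.2, -7.2, -0.0] 0.006
[-33.3, -7.0, -0.0] 0.006
[-33.3, -6.8, -0.0] 0.006
[-33.4, -6.6, -0.0] 0.006
delta [   0.    0. -110.] turn 0.047 n 4
[0.0, 0.0, 27.5] 0.012
[0.0, 0.0, 27.5] 0.012
[0.0, 0.0, 27.5] 0.012
[0.0, 0.0, 27.5] 0.012
```

{"name": "arm_command", "arguments": {"deltas": [{"dp":[-24.7,-6.4,-13.7],"turn":0,"hand":1},{"dp":[-24.7,-6.4,-13.7],"turn":0,"hand":1},{"dp":[-24.7,-6.4,-13.7],"turn":0,"hand":1},{"dp":[-24.7,-6.3,-13.7],"turn":0,"hand":1},{"dp":[-24.7,-6.3,-13.7],"turn":0,"hand":1},{"dp":[-24.7,-6.3,-13.7],"turn":0,"hand":1},{"dp":[-24.7,-6.3,-13.7],"turn":0,"hand":1},{"dp":[-24.7,-6.3,-13.7],"turn":0.01,"hand":1},{"dp":[-33.1,-8,0],"turn":0.006,"hand":1},{"dp":[-33.1,-7.8,0],"turn":0.006,"hand":1},{"dp":[-33.2,-7.6,0],"turn":0.006,"hand":1},{"dp":[-33.2,-7.4,0],"turn":0.006,"hand":1},{"dp":[-33.2,-7.2,0],"turn":0.006,"hand":1},{"dp":[-33.3,-7,0],"turn":0.006,"hand":0.8},{"dp":[-33.3,-6.8,0],"turn":0.006,"hand":0.75},{"dp":[-33.3,-6.6,0],"turn":0.006,"hand":0.75},{"dp":[0,0,36],"turn":0,"hand":0.75},{"dp":[0,0,36],"turn":0,"hand":0.75},{"dp":[0,0,36],"turn":0,"hand":0.75},{"dp":[0,0,0],"turn":0,"hand":0.75}]}}

```text
clock: 3.03
ee_pos: [0.5245, -0.1389, 0.1267]
eef_rot: [-0.005, 0.625, 0.781, -0.002]
force: [-0.9, -1.0, -1.0]
finger_gap: 0.066
```

{"name": "arm_command", "arguments": {"deltas": [{"dp":[0,0,0],"turn":0,"hand":0.75},{"dp":[0,0,0],"turn":0,"hand":0.75},{"dp":[0,0,0],"turn":0,"hand":0.75}]}}

```text
clock: 3.28
ee_pos: [0.5308, -0.1416, 0.135]
eef_rot: [0.002, 0.626, 0.78, 0.001]
force: [0.5, -0.4, 0.2]
finger_gap: 0.0662
```

```bash
python3 look.py b1 158 100 358 250 4; python3 -c "
from h import *
st(); print(bot.observe()['dq'].round(4))"
```

```text
t 3.28 [ 0.5308 -0.1416  0.135 ] yaw 102.56 F [ 0.54 -0.44  0.16] gap 0.0662
t 3.33 [ 0.5306 -0.1417  0.135 ] yaw 102.54 F [-0.27  0.38  0.61] gap 0.0654
[ 0.0034  0.0021  0.0019  0.0068 -0.0004 -0.0049  0.0003]
```

View pics/b1_z.png

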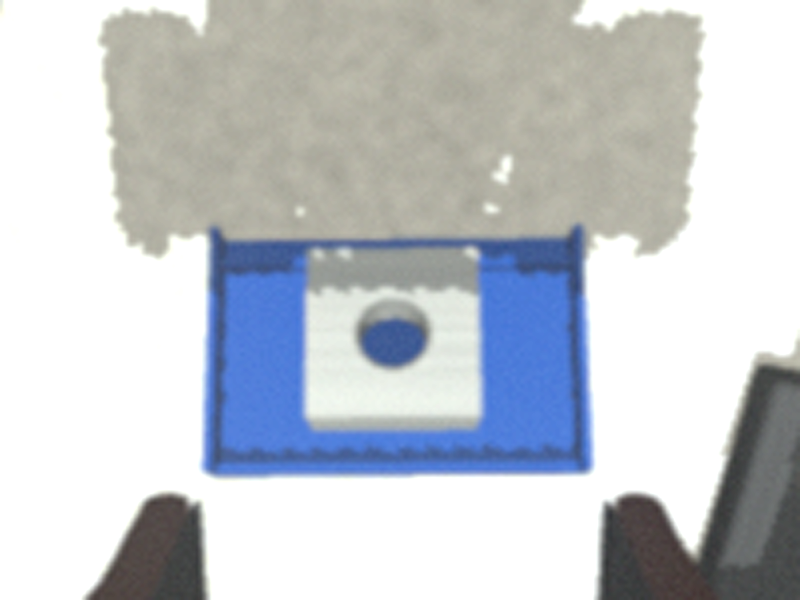

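```bash
cat > part.py <<'E'
from nest import *
def Rp(th,tilt=np.radians(30)):  # part axes as cols; z leans to -x
    c,s=np.cos(tilt),np.sin(tilt)
    return rz(th)@np.array([[c,0,-s],[0,1,0],[s,0,c]])
def fitpart(name,pts,mod,th0,xy0):
    """pts zoom px ; mod local points (part frame); seat height known: origin z = .025 + along slope u"""
    o=pickle.load(open(f'pics/{name}.pkl','rb'));C=cam('wrist',o)
    uv=np.array(pts)/4+[158,100]-.375
    def X(p): return np.array(mod)@Rp(p[2]).T+[p[0],p[1],p[3]]
    for free in (False,True):
        f=lambda p:(proj(C,X(p if len(p)==4 else [*p,.025]))-uv).ravel()
        r=least_squares(f,[*xy0,th0]+([.025] if free else []))
        print('origin',r.x.round(4),'th',np.degrees(r.x[2]).round(2)); print(r.fun.reshape(-1,2).round(2).tolist())
E
python3 - <<'E'
from part import *
h=.024
fitpart('b1',[[308,247],[479,247],[306,416],[482,416],[394,334]],[[-h,-h,h],[-h,h,h],[h,-h,h],[h,h,h],[0,0,h]],np.radians(12.5),[.535,-.14])
E
```

```text
origin [ 0.5391 -0.1419  0.2212] th 12.67
[[0.06, 0.28], [0.08, 0.17], [-0.16, 0.22], [0.08, 0.12], [-0.05, -0.78]]
origin [ 0.5392 -0.1419  0.2212  0.0247] th 12.67
[[0.08, 0.3], [0.06, 0.19], [-0.14, 0.19], [0.05, 0.1], [-0.05, -0.78]]
```

```bash
python3 - <<'E'
from h import *
plan(.5313,-.1437,.029,102.67)
E
```

```text
delta [   0.7   -2.  -106. ] turn -0.002 n 4
[-0.5, 0.1, 26.5] -0.001
[-0.5, 0.1, 26.5] -0.001
[-0.5, 0.1, 26.5] -0.001
[-0.5, 0.1, 26.5] -0.001
```

{"name": "arm_command", "arguments": {"deltas": [{"dp":[-1,0.6,26],"turn":0,"hand":0.75},{"dp":[-1,0,26],"turn":0,"hand":0.75},{"dp":[0,0,20],"turn":0,"hand":0.75},{"dp":[0,0,14],"turn":0,"hand":0.75},{"dp":[0,0,10],"turn":0,"hand":0.75},{"dp":[0,0,6],"turn":0,"hand":0.75},{"dp":[0,0,0],"turn":0,"hand":0.75},{"dp":[0,0,0],"turn":0,"hand":0.75}], "squeeze": 20}}

```text
clock: 4.0
ee_pos: [0.5305, -0.1439, 0.0314]
eef_rot: [0.001, 0.626, 0.78, 0.0]
force: [0.1, -0.4, -0.3]
finger_gap: 0.0658
```

```bash
python3 look.py b2 108 130 408 355 2.6
```

```text
t 4.00 [ 0.5305 -0.1439  0.0314] yaw 102.50 F [ 0.13 -0.37 -0.35] gap 0.0658
```

View pics/b2_z.png

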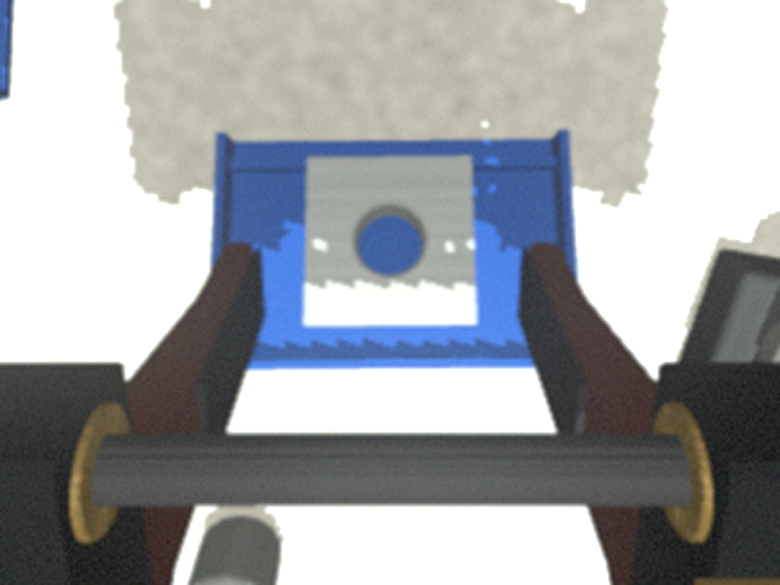

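{"name": "arm_command", "arguments": {"deltas": [{"dp":[0,0,2.5],"turn":0,"hand":0.65},{"dp":[0,0,0],"turn":0,"hand":0.5},{"dp":[0,0,0],"turn":0,"hand":0.4},{"dp":[0,0,0],"turn":0,"hand":0.3},{"dp":[0,0,0],"turn":0,"hand":0.3},{"dp":[0,0,0],"turn":0,"hand":0.3}], "squeeze": 20}}

```text
clock: 4.55
ee_pos: [0.5298, -0.1438, 0.0282]
eef_rot: [0.0, 0.626, 0.78, 0.0]
force: [-0.7, -0.7, -0.6]
finger_gap: 0.0295
```

{"name": "arm_command", "arguments": {"deltas": [{"dp":[0,0,-5],"turn":0,"hand":0.3},{"dp":[0,0,-10],"turn":0,"hand":0.3},{"dp":[0,0,-15],"turn":0,"hand":0.3},{"dp":[0,0,-15],"turn":0,"hand":0.3},{"dp":[0,0,-15],"turn":0,"hand":0.3},{"dp":[0,0,0],"turn":0,"hand":0.3}]}}

```text
clock: 5.05
ee_pos: [0.532, -0.1444, 0.0916]
eef_rot: [0.002, 0.626, 0.78, 0.001]
force: [0.5, -0.2, 0.3]
finger_gap: 0.0266
```

```bash
python3 look.py b3 108 130 408 355 2.6
```

```text
t 5.05 [ 0.532  -0.1444  0.0916] yaw 102.49 F [ 0.48 -0.17  0.34] gap 0.0266
```

View pics/b3_z.png

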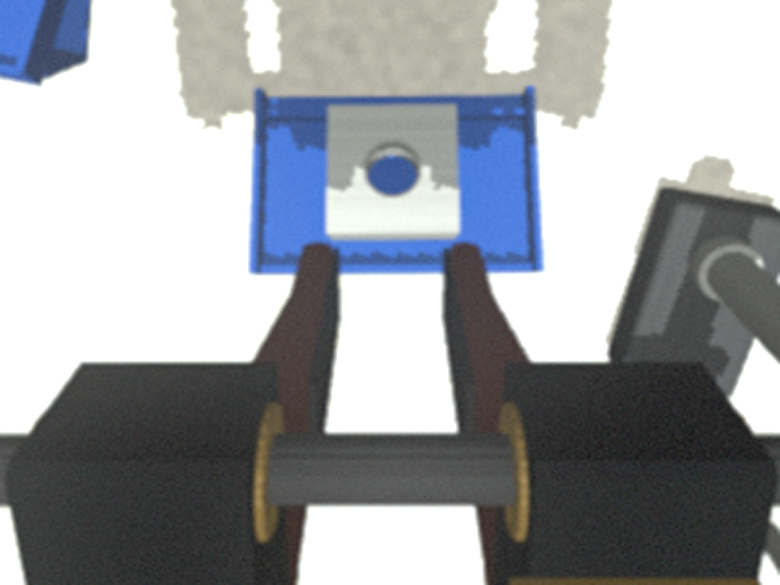

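```bash
python3 - <<'E'
from h import *
o=st()
R=Rot.from_quat(o['eef_rot'][[1,2,3,0]]).as_matrix()
im=bot.grab_frame('side')[:,:,::-1].copy(); C=cam('side')
pts=[o['ee_pos']+R@np.array([0,0,-z]) for z in(0,.019,.035,.08)]
u=proj(C,pts);print(u.round(1))
x0,y0=200,130
z=cv2.convertScaleAbs(cv2.resize(im[y0:y0+120,x0:x0+150],None,fx=5,fy=5,interpolation=cv2.INTER_CUBIC),alpha=2)
for p in u: cv2.circle(z,tuple(np.int32((p-[x0,y0]+.5)*5)),3,(0,0,255),1)
cv2.imwrite('pics/s1.png',z)
w=cv2.imread('pics/b3.png')
C=cam('wrist',o)
z=cv2.convertScaleAbs(cv2.resize(w[150:350,150:350],None,fx=3,fy=3,interpolation=cv2.INTER_CUBIC),alpha=3)
for s in(-1,1):
  for d in(0,.019,.035):
    p=proj(C,[o['ee_pos']+R@np.array([s*.0133,0,-d])])[0]; cv2.circle(z,tuple(np.int32((p-150+.5)*3)),3,(0,0,255),1)
cv2.imwrite('pics/w1.png',z)
E
```

```text
t 5.10 [ 0.5313 -0.1441  0.0901] yaw 102.50 F [ 0.37 -0.1  -0.43] gap 0.0260
[[264.1 203.2]
 [264.3 197.5]
 [264.6 192.6]
 [265.1 178.2]]
```

View pics/s1.png

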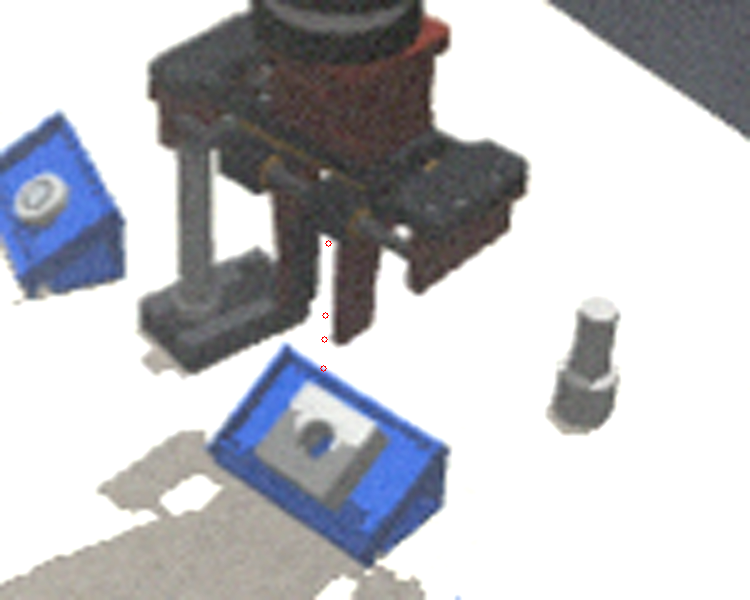

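View pics/w1.png

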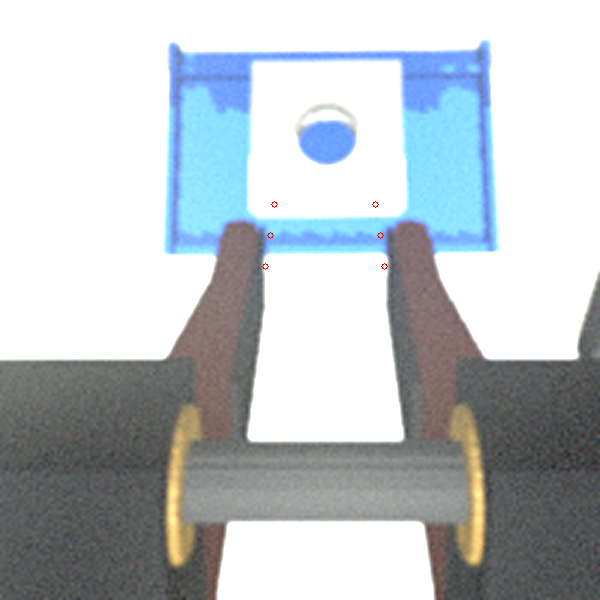

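{"name": "arm_command", "arguments": {"deltas": [{"dp":[0,0,0],"turn":0,"hand":0.75},{"dp":[0,0,0],"turn":0,"hand":0.75},{"dp":[0,0,20],"turn":0,"hand":0.75},{"dp":[0,0,20],"turn":0,"hand":0.75},{"dp":[0,0,15],"turn":0,"hand":0.75},{"dp":[0,0,10],"turn":0,"hand":0.75},{"dp":[0,0,6],"turn":0,"hand":0.75},{"dp":[0,0,0],"turn":0,"hand":0.75}]}}

```text
clock: 5.82
ee_pos: [0.5287, -0.1436, 0.0156]
eef_rot: [-0.001, 0.626, 0.78, -0.001]
force: [-0.0, -0.6, 0.3]
finger_gap: 0.0658
```

{"name": "arm_command", "arguments": {"deltas": [{"dp":[0,0,4],"turn":0,"hand":0.75},{"dp":[0,0,3],"turn":0,"hand":0.75},{"dp":[0,0,0],"turn":0,"hand":0.75}]}}

```text
clock: 6.07
ee_pos: [0.5299, -0.1438, 0.0101]
eef_rot: [0.0, 0.626, 0.78, 0.0]
force: [0.0, 0.8, -0.2]
finger_gap: 0.0659
```

```bash
python3 look.py b4 108 130 408 355 2.6; python3 - <<'E'
from h import *
im=bot.grab_frame('side')[:,:,::-1]
x0,y0=220,150
cv2.imwrite('pics/s2.png',cv2.convertScaleAbs(cv2.resize(im[y0:y0+100,x0:x0+100],None,fx=6,fy=6,interpolation=cv2.INTER_CUBIC),alpha=2))
E
```

```text
t 6.07 [ 0.5299 -0.1438  0.0101] yaw 102.50 F [ 0.01  0.81 -0.2 ] gap 0.0659
```

View pics/b4_z.png

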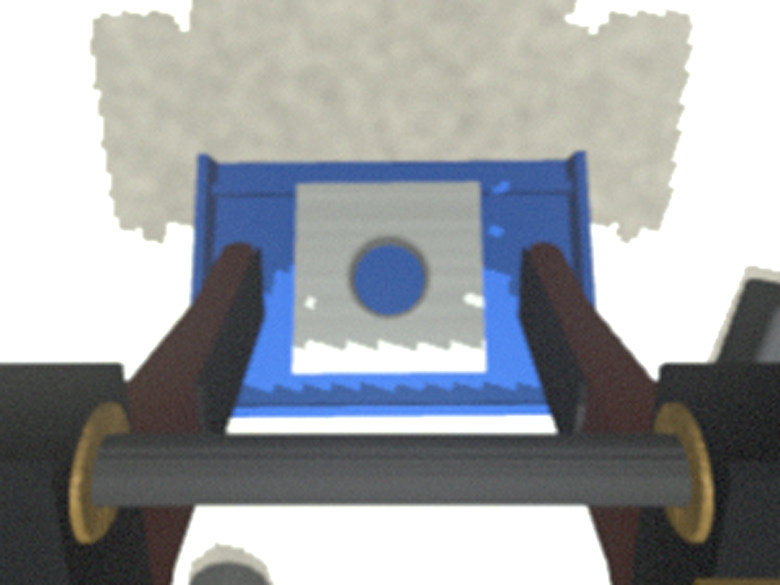

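View pics/s2.png

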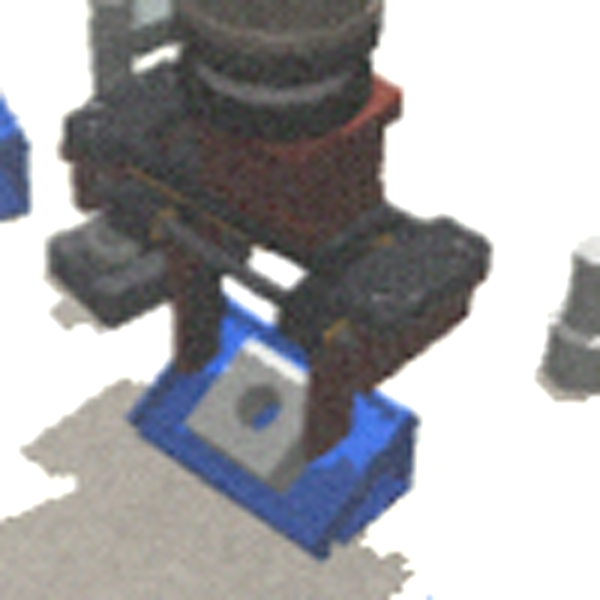

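{"name": "arm_command", "arguments": {"deltas": [{"dp":[0,0,2],"turn":0,"hand":0.75},{"dp":[0,0,2],"turn":0,"hand":0.75},{"dp":[0,0,0],"turn":0,"hand":0.75}]}}

```text
clock: 6.42
ee_pos: [0.5296, -0.1437, 0.0058]
eef_rot: [-0.0, 0.626, 0.78, -0.0]
force: [-0.5, -0.5, 0.5]
finger_gap: 0.0656
```

{"name": "arm_command", "arguments": {"deltas": [{"dp":[0,0,1.5],"turn":0,"hand":0.75},{"dp":[0,0,0],"turn":0,"hand":0.75}]}}

```text
clock: 6.58
ee_pos: [0.5296, -0.1437, 0.0043]
eef_rot: [-0.0, 0.626, 0.78, -0.0]
force: [-0.2, 1.0, -0.1]
finger_gap: 0.0661
```

{"name": "arm_command", "arguments": {"deltas": [{"dp":[0,0,1.5],"turn":0,"hand":0.75},{"dp":[0,0,0],"turn":0,"hand":0.75}]}}

```text
clock: 6.75
ee_pos: [0.5296, -0.1437, 0.0028]
eef_rot: [-0.0, 0.626, 0.78, -0.0]
force: [-0.3, -0.2, -0.6]
finger_gap: 0.0661
```

{"name": "arm_command", "arguments": {"deltas": [{"dp":[0,0,1.5],"turn":0,"hand":0.75},{"dp":[0,0,0],"turn":0,"hand":0.75}]}}

```text
clock: 6.92
ee_pos: [0.5296, -0.1438, 0.0013]
eef_rot: [-0.0, 0.626, 0.78, -0.0]
force: [-0.0, -1.0, -0.2]
finger_gap: 0.0659
```

{"name": "arm_command", "arguments": {"deltas": [{"dp":[0,0,1.5],"turn":0,"hand":0.75},{"dp":[0,0,0],"turn":0,"hand":0.75}]}}

```text
clock: 7.08
ee_pos: [0.5296, -0.1438, -0.0002]
eef_rot: [-0.0, 0.626, 0.78, -0.0]
force: [-0.1, 0.1, -0.6]
finger_gap: 0.066
```

{"name": "arm_command", "arguments": {"deltas": [{"dp":[0,0,1.5],"turn":0,"hand":0.75},{"dp":[0,0,0],"turn":0,"hand":0.75}]}}

```text
clock: 7.25
ee_pos: [0.5296, -0.1437, -0.0017]
eef_rot: [-0.0, 0.626, 0.78, -0.0]
force: [0.2, 0.5, 0.2]
finger_gap: 0.0662
```

{"name": "arm_command", "arguments": {"deltas": [{"dp":[0,0,1.5],"turn":0,"hand":0.75},{"dp":[0,0,0],"turn":0,"hand":0.75}]}}

```text
clock: 7.42
ee_pos: [0.5296, -0.1437, -0.0032]
eef_rot: [-0.0, 0.626, 0.78, -0.0]
force: [0.5, -0.7, 0.7]
finger_gap: 0.0658
```

{"name": "arm_command", "arguments": {"deltas": [{"dp":[0,0,1],"turn":0,"hand":0.65},{"dp":[0,0,0],"turn":0,"hand":0.55},{"dp":[0,0,0],"turn":0,"hand":0.45},{"dp":[0,0,0],"turn":0,"hand":0.4},{"dp":[0,0,0],"turn":0,"hand":0.4}], "squeeze": 20}}

```text
clock: 7.83
ee_pos: [0.5296, -0.1438, -0.004]
eef_rot: [-0.0, 0.626, 0.78, -0.0]
force: [0.6, 0.7, -1.8]
finger_gap: 0.048
```

```bash
python3 look.py b5 108 130 408 355 2.6
```

```text
t 7.83 [ 0.5296 -0.1438 -0.004 ] yaw 102.50 F [ 0.65  0.69 -1.78] gap 0.0480
```

View pics/b5_z.png

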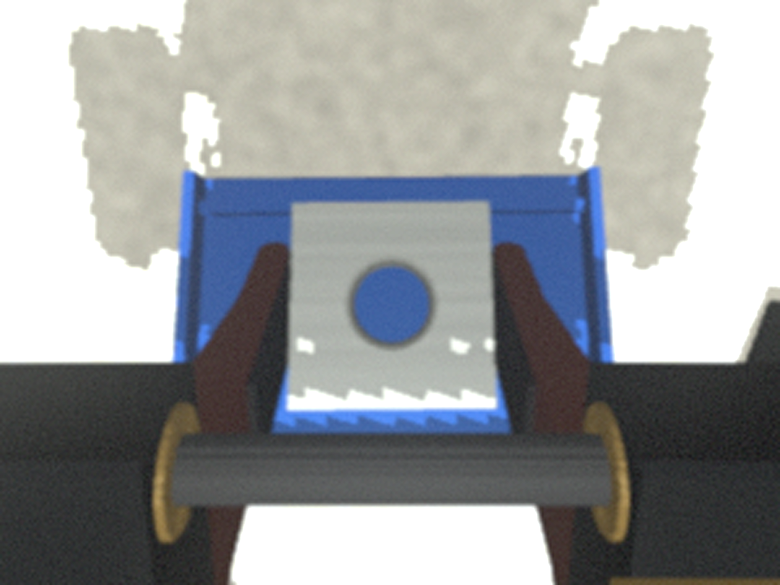

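{"name": "arm_command", "arguments": {"deltas": [{"dp":[0,0,-4],"turn":0,"hand":0.4},{"dp":[0,0,-8],"turn":0,"hand":0.4},{"dp":[0,0,-16],"turn":0,"hand":0.4},{"dp":[0,0,-24],"turn":0,"hand":0.4},{"dp":[0,0,-30],"turn":0,"hand":0.4},{"dp":[0,0,-30],"turn":0,"hand":0.4},{"dp":[0,0,-30],"turn":0,"hand":0.4},{"dp":[0,0,-30],"turn":0,"hand":0.4},{"dp":[0,0,-15],"turn":0,"hand":0.4},{"dp":[0,0,0],"turn":0,"hand":0.4}]}}

```text
clock: 8.72
ee_pos: [0.5322, -0.1444, 0.1877]
eef_rot: [0.003, 0.626, 0.78, 0.002]
force: [0.4, 0.8, -0.8]
finger_gap: 0.0477
```

```bash
python3 look.py b6 108 130 408 355 2.6;python3 - <<'E'
from h import *
o=bot.observe()
plan(.505,0.02,.185,104,o)
o['ee_pos']=np.array([.505,.02,.185]); plan(.563,.35,.14,106,o,36)
E
```

```text
t 8.72 [ 0.5322 -0.1444  0.1877] yaw 102.48 F [ 0.4   0.75 -0.82] gap 0.0477
delta [-26.  164.1  -0.3] turn -0.026 n 6
[27.6, 1.7, 0.0] -0.004
[27.6, 1.8, 0.0] -0.004
[27.6, 1.9, 0.0] -0.004
[27.6, 2.1, 0.0] -0.004
[27.6, 2.2, 0.0] -0.004
[27.6, 2.3, 0.0] -0.004
delta [ 58. 330. -45.] turn -0.061 n 10
[31.0, 12.8, 4.5] -0.006
[30.9, 13.0, 4.5] -0.006
[30.8, 13.2, 4.5] -0.006
[30.7, 13.4, 4.5] -0.006
[30.6, 13.6, 4.5] -0.006
[30.6, 13.7, 4.5] -0.006
[30.5, 13.9, 4.5] -0.006
[30.4, 14.1, 4.5] -0.006
[30.3, 14.3, 4.5] -0.006
[30.2, 14.5, 4.5] -0.006
```

View pics/b6_z.png

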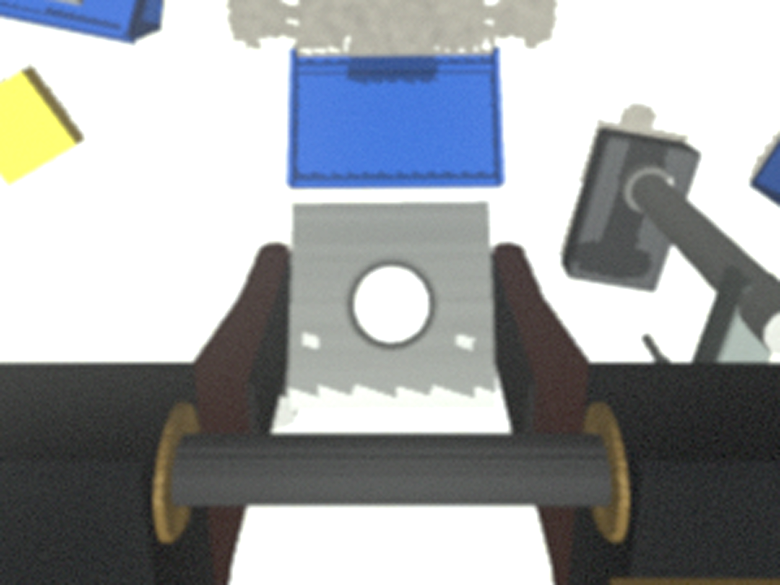

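Block is lifted, with no slip visible (bore at zoom (391,305)). Carry it over the row to look at the nest.

{"name": "arm_command", "arguments": {"deltas": [{"dp":[27.6,1.7,0],"turn":-0.004,"hand":0.4},{"dp":[27.6,1.8,0],"turn":-0.004,"hand":0.4},{"dp":[27.6,1.9,0],"turn":-0.004,"hand":0.4},{"dp":[27.6,2.1,0],"turn":-0.004,"hand":0.4},{"dp":[27.6,2.2,0],"turn":-0.004,"hand":0.4},{"dp":[27.6,2.3,0],"turn":-0.004,"hand":0.4},{"dp":[31,12.8,0],"turn":-0.004,"hand":0.4},{"dp":[31,13,0],"turn":-0.004,"hand":0.4},{"dp":[30.8,13.2,4.5],"turn":-0.004,"hand":0.4},{"dp":[30.7,13.4,4.5],"turn":-0.004,"hand":0.4},{"dp":[30.6,13.6,6],"turn":-0.004,"hand":0.4},{"dp":[30.6,13.7,6],"turn":-0.004,"hand":0.4},{"dp":[30.5,13.9,6],"turn":-0.004,"hand":0.4},{"dp":[30.4,14.1,6],"turn":-0.004,"hand":0.4},{"dp":[30.3,14.3,6],"turn":-0.004,"hand":0.4},{"dp":[30.2,14.5,6],"turn":-0.004,"hand":0.4},{"dp":[0,0,0],"turn":0,"hand":0.4},{"dp":[0,0,0],"turn":0,"hand":0.4},{"dp":[0,0,0],"turn":0,"hand":0.4},{"dp":[0,0,0],"turn":0,"hand":0.4}]}}

```text
clock: 10.43
ee_pos: [0.5572, 0.349, 0.1374]
eef_rot: [0.0, 0.601, 0.799, -0.001]
force: [0.1, -0.5, -1.1]
finger_gap: 0.0481
```

```bash
python3 look.py n2 158 60 358 210 4; python3 -c "
from h import *
st()"
```

```text
t 10.43 [0.5572 0.349  0.1374] yaw 106.05 F [ 0.07 -0.54 -1.06] gap 0.0481
t 10.48 [0.5574 0.3491 0.1378] yaw 106.04 F [ 1.12  0.62 -0.86] gap 0.0482
```

View pics/n2_z.png

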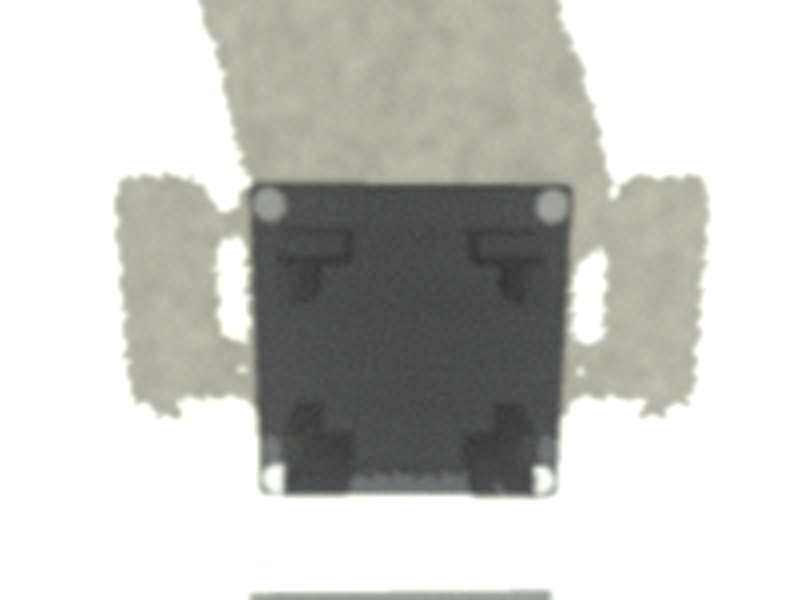

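```bash
python3 - <<'E'
from nest import *
o=pickle.load(open('pics/n2.pkl','rb'));C=cam('wrist',o)
z=lambda a:np.array(a)/4+[158,60]-.375
cam_pts=z([[251,184],[571,185],[261,494],[555,495],[269,205],[552,206],[272,478],[542,479]])
a0=yaw(o)
def model(p):
    h=.046;g=p[3];q=.0335
    T=np.array([[-h,h,.016],[h,h,.016],[-h,-h,.016],[h,-h,.016],[-g,g,.018],[g,g,.018],[-g,-g,.018],[g,-g,.018]])
    return T@rz(p[2]).T+[p[0],p[1],0]
r=least_squares(lambda p:(proj(C,model(p))-cam_pts).ravel(),[.516,.334,a0,.041])
print(r.x,np.degrees(r.x[2])); print(r.fun.reshape(-1,2).round(2).tolist())
im=cv2.imread('pics/n2_z.png'); draw(im,C,wire(),r.x,4,158,60); cv2.imwrite('pics/n2_o.png',im)
c=r.x[:2]-o['ee_pos'][:2];a=a0; print('in tool',c@[np.cos(a),np.sin(a)],c@[np.sin(a),-np.cos(a)])
E
```

```text
[0.51862133 0.34014722 1.8442386  0.04000783] 105.66708792646624
[[-1.03, -0.71], [0.73, -0.45], [-0.7, 0.55], [0.62, 0.76], [-0.24, -0.33], [0.13, -0.13], [1.1, 0.28], [-0.58, 0.44]]
in tool 0.002137953912018611 -0.03949479269583467
```

View pics/n2_o.png

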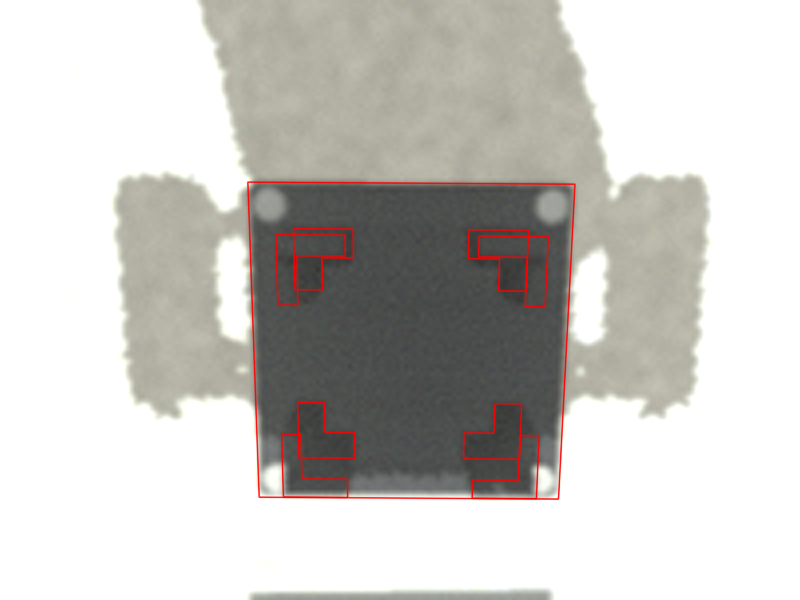

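```bash
python3 - <<'E'
from h import *
plan(.437,.235,.03,105.7)
E
```

```text
delta [-120.4 -114.1 -107.8] turn 0.006 n 7
[-10.9, -21.0, 15.4] 0.001
[-10.9, -21.0, 15.4] 0.001
[-10.9, -21.0, 15.4] 0.001
[-11.0, -21.0, 15.4] 0.001
[-11.0, -21.0, 15.4] 0.001
[-11.0, -21.0, 15.4] 0.001
[-11.0, -21.0, 15.4] 0.001
```

{"name": "arm_command", "arguments": {"deltas": [{"dp":[-10.9,-21,5],"turn":0.001,"hand":0.4},{"dp":[-10.9,-21,5],"turn":0.001,"hand":0.4},{"dp":[-10.9,-21,10],"turn":0.001,"hand":0.4},{"dp":[-11,-21,15],"turn":0.001,"hand":0.4},{"dp":[-11,-21,20],"turn":0.001,"hand":0.4},{"dp":[-11,-21,25],"turn":0.001,"hand":0.4},{"dp":[-11,-21,28],"turn":0,"hand":0.4},{"dp":[0,0,15],"turn":0,"hand":0.4},{"dp":[0,0,10],"turn":0,"hand":0.4},{"dp":[0,0,5],"turn":0,"hand":0.4},{"dp":[0,0,0],"turn":0,"hand":0.4},{"dp":[0,0,0],"turn":0,"hand":0.4}], "squeeze": 12}}

```text
clock: 11.48
ee_pos: [0.4382, 0.2377, 0.0008]
eef_rot: [0.0, 0.603, 0.798, 0.001]
force: [0.9, 0.1, -0.4]
finger_gap: 0.0481
```

```bash
cat > side.py <<'E'
from h import *
import sys
n=sys.argv[1];x0,y0,w,h=map(int,sys.argv[2:6]);s=float(sys.argv[6]);c=sys.argv[7] if len(sys.argv)>7 else 'side'
st();im=bot.grab_frame(c)[:,:,::-1]
cv2.imwrite(f'pics/{n}.png',cv2.convertScaleAbs(cv2.resize(im[y0:y0+h,x0:x0+w],None,fx=s,fy=s,interpolation=cv2.INTER_CUBIC),alpha=2))
E
python3 side.py s3 90 90 130 100 6
```

```text
t 11.48 [0.4382 0.2377 0.0008] yaw 105.81 F [ 0.86  0.06 -0.38] gap 0.0481
```

View pics/s3.png

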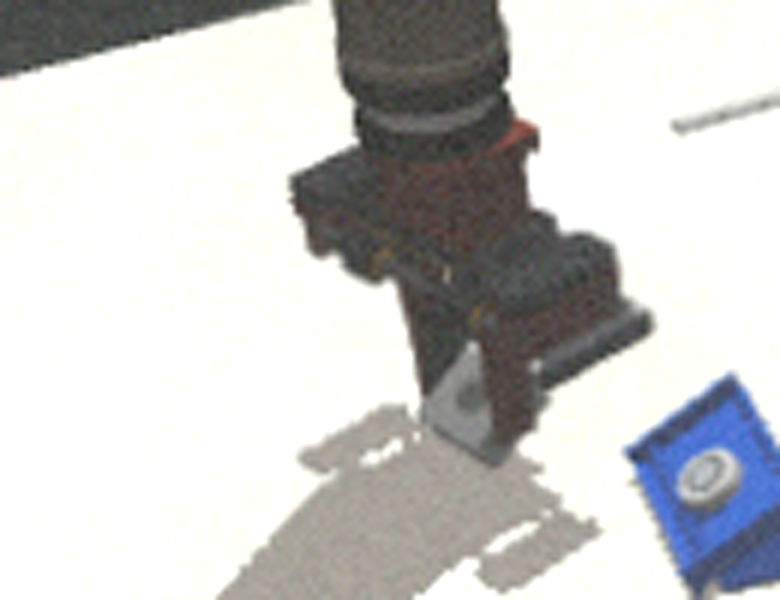

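{"name": "arm_command", "arguments": {"deltas": [{"dp":[0,0,6],"turn":0,"hand":0.4},{"dp":[0,0,3],"turn":0,"hand":0.4},{"dp":[0,0,0],"turn":0,"hand":0.4}]}}

```text
clock: 11.78
ee_pos: [0.4368, 0.237, -0.0093]
eef_rot: [-0.0, 0.603, 0.798, -0.0]
force: [0.3, 0.4, -1.3]
finger_gap: 0.0477
```

{"name": "arm_command", "arguments": {"deltas": [{"dp":[0,0,2],"turn":0,"hand":0.4},{"dp":[0,0,1],"turn":0,"hand":0.4},{"dp":[0,0,0],"turn":0,"hand":0.4}]}}

```text
clock: 12.03
ee_pos: [0.4369, 0.2369, -0.0121]
eef_rot: [-0.0, 0.603, 0.798, -0.0]
force: [-0.1, -0.5, -0.8]
finger_gap: 0.0479
```

{"name": "arm_command", "arguments": {"deltas": [{"dp":[0,0,2],"turn":0,"hand":0.4},{"dp":[0,0,1],"turn":0,"hand":0.4},{"dp":[0,0,0],"turn":0,"hand":0.4}]}}

```text
clock: 12.28
ee_pos: [0.4368, 0.2369, -0.0151]
eef_rot: [-0.0, 0.603, 0.798, -0.0]
force: [-0.0, 0.5, -1.0]
finger_gap: 0.0478
```

{"name": "arm_command", "arguments": {"deltas": [{"dp":[0,0,2],"turn":0,"hand":0.4},{"dp":[0,0,1],"turn":0,"hand":0.4},{"dp":[0,0,0],"turn":0,"hand":0.4}]}}

```text
clock: 12.53
ee_pos: [0.4377, 0.2371, -0.0176]
eef_rot: [0.0, 0.603, 0.798, 0.0]
force: [0.6, -2.0, 3.5]
finger_gap: 0.048
```

{"name": "arm_command", "arguments": {"deltas": [{"dp":[0,0,1.5],"turn":0,"hand":0.4},{"dp":[0,0,1.5],"turn":0,"hand":0.4},{"dp":[0,0,0],"turn":0,"hand":0.4}], "squeeze": 8}}

```text
clock: 12.78
ee_pos: [0.4393, 0.2376, -0.02]
eef_rot: [0.001, 0.603, 0.798, 0.002]
force: [1.5, -1.3, 5.5]
finger_gap: 0.0477
```

{"name": "arm_command", "arguments": {"deltas": [{"dp":[0,0,1.5],"turn":0,"hand":0.4},{"dp":[0,0,1.5],"turn":0,"hand":0.4},{"dp":[0,0,0],"turn":0,"hand":0.4}]}}

```text
clock: 13.03
ee_pos: [0.4402, 0.2379, -0.0228]
eef_rot: [0.001, 0.603, 0.798, 0.002]
force: [4.0, -1.6, 6.1]
finger_gap: 0.0478
```

```bash
python3 side.py s4 120 120 80 70 8;  python3 look.py b7 108 130 408 355 2.6
```

```text
t 13.03 [ 0.4402  0.2379 -0.0228] yaw 105.79 F [ 3.96 -1.56  6.05] gap 0.0478
t 13.08 [ 0.4402  0.2379 -0.0227] yaw 105.79 F [ 4.18 -0.57  4.38] gap 0.0481
```

View pics/s4.png

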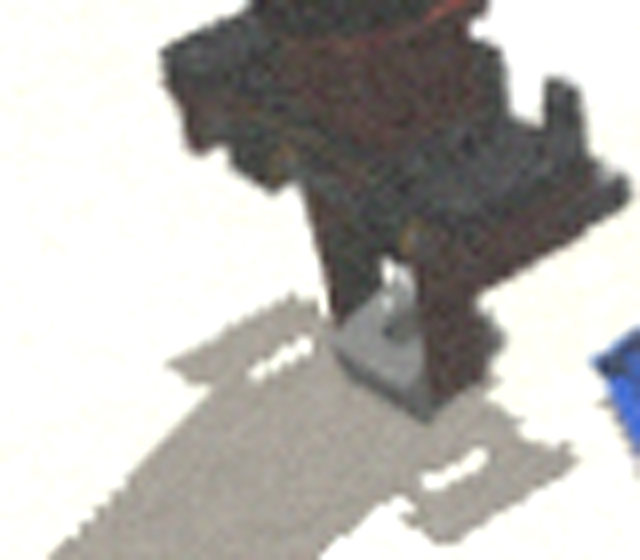

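View pics/b7_z.png

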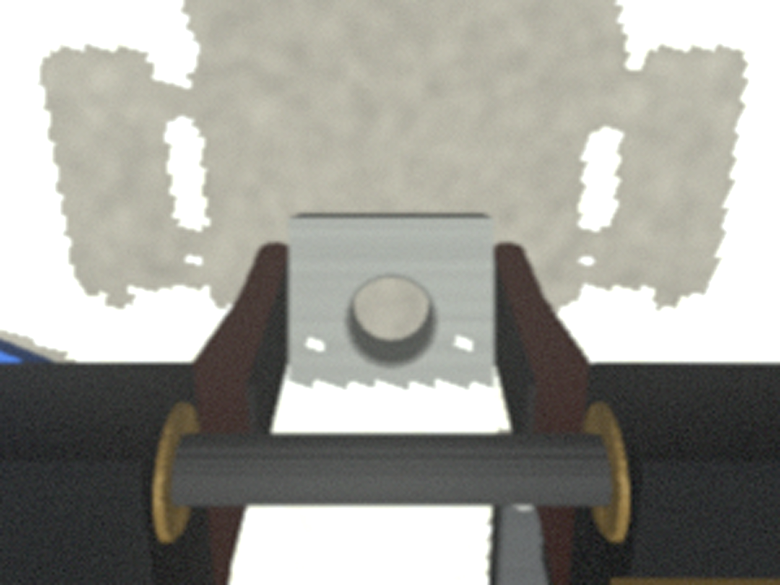

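{"name": "arm_command", "arguments": {"deltas": [{"dp":[0,0,1.5],"turn":0,"hand":0.4},{"dp":[0,0,1.5],"turn":0,"hand":0.4},{"dp":[0,0,0],"turn":0,"hand":0.4}]}}

```text
clock: 13.38
ee_pos: [0.4406, 0.238, -0.0257]
eef_rot: [0.001, 0.603, 0.798, 0.003]
force: [4.9, -0.8, 5.3]
finger_gap: 0.0479
```

{"name": "arm_command", "arguments": {"deltas": [{"dp":[0,0,1.5],"turn":0,"hand":0.4},{"dp":[0,0,0],"turn":0,"hand":0.4}]}}

```text
clock: 13.55
ee_pos: [0.4406, 0.2381, -0.0271]
eef_rot: [0.001, 0.603, 0.797, 0.003]
force: [4.9, -0.2, 6.2]
finger_gap: 0.0481
```

{"name": "arm_command", "arguments": {"deltas": [{"dp":[0,0,1.5],"turn":0,"hand":0.4},{"dp":[0,0,0],"turn":0,"hand":0.4}]}}

```text
clock: 13.72
ee_pos: [0.4406, 0.2381, -0.0286]
eef_rot: [0.001, 0.603, 0.797, 0.003]
force: [4.3, -0.7, 6.2]
finger_gap: 0.0482
```

```bash
python3 look.py b8 108 130 408 355 2.6
```

```text
t 13.72 [ 0.4406  0.2381 -0.0286] yaw 105.78 F [ 4.26 -0.68  6.21] gap 0.0482
```

View pics/b8_z.png

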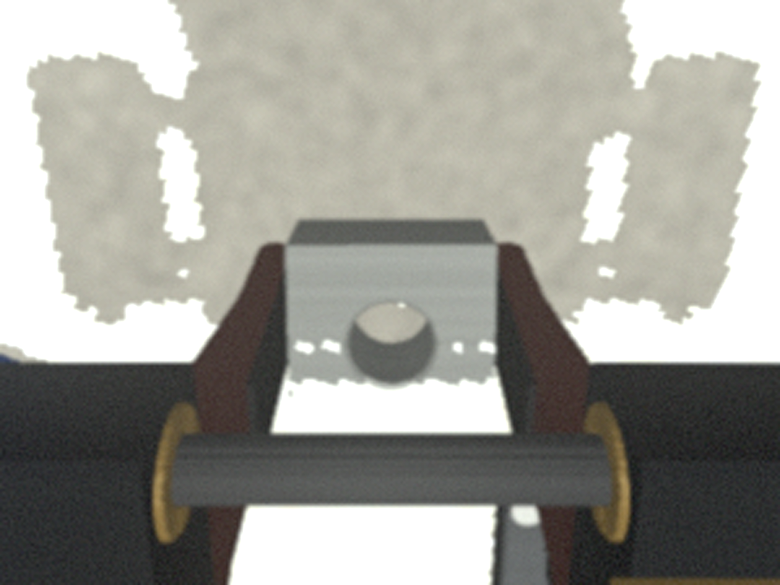

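{"name": "arm_command", "arguments": {"deltas": [{"dp":[0,0,-1],"turn":0,"hand":0.58},{"dp":[0,0,0],"turn":0,"hand":0.6},{"dp":[0,0,-2],"turn":0,"hand":0.65},{"dp":[0,0,-2],"turn":0,"hand":0.65},{"dp":[0,0,0],"turn":0,"hand":0.65}]}}

```text
clock: 14.18
ee_pos: [0.4368, 0.237, -0.0248]
eef_rot: [-0.0, 0.603, 0.798, -0.0]
force: [0.9, -0.4, -1.0]
finger_gap: 0.0568
```

```bash
python3 look.py b9 108 130 408 355 2.6
```

```text
t 14.18 [ 0.4368  0.237  -0.0248] yaw 105.83 F [ 0.87 -0.42 -0.98] gap 0.0568
```

View pics/b9_z.png

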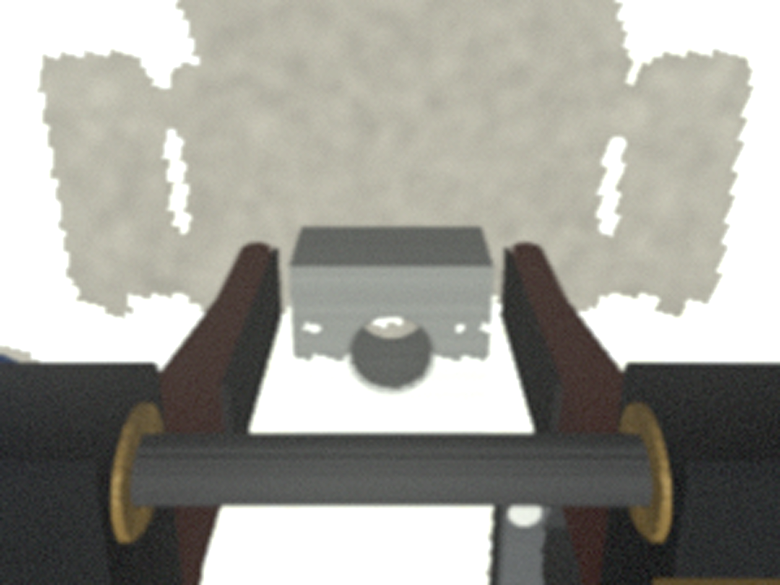

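```bash
cat > flat.py <<'E'
from nest import *
def fitflat(name,pts,mod,zb,s=2.6,off=(108,130)):
    """flat part; mod local pts in tool-like axes (x right, y down image) ; prints tool coords of centre"""
    o=pickle.load(open(f'pics/{name}.pkl','rb'));C=cam('wrist',o)
    uv=(np.array(pts)+.5)/s-.5+off
    a=yaw(o); c,sn=np.cos(a),np.sin(a)
    M=np.array(mod,float)
    def X(p):
        r=M.copy(); cc,ss=np.cos(p[2]),np.sin(p[2]); xx=r[:,0]*cc-r[:,1]*ss+p[0]; yy=r[:,0]*ss+r[:,1]*cc+p[1]
        return np.c_[o['ee_pos'][0]+c*xx+sn*yy, o['ee_pos'][1]+sn*xx-c*yy, r[:,2]+p[3]]
    for free in(0,1):
        r=least_squares(lambda p:(proj(C,X(p if free else [*p,zb]))-uv).ravel(),[0,0,0]+([zb] if free else []))
        print('tool x,y mm',(r.x[:2]*1000).round(2),'turn deg',np.degrees(r.x[2]).round(2),(r.x[3:]*1000).round(1),r.fun.reshape(-1,2).round(2).tolist(), X([*r.x[:3],zb]).mean(0).round(4))
    return r.x
E
python3 - <<'E'
from flat import *
h=.024
fitflat('b9',[[291,266],[491,266],[303,228],[480,228]],[[-h,-h,h],[h,-h,h],[-h,-h,0],[h,-h,0]],0)
E
```

```text
tool x,y mm [ 0.16 12.96] turn deg 0.04 [] [[-0.99, 0.43], [1.19, 0.43], [-0.76, -0.4], [0.53, -0.39]] [0.4261 0.2342 0.012 ]
tool x,y mm [ 0.16 14.8 ] turn deg 0.04 [-4.1] [[0.06, 0.21], [0.14, 0.21], [0.05, -0.23], [-0.27, -0.23]] [0.4279 0.2347 0.012 ]
```

```bash
python3 - <<'E'
from flat import *
o=pickle.load(open('pics/b9.pkl','rb'));C=cam('wrist',o);a=yaw(o)
uv=(np.array([[391,391],[391,352],[391,266],[391,228],[350,352],[432,352]])+.5)/2.6-.5+[108,130]
for dz in (0,-.004):
  P=unproj(C,uv,np.array([.024,.024,.024,0,.024,.024])+dz)-o['ee_pos']
  print(np.c_[P[:,:2]@[np.cos(a),np.sin(a)],P[:,:2]@[np.sin(a),-np.cos(a)]].round(4))
E
python3 side.py s5 120 120 80 70 8
```

```text
[[ 0.0001  0.0228]
 [ 0.0001  0.0117]
 [ 0.0001 -0.0113]
 [ 0.0001 -0.0107]
 [-0.0099  0.0117]
 [ 0.0101  0.0117]]
[[ 0.0001  0.0256]
 [ 0.0001  0.0143]
 [ 0.0001 -0.0094]
 [ 0.0001 -0.009 ]
 [-0.0101  0.0143]
 [ 0.0103  0.0143]]
t 14.23 [ 0.4368  0.237  -0.0249] yaw 105.83 F [-0.32 -1.14  0.09] gap 0.0569
```

View pics/s5.png

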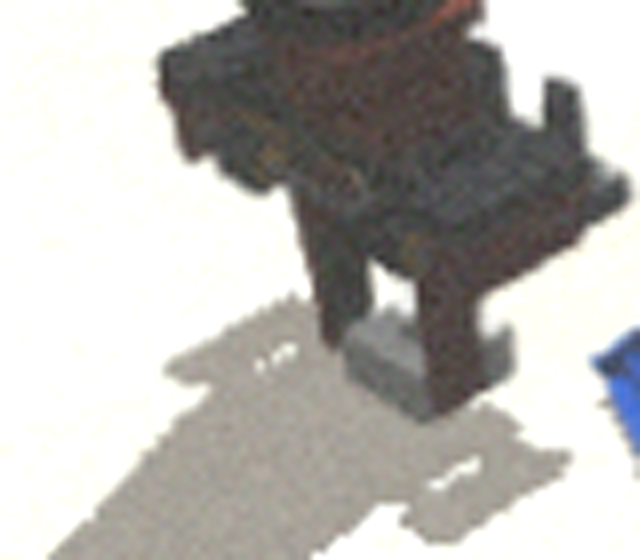

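View pics/b9.png

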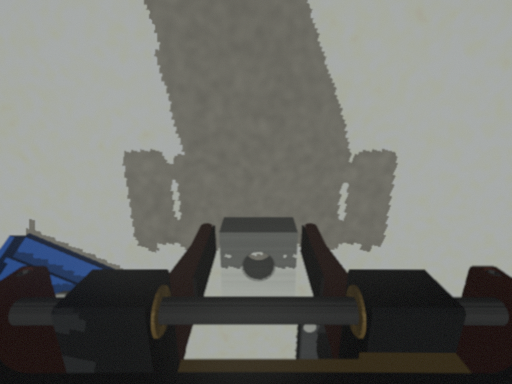

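{"name": "arm_command", "arguments": {"deltas": [{"dp":[0,6,0],"turn":0,"hand":0.65},{"dp":[0,6.5,0],"turn":0,"hand":0.65},{"dp":[0,0,0],"turn":0,"hand":0.65},{"dp":[0,0,0],"turn":0,"hand":0.5},{"dp":[0,0,0],"turn":0,"hand":0.45},{"dp":[0,0,0],"turn":0,"hand":0.4},{"dp":[0,0,0],"turn":0,"hand":0.4}], "squeeze": 20}}

```text
clock: 14.87
ee_pos: [0.4487, 0.2402, -0.0251]
eef_rot: [-0.0, 0.603, 0.798, -0.0]
force: [-0.6, 0.1, -0.7]
finger_gap: 0.0477
```

{"name": "arm_command", "arguments": {"deltas": [{"dp":[0,0,-5],"turn":0,"hand":0.4},{"dp":[0,0,-15],"turn":0,"hand":0.4},{"dp":[0,0,-30],"turn":0,"hand":0.4},{"dp":[0,0,-30],"turn":0,"hand":0.4},{"dp":[0,0,-15],"turn":0,"hand":0.4},{"dp":[0,0,0],"turn":0,"hand":0.4},{"dp":[0,0,0],"turn":0,"hand":0.4},{"dp":[0,0,0],"turn":0,"hand":0.4}]}}

```text
clock: 15.53
ee_pos: [0.4482, 0.2399, 0.0692]
eef_rot: [-0.0, 0.603, 0.798, -0.001]
force: [0.0, -0.0, -2.5]
finger_gap: 0.0474
```

```bash
python3 look.py b10 158 180 358 330 4; python3 -c "
from h import *
plan(.518,.340,.07,105.7)"
```

```text
t 15.53 [0.4482 0.2399 0.0692] yaw 105.83 F [ 0.02 -0.02 -2.52] gap 0.0474
delta [ 70.  100.3   1.1] turn 0.002 n 5
[15.5, 18.9, -0.2] 0.0
[15.5, 18.9, -0.2] 0.0
[15.5, 18.9, -0.2] 0.0
[15.5, 18.9, -0.2] 0.0
[15.5, 18.9, -0.2] 0.0
```

View pics/b10_z.png

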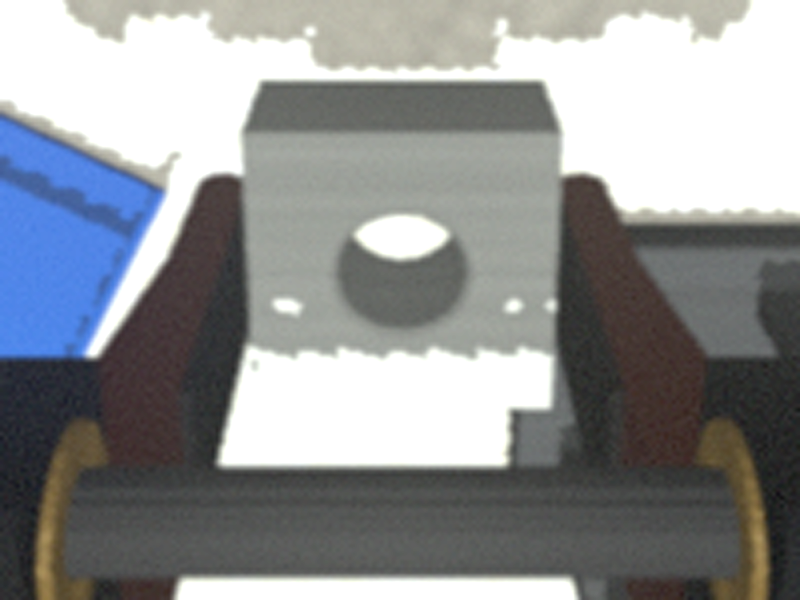

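```bash
python3 - <<'E'
from flat import *
h=.024
fitflat('b10',[[245,132],[560,132],[261,82],[544,82],[402,270]],[[-h,-h,h],[h,-h,h],[-h,-h,0],[h,-h,0],[0,0,h]],.0943,4,(158,180))
E
```

```text
tool x,y mm [ 0.22 -0.01] turn deg 0.07 [] [[-1.23, -0.03], [1.2, 0.02], [-0.14, -0.79], [0.08, -0.75], [0.08, 1.63]] [0.4297 0.2349 0.1087]
tool x,y mm [0.22 1.65] turn deg 0.07 [90.2] [[-0.14, 0.0], [0.11, 0.05], [0.7, -0.45], [-0.75, -0.41], [0.08, 0.73]] [0.4313 0.2353 0.1087]
```

```bash
python3 - <<'E'
from nest import *
z=lambda a,o:np.array(a)/4+o-.375
D={'n1':z([[274,180],[586,179],[284,472],[574,472],[291,203],[566,202],[297,460],[559,460],[309,495],[555,495]],[158,100]),
'n2':z([[251,184],[571,185],[261,494],[555,495],[269,205],[552,206],[272,478],[542,479]],[158,60])}
for n,uv in D.items():
    o=pickle.load(open(f'pics/{n}.pkl','rb'));C=cam('wrist',o);a0=yaw(o)
    def X(p):
        h=.0457;g=p[3];q=.0335
        T=np.array([[-h,h,.016],[h,h,.016],[-h,-h,.016],[h,-h,.016],[-g,g,.018],[g,g,.018],[-g,-g,.018],[g,-g,.018],[-q,-q,.06],[q,-q,.06]])[:len(uv)]
        return T@rz(p[2]).T+[p[0],p[1],p[4]]
    r=least_squares(lambda p:(proj(C,X(p))-uv).ravel(),[.516,.334,a0,.041,0])
    print(n,r.x.round(4),r.fun.reshape(-1,2).round(2).tolist())
    c=r.x[:2]-o['ee_pos'][:2]; print('in tool',(1000*np.array([c@[np.cos(a0),np.sin(a0)],c@[np.sin(a0),-np.cos(a0)]])).round(2))
E
```

```text
n1 [ 0.5185  0.3406  1.8451  0.0402 -0.0025] [[-0.57, 0.43], [0.29, 0.42], [-0.17, 0.3], [-0.25, 0.1], [-0.09, -0.33], [0.6, -0.32], [0.64, -0.14], [-0.45, -0.32], [0.07, 0.02], [-0.1, -0.15]]
in tool [8.17 4.06]
n2 [ 0.519   0.3403  1.8442  0.0405 -0.0036] [[-0.28, -0.03], [-0.03, 0.23], [-0.06, -0.16], [-0.0, 0.05], [-0.24, -0.41], [0.13, -0.2], [1.11, 0.2], [-0.59, 0.36]]
in tool [  2.16 -39.08]
```

{"name": "arm_command", "arguments": {"deltas": [{"dp":[15.5,18.9,0],"turn":0,"hand":0.4},{"dp":[15.5,18.9,0],"turn":0,"hand":0.4},{"dp":[15.5,18.9,0],"turn":0,"hand":0.4},{"dp":[15.5,18.9,0],"turn":0.002,"hand":0.4},{"dp":[15.5,18.7,5],"turn":0,"hand":0.4},{"dp":[0,0,10],"turn":0,"hand":0.4},{"dp":[0,0,5],"turn":0,"hand":0.4},{"dp":[0,0,0],"turn":0,"hand":0.4},{"dp":[0,0,0],"turn":0,"hand":0.4}]}}

```text
clock: 16.33
ee_pos: [0.5174, 0.3388, 0.0487]
eef_rot: [-0.0, 0.604, 0.797, -0.002]
force: [0.1, -0.5, 0.2]
finger_gap: 0.048
```

```bash
python3 look.py b11 158 170 358 320 4; python3 -c "
from h import *
plan(.5177,.3399,.05,105.7)"
```

```text
t 16.33 [0.5174 0.3388 0.0487] yaw 105.67 F [ 0.14 -0.45  0.22] gap 0.0480
delta [-0.3  0.7  0.5] turn -0.001 n 1
[0.8, -0.0, -0.5] -0.001
```

View pics/b11_z.png

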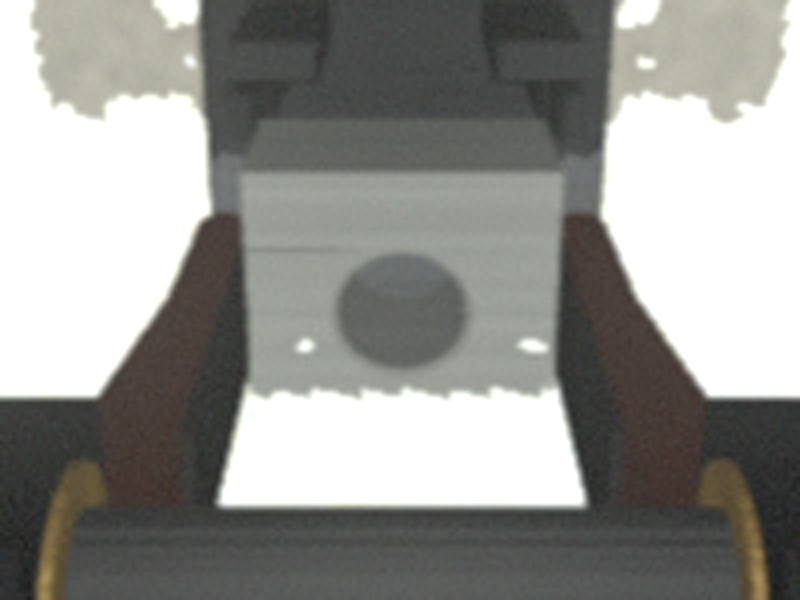

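```bash
sed -i "s/T=c\['T_tool_cam'\];/T=c['T_tool_cam'].copy(); T[2,3]-=.003;/" h.py; cat > ov.py <<'E'
from nest import *
import sys
n=sys.argv[1]; x0,y0=int(sys.argv[2]),int(sys.argv[3]); N=[.5188,.3404,np.radians(15.7)]
o=pickle.load(open(f'pics/{n}.pkl','rb'));C=cam('wrist',o)
im=cv2.imread(f'pics/{n}_z.png'); draw(im,C,wire(),N,4,x0,y0)
if len(sys.argv)>4:
    bx,by,zb,hh=map(float,sys.argv[4:8]); a=yaw(o)
    h=24.; L=[]
    for z in(0,hh): L.append(np.array([[sx*h,sy*h,z] for sx,sy in((-1,-1),(1,-1),(1,1),(-1,1),(-1,-1))]))
    t=np.linspace(0,6.28,40); L.append(np.c_[10*np.cos(t),10*np.sin(t),0*t+hh])
    c,s=np.cos(a),np.sin(a)
    L=[np.c_[(c*(l[:,0]+bx)+s*(l[:,1]+by))/1000+o['ee_pos'][0],(s*(l[:,0]+bx)-c*(l[:,1]+by))/1000+o['ee_pos'][1],(l[:,2]+zb)/1000] for l in L]
    draw(im,C,L,[0,0,0],4,x0,y0,(0,255,0))
cv2.imwrite(f'pics/{n}_ov.png',im)
E
python3 ov.py b11 158 170 .2 1.2 73.8 24
```

```text
(no output)
```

View pics/b11_ov.png

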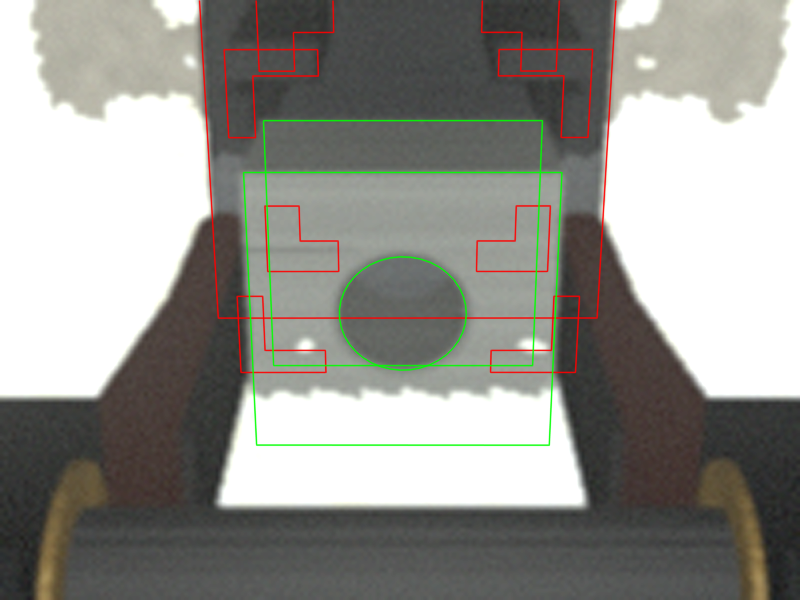

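```bash
python3 - <<'E'
import cv2
im=cv2.imread('pics/b11.png'); z=cv2.resize(im[165:225,200:320],None,fx=6,fy=6,interpolation=cv2.INTER_CUBIC); cv2.imwrite('pics/b11_y.png',cv2.convertScaleAbs(z,alpha=3.2,beta=-60))
E
python3 ov.py n2 158 60
```

```text
(no output)
```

View pics/b11_y.png

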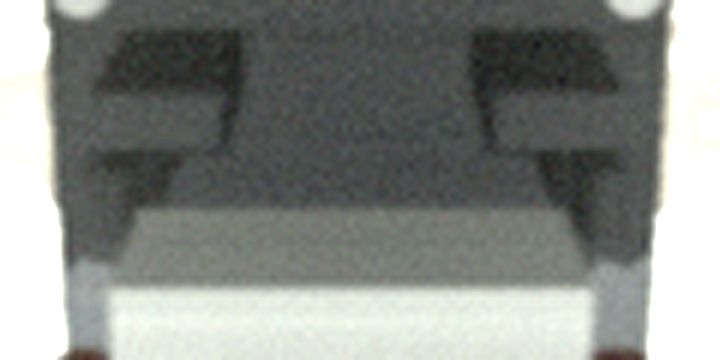

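View pics/n2_ov.png

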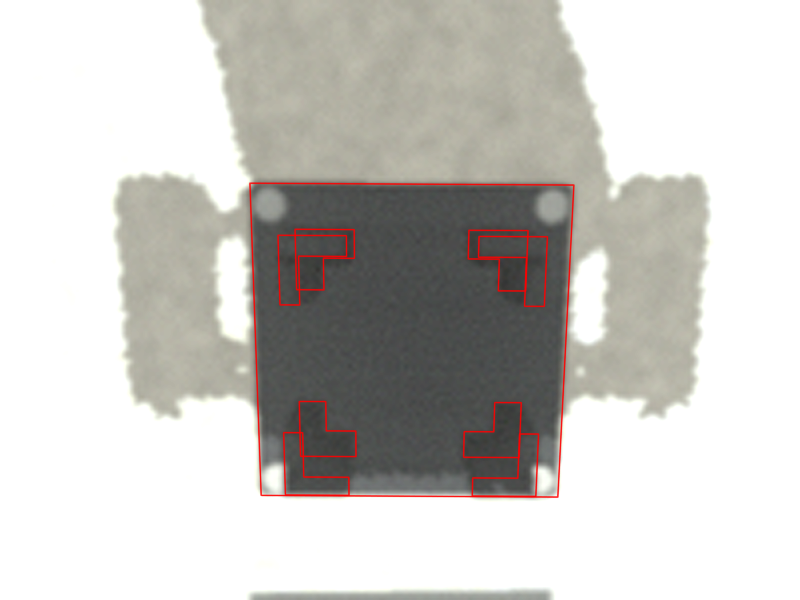

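{"name": "arm_command", "arguments": {"deltas": [{"dp":[0.5,0,5],"turn":0,"hand":0.4},{"dp":[0,0,5],"turn":0,"hand":0.4},{"dp":[0,0,5],"turn":0,"hand":0.4},{"dp":[0,0,4],"turn":0,"hand":0.4},{"dp":[0,0,0],"turn":0,"hand":0.4}]}}

```text
clock: 16.8
ee_pos: [0.5178, 0.3406, 0.03]
eef_rot: [-0.0, 0.604, 0.797, -0.001]
force: [-0.7, -0.8, -1.3]
finger_gap: 0.0477
```

{"name": "arm_command", "arguments": {"deltas": [{"dp":[0,0,4],"turn":0,"hand":0.4},{"dp":[0,0,3],"turn":0,"hand":0.4},{"dp":[0,0,0],"turn":0,"hand":0.4}]}}

```text
clock: 17.05
ee_pos: [0.5182, 0.3408, 0.0234]
eef_rot: [-0.0, 0.604, 0.797, -0.0]
force: [-0.3, -0.6, -0.8]
finger_gap: 0.0479
```

{"name": "arm_command", "arguments": {"deltas": [{"dp":[-0.3,0,5],"turn":0,"hand":0.4},{"dp":[0,0,6],"turn":0,"hand":0.4},{"dp":[0,0,6],"turn":0,"hand":0.4},{"dp":[0,0,0],"turn":0,"hand":0.4}]}}

```text
clock: 17.38
ee_pos: [0.5176, 0.3402, 0.0055]
eef_rot: [-0.0, 0.604, 0.797, -0.001]
force: [0.1, -0.1, -0.2]
finger_gap: 0.0479
```

{"name": "arm_command", "arguments": {"deltas": [{"dp":[0,0,5],"turn":0,"hand":0.4},{"dp":[0,0,5],"turn":0,"hand":0.4},{"dp":[0,0,3],"turn":0,"hand":0.4},{"dp":[0,0,0],"turn":0,"hand":0.4}]}}

```text
clock: 17.72
ee_pos: [0.5181, 0.3404, -0.0068]
eef_rot: [-0.0, 0.604, 0.797, -0.001]
force: [0.0, -0.1, -1.5]
finger_gap: 0.0479
```

{"name": "arm_command", "arguments": {"deltas": [{"dp":[0,0,1.5],"turn":0,"hand":0.4},{"dp":[0,0,1],"turn":0,"hand":0.4},{"dp":[0,0,0],"turn":0,"hand":0.4}]}}

```text
clock: 17.97
ee_pos: [0.5186, 0.3408, -0.0085]
eef_rot: [-0.0, 0.604, 0.797, -0.0]
force: [-0.3, -0.5, -1.0]
finger_gap: 0.0478
```

{"name": "arm_command", "arguments": {"deltas": [{"dp":[0,0,1],"turn":0,"hand":0.4},{"dp":[0,0,0],"turn":0,"hand":0.4},{"dp":[0,0,0],"turn":0,"hand":0.6},{"dp":[0,0,0],"turn":0,"hand":0.66},{"dp":[0,0,0],"turn":0,"hand":0.66}]}}

```text
clock: 18.38
ee_pos: [0.5187, 0.3409, -0.0094]
eef_rot: [0.0, 0.604, 0.797, 0.0]
force: [-0.4, 0.4, -0.4]
finger_gap: 0.0575
```

```bash
python3 look.py b12 158 170 358 320 4; python3 ov.py b12 158 170 0 0 16 24
```

```text
t 18.38 [ 0.5187  0.3409 -0.0094] yaw 105.71 F [-0.42  0.38 -0.41] gap 0.0575
```

View pics/b12_ov.png

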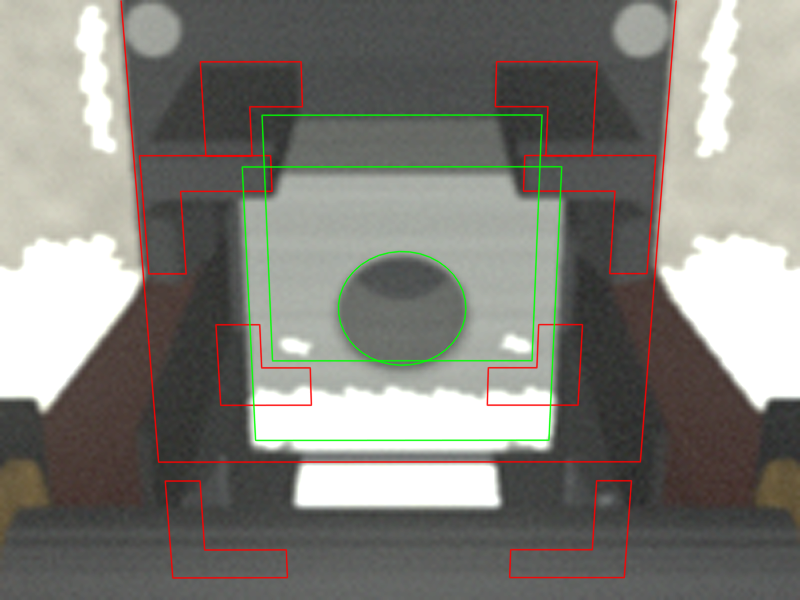

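```bash
python3 - <<'E'
from h import *
o=bot.observe(); o['ee_pos']=np.array([.5187,.3409,.19]); plan(.488,-.33,.19,91,o,39)
E
```

```text
delta [ -30.7 -670.9    0. ] turn 0.257 n 18
[-35.4, -11.7, -0.0] 0.014
[-35.6, -11.2, -0.0] 0.014
[-35.7, -10.7, -0.0] 0.014
[-35.9, -10.2, -0.0] 0.014
[-36.0, -9.7, -0.0] 0.014
[-36.2, -9.2, -0.0] 0.014
[-36.3, -8.7, -0.0] 0.014
[-36.4, -8.1, -0.0] 0.014
[-36.5, -7.6, -0.0] 0.014
[-36.6, -7.1, -0.0] 0.014
[-36.7, -6.6, -0.0] 0.014
[-36.8, -6.1, -0.0] 0.014
[-36.9, -5.5, -0.0] 0.014
[-37.0, -5.0, -0.0] 0.014
[-37.0, -4.5, -0.0] 0.014
[-37.1, -3.9, -0.0] 0.014
[-37.2, -3.4, -0.0] 0.014
[-37.2, -2.9, -0.0] 0.014
```

{"name": "arm_command", "arguments": {"deltas": [{"dp":[0,0,-20],"turn":0,"hand":0.66},{"dp":[0,0,-30],"turn":0,"hand":0.66},{"dp":[0,0,-40],"turn":0,"hand":0.75},{"dp":[0,0,-40],"turn":0,"hand":0.75},{"dp":[0,0,-40],"turn":0,"hand":0.75},{"dp":[0,0,-30],"turn":0,"hand":0.75}]}}

```text
clock: 18.93
ee_pos: [0.5193, 0.3413, 0.1943]
eef_rot: [0.0, 0.604, 0.797, 0.002]
force: [0.3, 0.7, -0.6]
finger_gap: 0.0661
```

{"name": "arm_command", "arguments": {"deltas": [{"dp":[-35.4,-11.7,0],"turn":0.014,"hand":0.75},{"dp":[-35.6,-11.2,0],"turn":0.014,"hand":0.75},{"dp":[-35.7,-10.7,0],"turn":0.014,"hand":0.75},{"dp":[-35.9,-10.2,0],"turn":0.014,"hand":0.75},{"dp":[-36,-9.7,0],"turn":0.014,"hand":0.75},{"dp":[-36.2,-9.2,0],"turn":0.014,"hand":0.75},{"dp":[-36.3,-8.7,0],"turn":0.014,"hand":0.75},{"dp":[-36.4,-8.1,0],"turn":0.014,"hand":0.75},{"dp":[-36.5,-7.6,0],"turn":0.014,"hand":0.75},{"dp":[-36.6,-7.1,0],"turn":0.014,"hand":0.75},{"dp":[-36.7,-6.6,0],"turn":0.014,"hand":0.75},{"dp":[-36.8,-6.1,0],"turn":0.014,"hand":0.75},{"dp":[-36.9,-5.5,0],"turn":0.014,"hand":0.75},{"dp":[-37,-5,0],"turn":0.014,"hand":0.75},{"dp":[-37,-4.5,10],"turn":0.014,"hand":0.75},{"dp":[-37.1,-3.9,15],"turn":0.014,"hand":0.75},{"dp":[-37.2,-3.4,20],"turn":0.014,"hand":0.75},{"dp":[-37.2,-2.9,25],"turn":0.014,"hand":0.75},{"dp":[0,0,30],"turn":0,"hand":0.75},{"dp":[0,0,0],"turn":0,"hand":0.75}]}}

```text
clock: 20.6
ee_pos: [0.4854, -0.3272, 0.0877]
eef_rot: [-0.004, 0.701, 0.714, -0.002]
force: [-0.9, 1.6, -0.3]
finger_gap: 0.0661
```

{"name": "arm_command", "arguments": {"deltas": [{"dp":[0,0,0],"turn":0,"hand":0.75},{"dp":[0,0,0],"turn":0,"hand":0.75},{"dp":[0,0,0],"turn":0,"hand":0.75},{"dp":[0,0,0],"turn":0,"hand":0.75}]}}

```text
clock: 20.93
ee_pos: [0.4911, -0.3262, 0.0945]
eef_rot: [0.001, 0.699, 0.716, 0.001]
force: [-0.8, -0.3, 0.2]
finger_gap: 0.0659
```

```bash
python3 look.py c1 158 100 358 250 4
```

```text
t 20.93 [ 0.4911 -0.3262  0.0945] yaw 91.38 F [-0.84 -0.29  0.19] gap 0.0659
```

View pics/c1_z.png

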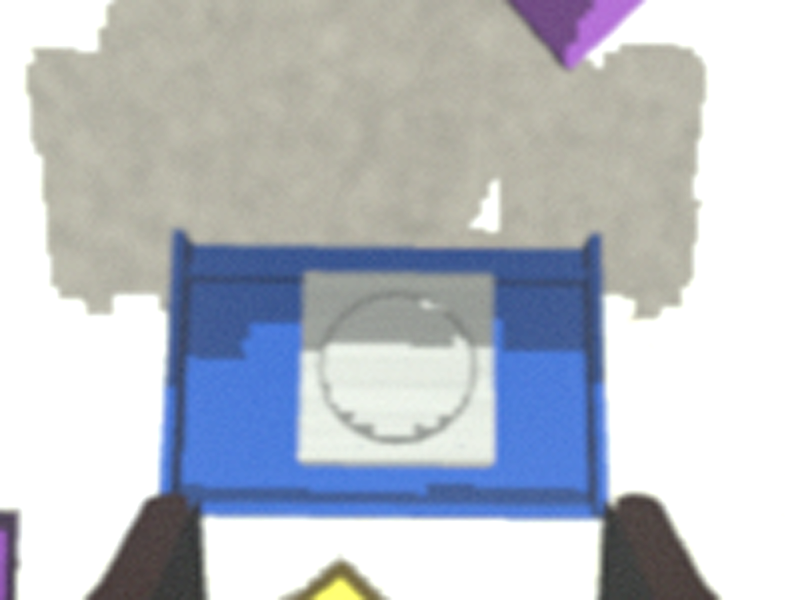

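```bash
python3 - <<'E'
from part import *
h=.024
fitpart('b1',[[308,247],[479,247],[306,416],[482,416],[394,334]],[[-h,-h,h],[-h,h,h],[h,-h,h],[h,h,h],[0,0,h]],np.radians(12.5),[.535,-.14])
fitpart('c1',[[305,272],[494,273],[298,463],[495,465]],[[-h,-h,.012],[-h,h,.012],[h,-h,.012],[h,h,.012]],np.radians(1),[.49,-.33])
E
```

```text
origin [ 0.5399 -0.1417  0.2213] th 12.68
[[0.28, 0.49], [-0.14, 0.38], [0.07, -0.01], [-0.16, -0.1], [-0.05, -0.78]]
origin [ 0.5392 -0.1419  0.2213  0.0277] th 12.68
[[0.09, 0.3], [0.06, 0.19], [-0.14, 0.19], [0.05, 0.1], [-0.05, -0.78]]
origin [ 0.4948 -0.327   0.0117] th 0.67
[[0.18, 0.55], [-0.39, 0.84], [0.5, -0.75], [-0.3, -0.71]]
origin [ 0.493  -0.327   0.0117  0.0307] th 0.67
[[-0.33, 0.04], [0.12, 0.35], [-0.06, -0.22], [0.25, -0.16]]
```

{"name": "arm_command", "arguments": {"deltas": [{"dp":[-0.8,-2.6,26],"turn":0.012,"hand":0.75},{"dp":[0,0,26],"turn":0,"hand":0.75},{"dp":[0,0,20],"turn":0,"hand":0.75},{"dp":[0,0,12],"turn":0,"hand":0.75},{"dp":[0,0,5],"turn":0,"hand":0.75},{"dp":[0,0,0],"turn":0,"hand":0.75},{"dp":[0,0,0],"turn":0,"hand":0.75}]}}

```text
clock: 21.57
ee_pos: [0.4877, -0.3279, 0.0046]
eef_rot: [0.001, 0.703, 0.711, 0.0]
force: [0.2, 0.8, 0.5]
finger_gap: 0.0658
```

```bash
python3 look.py c2 158 170 358 320 4
```

```text
t 21.57 [ 0.4877 -0.3279  0.0046] yaw 90.59 F [0.25 0.76 0.48] gap 0.0658
```

View pics/c2_z.png

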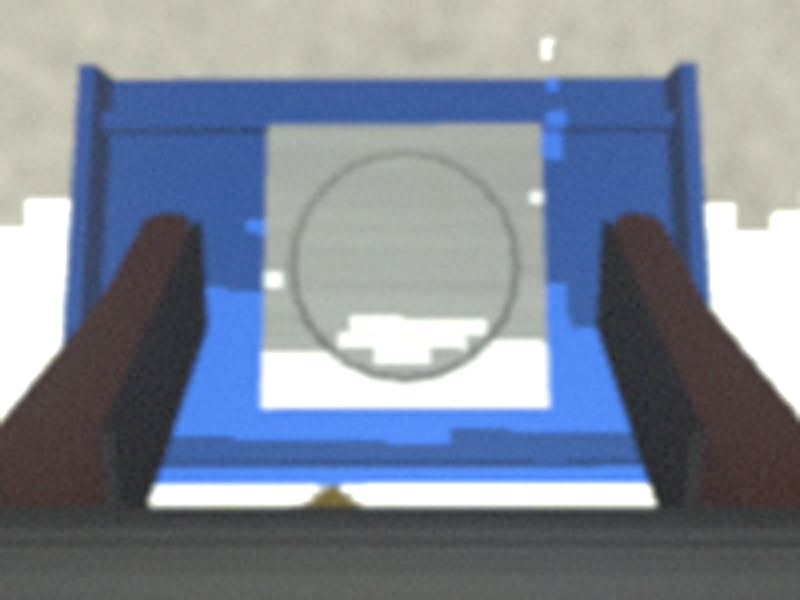

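{"name": "arm_command", "arguments": {"deltas": [{"dp":[0,0,2.5],"turn":0,"hand":0.75},{"dp":[0,0,1.5],"turn":0,"hand":0.75},{"dp":[0,0,0],"turn":0,"hand":0.75}]}}

```text
clock: 21.87
ee_pos: [0.4872, -0.3276, -0.0]
eef_rot: [0.0, 0.703, 0.711, 0.0]
force: [-0.5, 0.2, 0.5]
finger_gap: 0.0656
```

{"name": "arm_command", "arguments": {"deltas": [{"dp":[0,0,1.5],"turn":0,"hand":0.75},{"dp":[0,0,0],"turn":0,"hand":0.75}]}}

```text
clock: 22.03
ee_pos: [0.487, -0.3275, -0.0019]
eef_rot: [-0.0, 0.703, 0.711, 0.0]
force: [-0.1, -0.3, 0.2]
finger_gap: 0.0654
```

{"name": "arm_command", "arguments": {"deltas": [{"dp":[0,0,1],"turn":0,"hand":0.75},{"dp":[0,0,0],"turn":0,"hand":0.75}]}}

```text
clock: 22.2
ee_pos: [0.4869, -0.3275, -0.003]
eef_rot: [-0.0, 0.704, 0.711, -0.0]
force: [-0.4, -0.6, -0.7]
finger_gap: 0.0663
```

{"name": "arm_command", "arguments": {"deltas": [{"dp":[0,0,0],"turn":0,"hand":0.6},{"dp":[0,0,0],"turn":0,"hand":0.5},{"dp":[0,0,0],"turn":0,"hand":0.4},{"dp":[0,0,0],"turn":0,"hand":0.4},{"dp":[0,0,0],"turn":0,"hand":0.4}], "squeeze": 20}}

```text
clock: 22.62
ee_pos: [0.487, -0.3276, -0.0028]
eef_rot: [-0.0, 0.704, 0.711, 0.0]
force: [-0.5, 0.6, 0.3]
finger_gap: 0.0478
```

{"name": "arm_command", "arguments": {"deltas": [{"dp":[0,0,-4],"turn":0,"hand":0.4},{"dp":[0,0,-8],"turn":0,"hand":0.4},{"dp":[0,0,-16],"turn":0,"hand":0.4},{"dp":[0,0,-8],"turn":0,"hand":0.4},{"dp":[0,0,0],"turn":0,"hand":0.4}]}}

```text
clock: 23.03
ee_pos: [0.4885, -0.3286, 0.0355]
eef_rot: [0.002, 0.704, 0.711, 0.001]
force: [-0.5, 0.3, -1.0]
finger_gap: 0.0476
```

```bash
python3 look.py c3 158 170 358 320 4
```

```text
t 23.03 [ 0.4885 -0.3286  0.0355] yaw 90.57 F [-0.48  0.28 -1.05] gap 0.0476
```

View pics/c3_z.png

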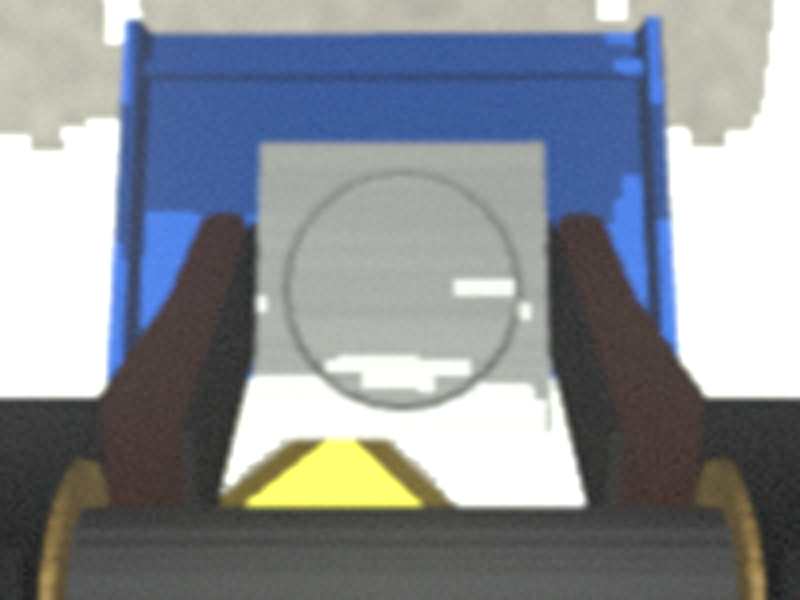

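```bash
python3 - <<'E'
from h import *
o=bot.observe(); o['ee_pos']=np.array([.4885,-.3286,.185]); plan(.437,.237,.185,105.7,o,39)
E
```

```text
delta [-51.5 565.6   0. ] turn -0.264 n 15
[37.7, -3.0, -0.0] -0.018
[37.8, -2.4, -0.0] -0.018
[37.8, -1.7, -0.0] -0.018
[37.8, -1.1, -0.0] -0.018
[37.9, -0.4, -0.0] -0.018
[37.9, 0.3, -0.0] -0.018
[37.9, 0.9, -0.0] -0.018
[37.8, 1.6, -0.0] -0.018
[37.8, 2.3, -0.0] -0.018
[37.7, 2.9, -0.0] -0.018
[37.7, 3.6, -0.0] -0.018
[37.6, 4.3, -0.0] -0.018
[37.5, 4.9, -0.0] -0.018
[37.4, 5.6, -0.0] -0.018
[37.3, 6.2, -0.0] -0.018
```

{"name": "arm_command", "arguments": {"deltas": [{"dp":[0,0,-20],"turn":0,"hand":0.4},{"dp":[0,0,-35],"turn":0,"hand":0.4},{"dp":[0,0,-35],"turn":0,"hand":0.4},{"dp":[0,0,-35],"turn":0,"hand":0.4},{"dp":[0,0,-25],"turn":0,"hand":0.4}]}}

```text
clock: 23.5
ee_pos: [0.4874, -0.328, 0.1857]
eef_rot: [0.001, 0.704, 0.711, 0.0]
force: [0.5, -0.4, -1.2]
finger_gap: 0.0476
```

{"name": "arm_command", "arguments": {"deltas": [{"dp":[37.7,-3,0],"turn":-0.018,"hand":0.4},{"dp":[37.8,-2.4,0],"turn":-0.018,"hand":0.4},{"dp":[37.8,-1.7,0],"turn":-0.018,"hand":0.4},{"dp":[37.8,-1.1,0],"turn":-0.018,"hand":0.4},{"dp":[37.9,-0.4,0],"turn":-0.018,"hand":0.4},{"dp":[37.9,0.3,0],"turn":-0.018,"hand":0.4},{"dp":[37.9,0.9,0],"turn":-0.018,"hand":0.4},{"dp":[37.8,1.6,0],"turn":-0.018,"hand":0.4},{"dp":[37.8,2.3,0],"turn":-0.018,"hand":0.4},{"dp":[37.7,2.9,0],"turn":-0.018,"hand":0.4},{"dp":[37.7,3.6,0],"turn":-0.018,"hand":0.4},{"dp":[37.6,4.3,10],"turn":-0.018,"hand":0.4},{"dp":[37.5,4.9,20],"turn":-0.018,"hand":0.4},{"dp":[37.4,5.6,30],"turn":-0.018,"hand":0.4},{"dp":[37.3,6.2,35],"turn":-0.018,"hand":0.4},{"dp":[0,0,40],"turn":0,"hand":0.4},{"dp":[0,0,30],"turn":0,"hand":0.4},{"dp":[0,0,15],"turn":0,"hand":0.4},{"dp":[0,0,5],"turn":0,"hand":0.4},{"dp":[0,0,0],"turn":0,"hand":0.4}], "squeeze": 12}}

```text
clock: 25.17
ee_pos: [0.434, 0.2236, 0.0082]
eef_rot: [-0.001, 0.601, 0.799, -0.001]
force: [-0.6, -1.5, -1.9]
finger_gap: 0.0481
```

```bash
python3 look.py c4 158 170 358 320 4
```

```text
t 25.17 [0.434  0.2236 0.0082] yaw 106.06 F [-0.58 -1.46 -1.94] gap 0.0481
```

View pics/c4_z.png

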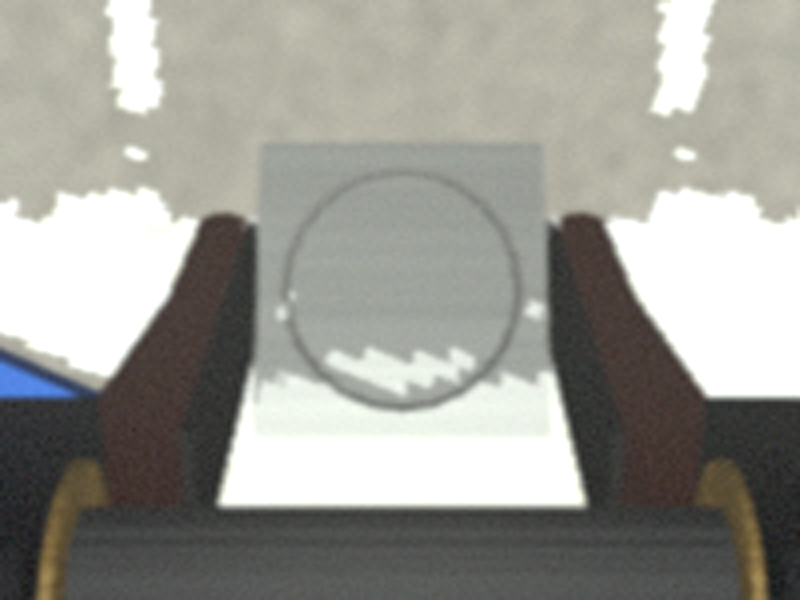

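{"name": "arm_command", "arguments": {"deltas": [{"dp":[0,0,8],"turn":0,"hand":0.4},{"dp":[0,0,8],"turn":0,"hand":0.4},{"dp":[0,0,5],"turn":0,"hand":0.4},{"dp":[0,0,2],"turn":0,"hand":0.4},{"dp":[0,0,0],"turn":0,"hand":0.4}], "squeeze": 8}}

```text
clock: 25.63
ee_pos: [0.4349, 0.2241, -0.0138]
eef_rot: [-0.0, 0.601, 0.799, -0.0]
force: [-0.7, 0.7, -0.8]
finger_gap: 0.0483
```

{"name": "arm_command", "arguments": {"deltas": [{"dp":[0,0,1.5],"turn":0,"hand":0.4},{"dp":[0,0,1.5],"turn":0,"hand":0.4},{"dp":[0,0,0],"turn":0,"hand":0.4}]}}

```text
clock: 25.88
ee_pos: [0.4357, 0.2246, -0.0163]
eef_rot: [0.0, 0.601, 0.799, 0.0]
force: [-0.6, -0.4, 1.5]
finger_gap: 0.0477
```

{"name": "arm_command", "arguments": {"deltas": [{"dp":[0,0,1.5],"turn":0,"hand":0.4},{"dp":[0,0,1.5],"turn":0,"hand":0.4},{"dp":[0,0,0],"turn":0,"hand":0.4}]}}

```text
clock: 26.13
ee_pos: [0.4373, 0.2251, -0.0188]
eef_rot: [0.001, 0.602, 0.799, 0.002]
force: [4.3, -0.2, 4.6]
finger_gap: 0.0478
```

```bash
python3 look.py c5 158 170 358 320 4
```

```text
t 26.13 [ 0.4373  0.2251 -0.0188] yaw 106.03 F [ 4.33 -0.23  4.57] gap 0.0478
```

View pics/c5_z.png

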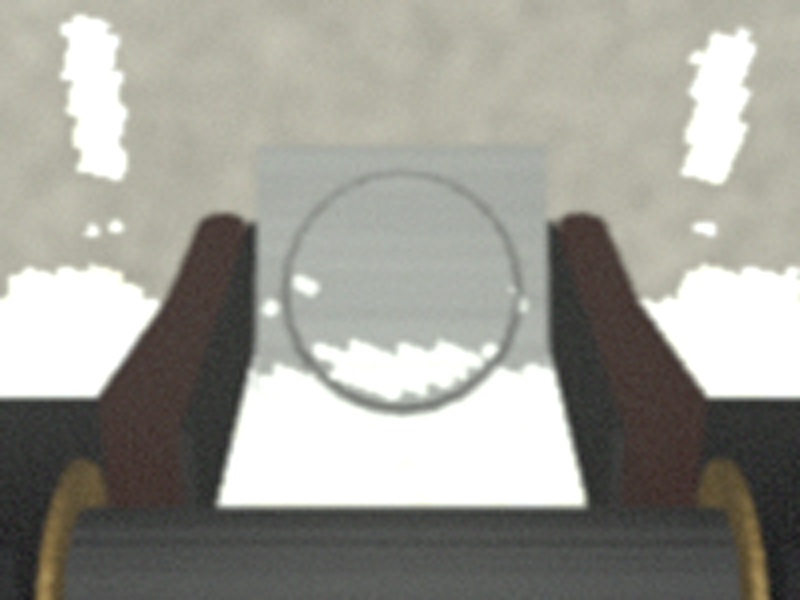

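Pivoting has begun; press on.

{"name": "arm_command", "arguments": {"deltas": [{"dp":[0,0,1.5],"turn":0,"hand":0.4},{"dp":[0,0,1.5],"turn":0,"hand":0.4},{"dp":[0,0,1.5],"turn":0,"hand":0.4},{"dp":[0,0,0],"turn":0,"hand":0.4}], "squeeze": 6}}

```text
clock: 26.52
ee_pos: [0.4346, 0.2244, -0.0244]
eef_rot: [-0.0, 0.601, 0.799, -0.0]
force: [2.8, 1.1, 2.9]
finger_gap: 0.0481
```

{"name": "arm_command", "arguments": {"deltas": [{"dp":[0,0,1.5],"turn":0,"hand":0.4},{"dp":[0,0,1.5],"turn":0,"hand":0.4},{"dp":[0,0,0],"turn":0,"hand":0.4}]}}

```text
clock: 26.77
ee_pos: [0.4344, 0.2241, -0.0275]
eef_rot: [-0.0, 0.601, 0.799, -0.001]
force: [1.9, -0.1, 2.3]
finger_gap: 0.0478
```

```bash
python3 look.py c6 158 170 358 320 4
```

```text
t 26.77 [ 0.4344  0.2241 -0.0275] yaw 106.06 F [ 1.86 -0.11  2.3 ] gap 0.0478
```

View pics/c6_z.png

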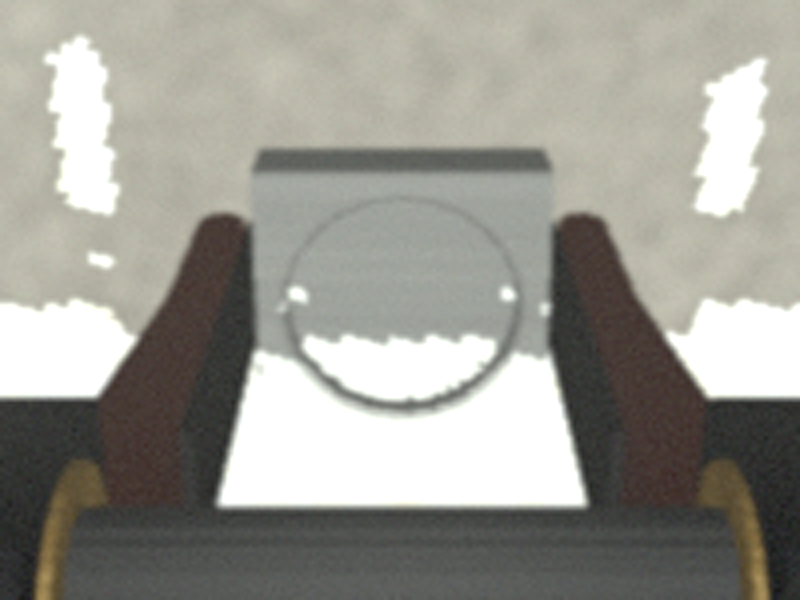

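{"name": "arm_command", "arguments": {"deltas": [{"dp":[0,0,1],"turn":0,"hand":0.4},{"dp":[0,0,0],"turn":0,"hand":0.58},{"dp":[0,0,0],"turn":0,"hand":0.65},{"dp":[0,0,0],"turn":0,"hand":0.65},{"dp":[0,0,0],"turn":0,"hand":0.65}]}}

```text
clock: 27.23
ee_pos: [0.4345, 0.2239, -0.0282]
eef_rot: [-0.0, 0.601, 0.799, -0.001]
force: [-0.6, -0.7, 0.1]
finger_gap: 0.0573
```

```bash
python3 look.py c7 158 170 358 320 4
```

```text
t 27.23 [ 0.4345  0.2239 -0.0282] yaw 106.06 F [-0.61 -0.66  0.09] gap 0.0573
```

View pics/c7_z.png

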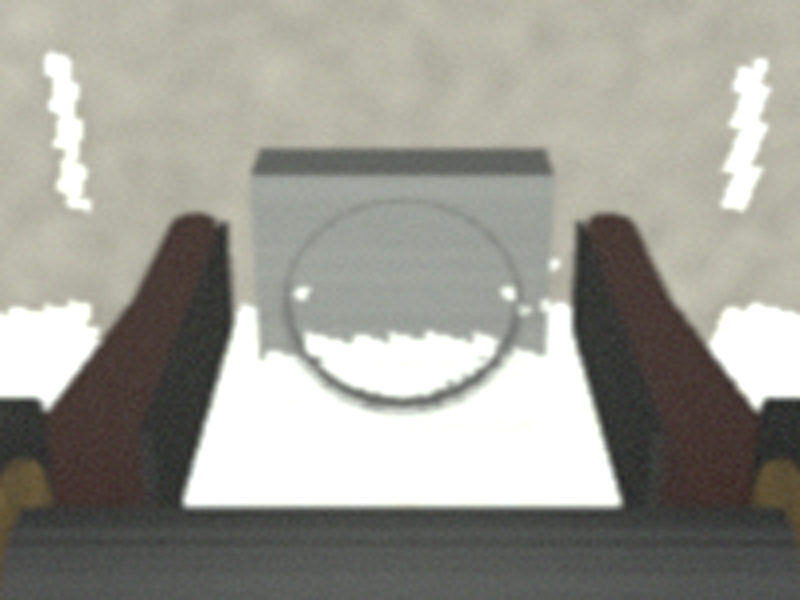

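```bash
python3 - <<'E'
from flat import *
h=.024;g=.012
fitflat('c7',[[251,175],[553,175],[262,149],[545,149],[403,198],[403,406]],[[-h,-h,g],[h,-h,g],[-h,-h,0],[h,-h,0],[0,-.019,g],[0,.019,g]],0,4,(158,170))
E
```

```text
tool x,y mm [0.3  5.05] turn deg 0.01 [] [[0.39, -0.28], [0.02, -0.31], [-0.03, -0.39], [-0.34, -0.42], [-0.04, 1.17], [-0.03, 0.2]] [0.4239 0.2212 0.008 ]
tool x,y mm [0.3  5.05] turn deg 0.01 [0.] [[0.39, -0.28], [0.02, -0.31], [-0.03, -0.39], [-0.34, -0.42], [-0.04, 1.17], [-0.03, 0.2]] [0.4239 0.2212 0.008 ]
```

{"name": "arm_command", "arguments": {"deltas": [{"dp":[0,5,-1.5],"turn":0,"hand":0.65},{"dp":[0,0,0],"turn":0,"hand":0.6},{"dp":[0,0,0],"turn":0,"hand":0.5},{"dp":[0,0,0],"turn":0,"hand":0.4},{"dp":[0,0,0],"turn":0,"hand":0.4},{"dp":[0,0,0],"turn":0,"hand":0.4}], "squeeze": 20}}

```text
clock: 27.78
ee_pos: [0.4403, 0.2259, -0.0264]
eef_rot: [0.0, 0.601, 0.799, 0.0]
force: [1.1, 0.2, 0.3]
finger_gap: 0.0475
```

{"name": "arm_command", "arguments": {"deltas": [{"dp":[0,0,-5],"turn":0,"hand":0.4},{"dp":[0,0,-15],"turn":0,"hand":0.4},{"dp":[0,0,-30],"turn":0,"hand":0.4},{"dp":[0,0,-30],"turn":0,"hand":0.4},{"dp":[0,0,-15],"turn":0,"hand":0.4},{"dp":[0,0,0],"turn":0,"hand":0.4},{"dp":[0,0,0],"turn":0,"hand":0.4},{"dp":[0,0,0],"turn":0,"hand":0.4}]}}

```text
clock: 28.45
ee_pos: [0.4391, 0.2252, 0.0677]
eef_rot: [-0.0, 0.601, 0.799, -0.001]
force: [0.0, -0.7, -1.0]
finger_gap: 0.0472
```

```bash
python3 look.py c8 158 170 358 320 4; python3 -c "
from h import *
plan(.5182,.3402,.07,105.7)"
```

```text
t 28.45 [0.4391 0.2252 0.0677] yaw 106.06 F [ 0.01 -0.67 -0.96] gap 0.0472
delta [ 79.3 115.1   2.6] turn 0.006 n 5
[17.7, 21.6, -0.5] 0.001
[17.8, 21.6, -0.5] 0.001
[17.8, 21.6, -0.5] 0.001
[17.8, 21.6, -0.5] 0.001
[17.8, 21.5, -0.5] 0.001
```

View pics/c8_z.png

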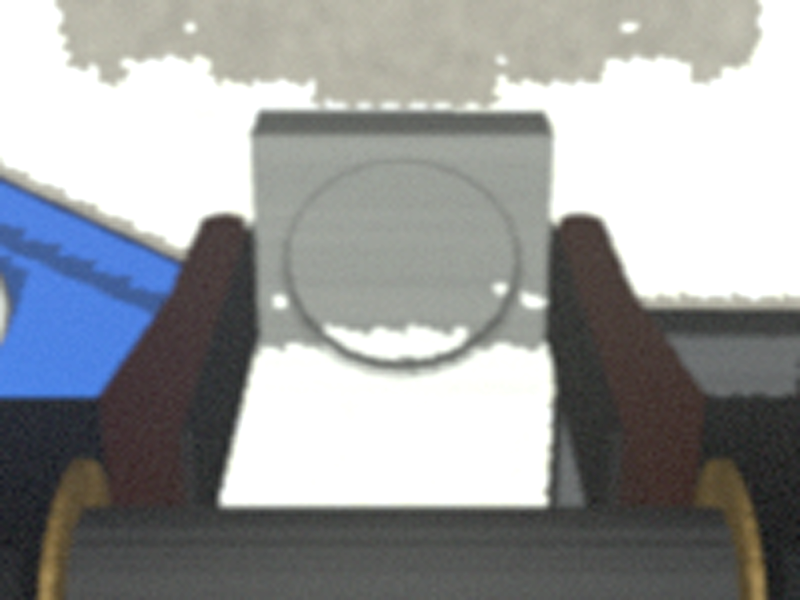

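```bash
python3 - <<'E'
from flat import *
h=.024;g=.012
fitflat('c8',[[251,133],[552,133],[261,111],[546,111],[404,160],[404,367]],[[-h,-h,g],[h,-h,g],[-h,-h,0],[h,-h,0],[0,-.019,g],[0,.019,g]],.0941,4,(158,170))
E
```

```text
tool x,y mm [ 0.36 -1.19] turn deg -0.1 [] [[0.39, 0.06], [0.31, -0.1], [0.23, -0.41], [-0.55, -0.57], [-0.26, 0.54], [-0.15, 0.47]] [0.4224 0.2208 0.1021]
tool x,y mm [ 0.36 -1.14] turn deg -0.1 [94.] [[0.42, 0.07], [0.28, -0.09], [0.25, -0.41], [-0.58, -0.56], [-0.26, 0.54], [-0.15, 0.43]] [0.4225 0.2208 0.1021]
```

{"name": "arm_command", "arguments": {"deltas": [{"dp":[17.7,22,0],"turn":0.002,"hand":0.4},{"dp":[17.7,22,0],"turn":0.002,"hand":0.4},{"dp":[17.7,22,0],"turn":0.002,"hand":0.4},{"dp":[17.7,22,0],"turn":0,"hand":0.4},{"dp":[17.5,22,5],"turn":0,"hand":0.4},{"dp":[0,0,10],"turn":0,"hand":0.4},{"dp":[0,0,5],"turn":0,"hand":0.4},{"dp":[0,0,0],"turn":0,"hand":0.4},{"dp":[0,0,0],"turn":0,"hand":0.4},{"dp":[0,0,0],"turn":0,"hand":0.4}]}}

```text
clock: 29.33
ee_pos: [0.5212, 0.3394, 0.0483]
eef_rot: [-0.0, 0.604, 0.797, -0.001]
force: [0.6, 0.2, -1.5]
finger_gap: 0.0478
```

```bash
python3 look.py c9 158 170 358 320 4; python3 ov.py c9 158 170 .36 -1.2 73.7 12; python3 -c "
from h import *
plan(.5205,.3405,.046,105.7)"
```

```text
t 29.33 [0.5212 0.3394 0.0483] yaw 105.66 F [ 0.64  0.18 -1.49] gap 0.0478
delta [-1.   0.7 -2.7] turn -0.001 n 1
[1.0, -0.8, 2.7] -0.001
```

View pics/c9_ov.png

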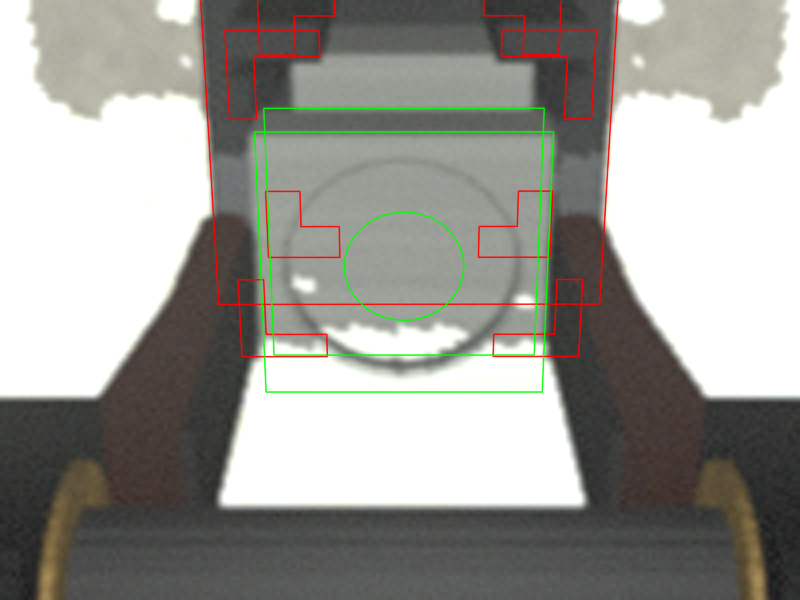

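```bash
python3 - <<'E'
from nest import *
o=pickle.load(open('pics/c9.pkl','rb'));C=cam('wrist',o);a=yaw(o)
def tool(P): d=P-o['ee_pos']; return 1000*np.c_[d[:,:2]@[np.cos(a),np.sin(a)],d[:,:2]@[np.sin(a),-np.cos(a)]]
for r in (52,55,58): print(r,tool(unproj(C,[[(412.5)/4-.5+158,(r+.5)/4-.5+170]],.04))+[0,24])
N=np.array([[.5188,.3404,0]]); print('nest',tool(N))
E
```

```text
52 [[ 2.18444553 -1.65508267]]
55 [[ 2.18583105 -1.02948513]]
58 [[ 2.18721871 -0.40278878]]
nest [[ 1.57318323 -2.02313915]]
```

{"name": "arm_command", "arguments": {"deltas": [{"dp":[0.9,-0.3,5],"turn":0,"hand":0.4},{"dp":[0,0,5],"turn":0,"hand":0.4},{"dp":[0,0,5],"turn":0,"hand":0.4},{"dp":[0,0,3],"turn":0,"hand":0.4},{"dp":[0,0,0],"turn":0,"hand":0.4}]}}

```text
clock: 29.8
ee_pos: [0.5205, 0.341, 0.0295]
eef_rot: [-0.0, 0.604, 0.797, -0.001]
force: [-1.4, -1.4, -1.4]
finger_gap: 0.0476
```

{"name": "arm_command", "arguments": {"deltas": [{"dp":[0,0,3],"turn":0,"hand":0.4},{"dp":[0,0,3],"turn":0,"hand":0.4},{"dp":[0,0,0],"turn":0,"hand":0.4}]}}

```text
clock: 30.05
ee_pos: [0.5208, 0.3413, 0.0239]
eef_rot: [-0.0, 0.604, 0.797, -0.0]
force: [0.4, 0.2, -0.7]
finger_gap: 0.048
```

{"name": "arm_command", "arguments": {"deltas": [{"dp":[0,0,3],"turn":0,"hand":0.4},{"dp":[0,0,3],"turn":0,"hand":0.4},{"dp":[0,0,0],"turn":0,"hand":0.4}]}}

```text
clock: 30.3
ee_pos: [0.5208, 0.3413, 0.0179]
eef_rot: [-0.0, 0.604, 0.797, -0.0]
force: [0.2, -0.2, -0.8]
finger_gap: 0.0477
```

{"name": "arm_command", "arguments": {"deltas": [{"dp":[0,0,2.5],"turn":0,"hand":0.4},{"dp":[0,0,1.2],"turn":0,"hand":0.4},{"dp":[0,0,0],"turn":0,"hand":0.4}]}}

```text
clock: 30.55
ee_pos: [0.521, 0.3414, 0.0145]
eef_rot: [-0.0, 0.604, 0.797, -0.0]
force: [0.2, 0.2, -1.8]
finger_gap: 0.0475
```

{"name": "arm_command", "arguments": {"deltas": [{"dp":[0,0,0.8],"turn":0,"hand":0.4},{"dp":[0,0,0],"turn":0,"hand":0.4}]}}

```text
clock: 30.72
ee_pos: [0.5211, 0.3415, 0.014]
eef_rot: [-0.0, 0.604, 0.797, -0.0]
force: [0.2, -0.8, -1.5]
finger_gap: 0.0478
```

{"name": "arm_command", "arguments": {"deltas": [{"dp":[0,0,0.7],"turn":0,"hand":0.4},{"dp":[0,0,0],"turn":0,"hand":0.4},{"dp":[0,0,0],"turn":0,"hand":0.58},{"dp":[0,0,0],"turn":0,"hand":0.66},{"dp":[0,0,0],"turn":0,"hand":0.66}]}}

```text
clock: 31.13
ee_pos: [0.5212, 0.3416, 0.0134]
eef_rot: [0.0, 0.604, 0.797, 0.0]
force: [0.6, -0.1, 0.4]
finger_gap: 0.0575
```

```bash
python3 look.py c10 158 170 358 320 4
```

```text
t 31.13 [0.5212 0.3416 0.0134] yaw 105.71 F [ 0.57 -0.12  0.44] gap 0.0575
```

View pics/c10_z.png

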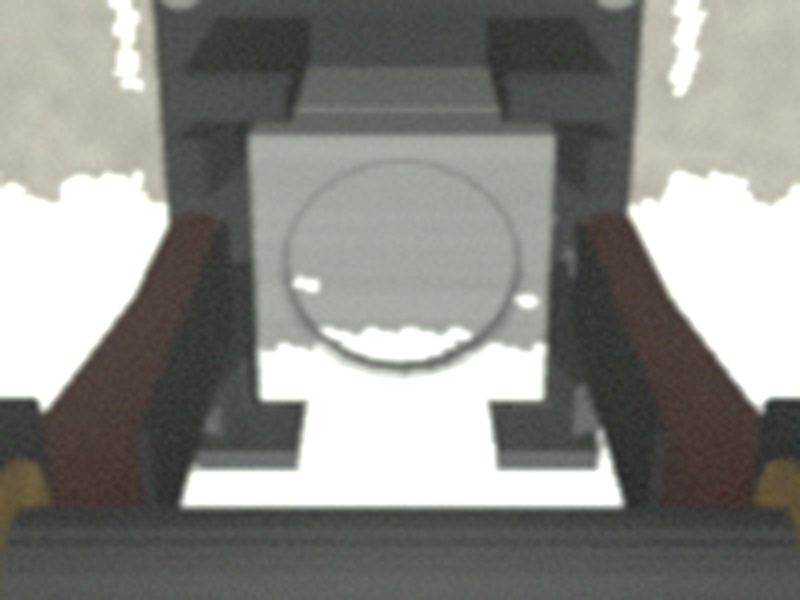

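```bash
python3 - <<'E'
from h import *
o=bot.observe(); o['ee_pos']=np.array([.5212,.3416,.12]); plan(.518,.132,.1,78,o,30,.07)
E
```

```text
delta [  -3.2 -209.6  -20. ] turn 0.484 n 8
[-25.1, -7.5, 2.5] 0.06
[-25.5, -5.9, 2.5] 0.06
[-25.8, -4.4, 2.5] 0.06
[-26.1, -2.8, 2.5] 0.06
[-26.2, -1.2, 2.5] 0.06
[-26.2, 0.3, 2.5] 0.06
[-26.1, 1.9, 2.5] 0.06
[-26.0, 3.5, 2.5] 0.06
```

{"name": "arm_command", "arguments": {"deltas": [{"dp":[0,0,-20],"turn":0,"hand":0.66},{"dp":[0,0,-40],"turn":0,"hand":0.66},{"dp":[0,0,-46],"turn":0,"hand":0.75}]}}

```text
out of range; nothing moved
```

{"name": "arm_command", "arguments": {"deltas": [{"dp":[0,0,-20],"turn":0,"hand":0.66},{"dp":[0,0,-40],"turn":0,"hand":0.66},{"dp":[0,0,-40],"turn":0,"hand":0.7},{"dp":[-25.1,-7.5,-6],"turn":0.06,"hand":0.7},{"dp":[-25.5,-5.9,2.5],"turn":0.06,"hand":0.7},{"dp":[-25.8,-4.4,2.5],"turn":0.06,"hand":0.7},{"dp":[-26.1,-2.8,2.5],"turn":0.06,"hand":0.7},{"dp":[-26.2,-1.2,2.5],"turn":0.06,"hand":0.7},{"dp":[-26.2,0.3,2.5],"turn":0.06,"hand":0.7},{"dp":[-26.1,1.9,2.5],"turn":0.06,"hand":0.7},{"dp":[-26,3.5,2.5],"turn":0.06,"hand":0.7},{"dp":[0,0,0],"turn":0,"hand":0.7},{"dp":[0,0,0],"turn":0,"hand":0.7},{"dp":[0,0,0],"turn":0,"hand":0.7},{"dp":[0,0,0],"turn":0,"hand":0.7}]}}

```text
clock: 32.43
ee_pos: [0.5184, 0.1335, 0.1019]
eef_rot: [-0.0, 0.775, 0.632, 0.0]
force: [-0.1, 0.6, 0.2]
finger_gap: 0.0613
```

```bash
python3 look.py d1 158 100 358 250 4
```

```text
t 32.43 [0.5184 0.1335 0.1019] yaw 78.35 F [-0.07  0.58  0.24] gap 0.0613
```

View pics/d1_z.png

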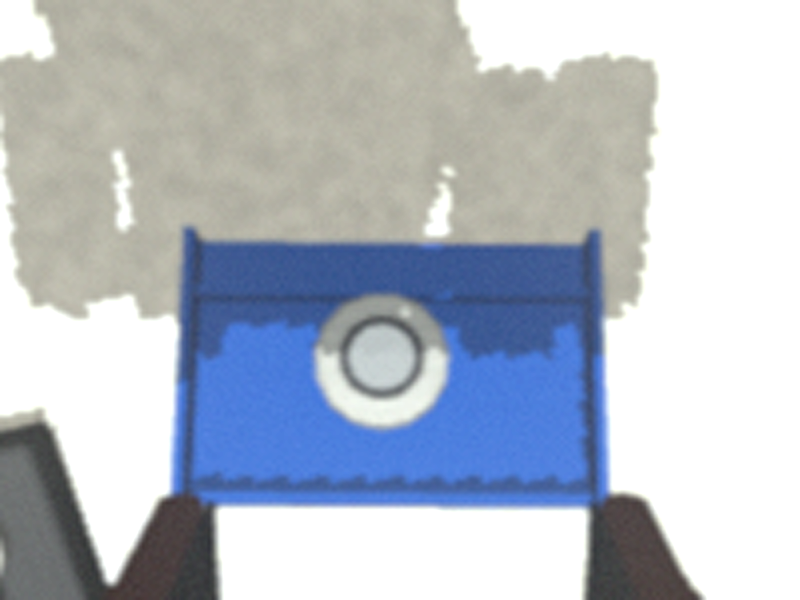

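View pics/d1.png

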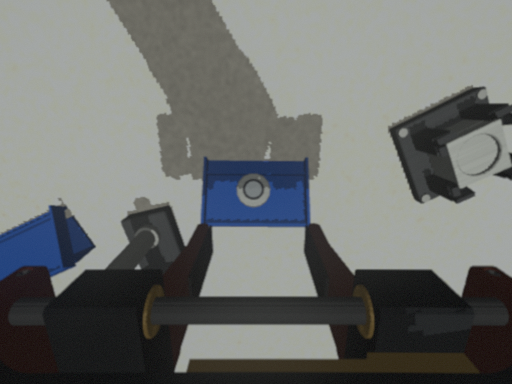

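```bash
python3 - <<'E'
from part import *
o=pickle.load(open('pics/d1.pkl','rb'));C=cam('wrist',o)
t=unproj(C,[[381.5/4-.5+158,361.5/4-.5+100]],.0352)[0]; th=np.radians(-12.05)
org=t[:2]+rz(th)[:2,0]*.006
g=org-rz(th)[:2,0]*.008
print('top',t,'org',org,'grip',g)
plan(*g,.006,78)
E
```

```text
top [0.51575828 0.1287775  0.0352    ] org [0.52162607 0.12752491] grip [0.51380235 0.12919503]
delta [ -4.6  -4.3 -95.9] turn 0.006 n 4
[-1.3, -0.9, 24.0] 0.002
[-1.3, -0.9, 24.0] 0.002
[-1.3, -0.9, 24.0] 0.002
[-1.3, -0.9, 24.0] 0.002
```

{"name": "arm_command", "arguments": {"deltas": [{"dp":[-2.6,-1.8,24],"turn":0.006,"hand":0.62},{"dp":[-2.6,-1.8,24],"turn":0,"hand":0.62},{"dp":[0,0,24],"turn":0,"hand":0.62},{"dp":[0,0,14],"turn":0,"hand":0.62},{"dp":[0,0,8],"turn":0,"hand":0.62},{"dp":[0,0,0],"turn":0,"hand":0.62},{"dp":[0,0,0],"turn":0,"hand":0.62}]}}

```text
clock: 33.07
ee_pos: [0.5139, 0.1282, 0.008]
eef_rot: [-0.0, 0.778, 0.629, 0.0]
force: [1.1, 0.2, 0.1]
finger_gap: 0.0548
```

```bash
python3 look.py d2 158 170 358 320 4; python3 -c "
from h import *
plan(.5138,.1292,-.003,78)"
```

```text
t 33.07 [0.5139 0.1282 0.008 ] yaw 77.92 F [1.1  0.23 0.13] gap 0.0548
delta [ -0.6   1.  -11.5] turn -0.002 n 1
[0.8, -0.8, 11.5] -0.002
```

View pics/d2_z.png

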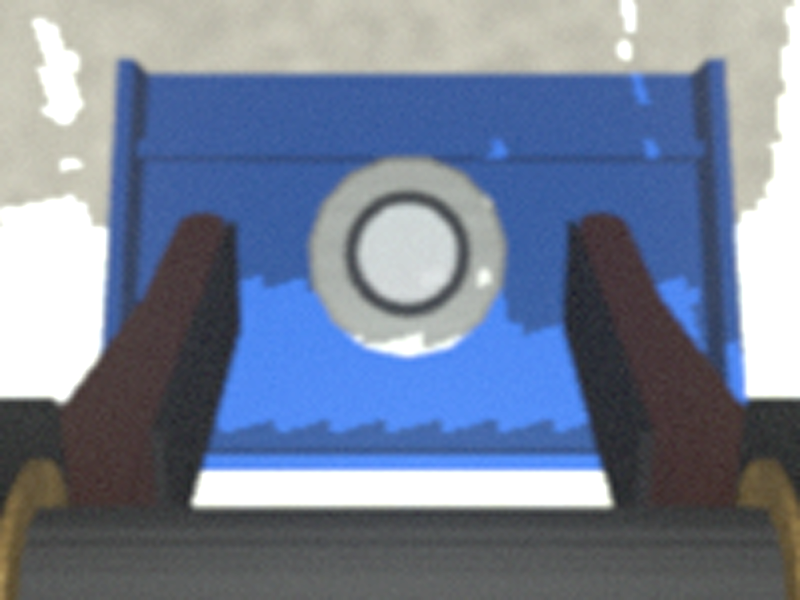

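{"name": "arm_command", "arguments": {"deltas": [{"dp":[1,0,5],"turn":0,"hand":0.62},{"dp":[0,0,3],"turn":0,"hand":0.62},{"dp":[0,0,1.5],"turn":0,"hand":0.62},{"dp":[0,0,0],"turn":0,"hand":0.62}]}}

```text
clock: 33.45
ee_pos: [0.5138, 0.1285, -0.0018]
eef_rot: [-0.0, 0.778, 0.628, -0.0]
force: [0.8, -0.7, -0.3]
finger_gap: 0.054
```

{"name": "arm_command", "arguments": {"deltas": [{"dp":[0,0,1.2],"turn":0,"hand":0.62},{"dp":[0,0,0],"turn":0,"hand":0.62}]}}

```text
clock: 33.62
ee_pos: [0.5139, 0.1285, -0.0029]
eef_rot: [-0.0, 0.778, 0.628, -0.0]
force: [-0.1, 0.0, -0.7]
finger_gap: 0.0543
```

{"name": "arm_command", "arguments": {"deltas": [{"dp":[0,0,0],"turn":0,"hand":0.5},{"dp":[0,0,0],"turn":0,"hand":0.4},{"dp":[0,0,0],"turn":0,"hand":0.3},{"dp":[0,0,0],"turn":0,"hand":0.25},{"dp":[0,0,0],"turn":0,"hand":0.25},{"dp":[0,0,0],"turn":0,"hand":0.25}], "squeeze": 15}}

```text
clock: 34.12
ee_pos: [0.5139, 0.1285, -0.0029]
eef_rot: [-0.0, 0.778, 0.628, 0.0]
force: [-0.1, 0.0, 1.0]
finger_gap: 0.0337
```

```bash
python3 look.py d3 158 170 358 320 4
```

```text
t 34.12 [ 0.5139  0.1285 -0.0029] yaw 77.86 F [-0.07  0.04  1.01] gap 0.0337
```

View pics/d3_z.png

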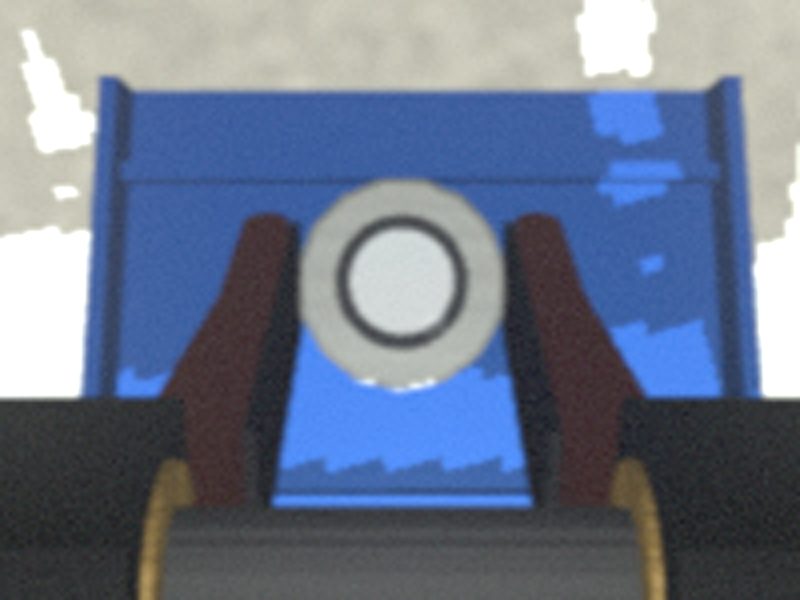

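{"name": "arm_command", "arguments": {"deltas": [{"dp":[0,0,-2],"turn":0,"hand":0.25},{"dp":[0,0,-3],"turn":0,"hand":0.25},{"dp":[0,0,-3],"turn":0,"hand":0.25},{"dp":[0,0,0],"turn":0,"hand":0.25}]}}

```text
clock: 34.5
ee_pos: [0.5144, 0.1286, 0.0058]
eef_rot: [0.0, 0.778, 0.628, 0.0]
force: [-0.5, 0.9, -0.9]
finger_gap: 0.0332
```

```bash
python3 look.py d4 158 170 358 320 4; python3 side.py s6 170 130 80 70 8
```

```text
t 34.50 [0.5144 0.1286 0.0058] yaw 77.86 F [-0.52  0.91 -0.92] gap 0.0332
t 34.55 [0.5142 0.1286 0.0056] yaw 77.86 F [-1.12  0.43 -0.25] gap 0.0333
```

View pics/d4_z.png

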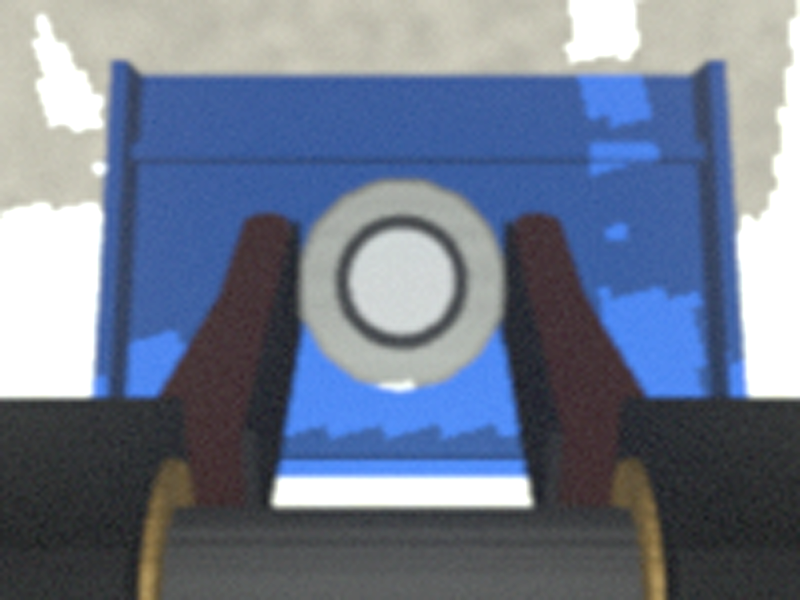

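View pics/s6.png

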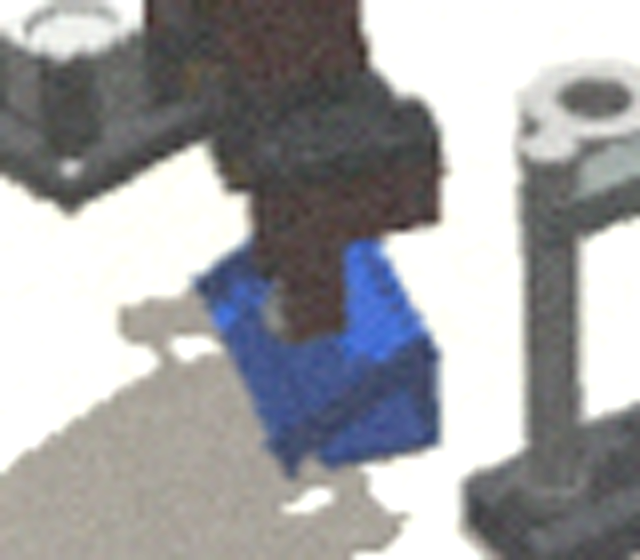

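```bash
python3 - <<'E'
from h import *
o=bot.observe(); o['ee_pos']=np.array([.5142,.1286,.06]); plan(.440,.225,.06,105.7,o,24)
E
```

```text
delta [-74.2  96.4   0. ] turn -0.486 n 6
[13.1, -15.5, -0.0] -0.081
[14.3, -14.4, -0.0] -0.081
[15.4, -13.2, -0.0] -0.081
[16.4, -11.9, -0.0] -0.081
[17.3, -10.5, -0.0] -0.081
[18.1, -9.1, -0.0] -0.081
```

{"name": "arm_command", "arguments": {"deltas": [{"dp":[0,0,-10],"turn":0,"hand":0.25},{"dp":[0,0,-20],"turn":0,"hand":0.25},{"dp":[0,0,-25],"turn":0,"hand":0.25},{"dp":[0,0,0],"turn":0,"hand":0.25}]}}

```text
clock: 34.93
ee_pos: [0.5168, 0.1293, 0.0645]
eef_rot: [0.001, 0.778, 0.628, 0.003]
force: [1.3, -0.4, 0.4]
finger_gap: 0.0336
```

{"name": "arm_command", "arguments": {"deltas": [{"dp":[13.1,-15.5,0],"turn":-0.081,"hand":0.25},{"dp":[14.3,-14.4,0],"turn":-0.081,"hand":0.25},{"dp":[15.4,-13.2,0],"turn":-0.081,"hand":0.25},{"dp":[16.4,-11.9,0],"turn":-0.081,"hand":0.25},{"dp":[17.3,-10.5,10],"turn":-0.081,"hand":0.25},{"dp":[18.1,-9.1,15],"turn":-0.081,"hand":0.25},{"dp":[0,0,18],"turn":0,"hand":0.25},{"dp":[0,0,12],"turn":0,"hand":0.25},{"dp":[0,0,10],"turn":0,"hand":0.25},{"dp":[0,0,7],"turn":0,"hand":0.25},{"dp":[0,0,0],"turn":0,"hand":0.25},{"dp":[0,0,0],"turn":0,"hand":0.25}], "squeeze": 8}}

```text
clock: 35.93
ee_pos: [0.4397, 0.2245, -0.0119]
eef_rot: [0.0, 0.604, 0.797, -0.0]
force: [-0.6, 0.5, -0.6]
finger_gap: 0.0342
```

```bash
python3 look.py d5 158 170 358 320 4
```

```text
t 35.93 [ 0.4397  0.2245 -0.0119] yaw 105.68 F [-0.56  0.52 -0.61] gap 0.0342
```

View pics/d5_z.png

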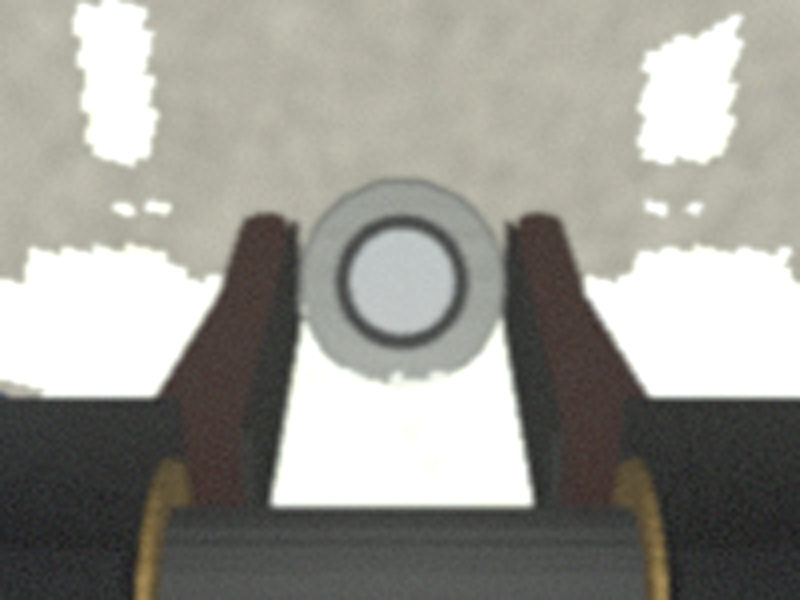

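{"name": "arm_command", "arguments": {"deltas": [{"dp":[0,0,4],"turn":0,"hand":0.25},{"dp":[0,0,2.5],"turn":0,"hand":0.25},{"dp":[0,0,1.5],"turn":0,"hand":0.25},{"dp":[0,0,0],"turn":0,"hand":0.25}]}}

```text
clock: 36.32
ee_pos: [0.4394, 0.2246, -0.02]
eef_rot: [-0.0, 0.604, 0.797, -0.0]
force: [0.5, 0.3, -0.2]
finger_gap: 0.0338
```

{"name": "arm_command", "arguments": {"deltas": [{"dp":[0,0,1.5],"turn":0,"hand":0.25},{"dp":[0,0,1.5],"turn":0,"hand":0.25},{"dp":[0,0,0],"turn":0,"hand":0.25}]}}

```text
clock: 36.57
ee_pos: [0.4412, 0.2253, -0.0223]
eef_rot: [0.001, 0.604, 0.797, 0.001]
force: [2.6, -0.6, 4.5]
finger_gap: 0.0338
```

{"name": "arm_command", "arguments": {"deltas": [{"dp":[0,0,1.5],"turn":0,"hand":0.25},{"dp":[0,0,1.5],"turn":0,"hand":0.25},{"dp":[0,0,0],"turn":0,"hand":0.25}], "squeeze": 5}}

```text
clock: 36.82
ee_pos: [0.439, 0.2247, -0.0262]
eef_rot: [-0.0, 0.604, 0.797, -0.0]
force: [0.7, 0.2, 1.1]
finger_gap: 0.0343
```

```bash
python3 look.py d6 158 170 358 320 4
```

```text
t 36.82 [ 0.439   0.2247 -0.0262] yaw 105.72 F [0.66 0.17 1.14] gap 0.0343
```

View pics/d6_z.png

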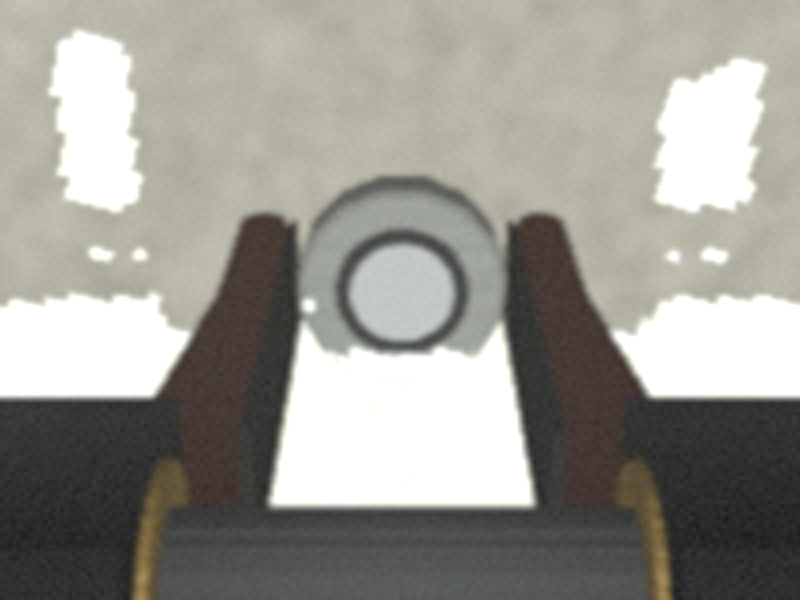

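Nearly flat; press a little more, release, then look.

{"name": "arm_command", "arguments": {"deltas": [{"dp":[0,0,1.2],"turn":0,"hand":0.25},{"dp":[0,0,0],"turn":0,"hand":0.25},{"dp":[0,0,0],"turn":0,"hand":0.45},{"dp":[0,0,0],"turn":0,"hand":0.52},{"dp":[0,0,0],"turn":0,"hand":0.52},{"dp":[0,0,0],"turn":0,"hand":0.52}]}}

```text
clock: 37.37
ee_pos: [0.439, 0.2245, -0.0273]
eef_rot: [-0.0, 0.604, 0.797, -0.0]
force: [0.9, 0.3, -0.7]
finger_gap: 0.0458
```

```bash
python3 look.py d7 158 170 358 320 4
```

```text
t 37.37 [ 0.439   0.2245 -0.0273] yaw 105.71 F [ 0.9   0.29 -0.73] gap 0.0458
```

View pics/d7_z.png

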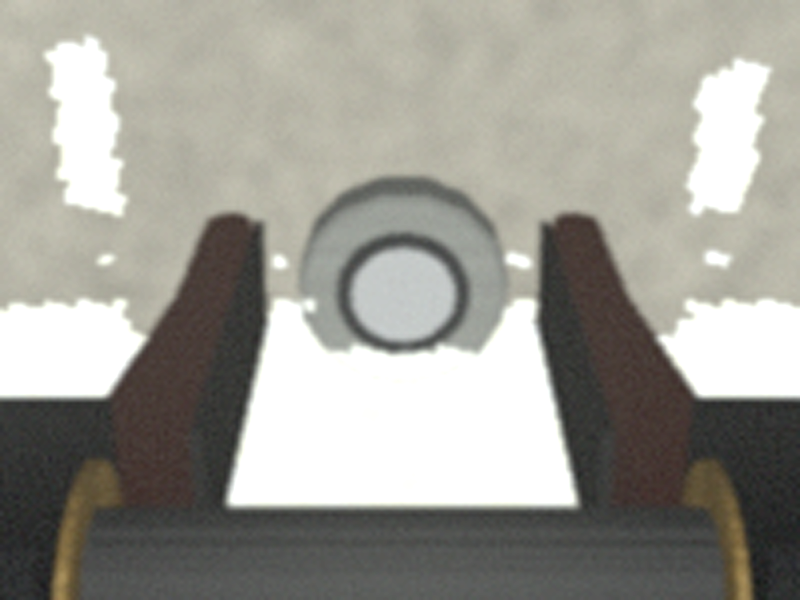

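```bash
cat > pt.py <<'E'
from nest import *
import sys
n=sys.argv[1]; u,v,z,x0,y0=map(float,sys.argv[2:7])
o=pickle.load(open(f'pics/{n}.pkl','rb'));C=cam('wrist',o);a=yaw(o)
P=unproj(C,[[(u+.5)/4-.5+x0,(v+.5)/4-.5+y0]],z); d=P-o['ee_pos']
print('tool',1000*(d[:,:2]@[np.cos(a),np.sin(a)]),1000*(d[:,:2]@[np.sin(a),-np.cos(a)]),'world',P)
E
python3 pt.py d7 403.5 293.5 .012 158 170
```

```text
tool [0.4062752] [2.8603201] world [[0.44168738 0.22562705 0.012     ]]
```

{"name": "arm_command", "arguments": {"deltas": [{"dp":[0,2.6,-4.5],"turn":0,"hand":0.52},{"dp":[0,0,0],"turn":0,"hand":0.45},{"dp":[0,0,0],"turn":0,"hand":0.35},{"dp":[0,0,0],"turn":0,"hand":0.25},{"dp":[0,0,0],"turn":0,"hand":0.25},{"dp":[0,0,0],"turn":0,"hand":0.25}], "squeeze": 12}}

```text
clock: 37.92
ee_pos: [0.4419, 0.2254, -0.0226]
eef_rot: [-0.0, 0.604, 0.797, -0.0]
force: [-0.6, 0.2, -0.2]
finger_gap: 0.0224
```

{"name": "arm_command", "arguments": {"deltas": [{"dp":[0,0,-5],"turn":0,"hand":0.25},{"dp":[0,0,-15],"turn":0,"hand":0.25},{"dp":[0,0,-30],"turn":0,"hand":0.25},{"dp":[0,0,-30],"turn":0,"hand":0.25},{"dp":[0,0,-20],"turn":0,"hand":0.25},{"dp":[0,0,0],"turn":0,"hand":0.25},{"dp":[0,0,0],"turn":0,"hand":0.25},{"dp":[0,0,0],"turn":0,"hand":0.25}]}}

```text
clock: 38.58
ee_pos: [0.4415, 0.2251, 0.077]
eef_rot: [-0.0, 0.604, 0.797, -0.0]
force: [-0.4, -0.1, -0.0]
finger_gap: 0.0219
```

```bash
python3 look.py d8 158 170 358 320 4
```

```text
t 38.58 [0.4415 0.2251 0.077 ] yaw 105.71 F [-0.37 -0.12 -0.01] gap 0.0219
```

View pics/d8_z.png

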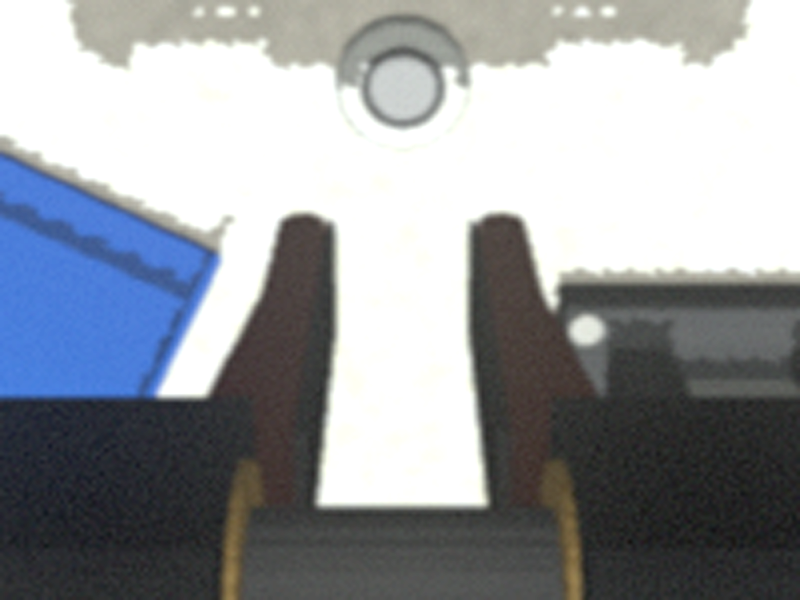

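```bash
python3 pt.py d8 403.5 88 .012 158 170
```

```text
tool [0.56066534] [-0.26089211] world [[0.44108238 0.22559092 0.012     ]]
```

{"name": "arm_command", "arguments": {"deltas": [{"dp":[0,0,30],"turn":0,"hand":0.52},{"dp":[0,0,30],"turn":0,"hand":0.52},{"dp":[0,0,20],"turn":0,"hand":0.52},{"dp":[0,0,10],"turn":0,"hand":0.52},{"dp":[0,0,8],"turn":0,"hand":0.52},{"dp":[0,0,5],"turn":0,"hand":0.52},{"dp":[0,0,2],"turn":0,"hand":0.52},{"dp":[0,0,0],"turn":0,"hand":0.52}]}}

```text
clock: 39.3
ee_pos: [0.4422, 0.2256, -0.0275]
eef_rot: [0.0, 0.604, 0.797, 0.0]
force: [0.6, -0.1, 0.4]
finger_gap: 0.0457
```

```bash
python3 look.py d9 158 170 358 320 4
```

```text
t 39.30 [ 0.4422  0.2256 -0.0275] yaw 105.71 F [ 0.62 -0.09  0.39] gap 0.0457
```

View pics/d9_z.png

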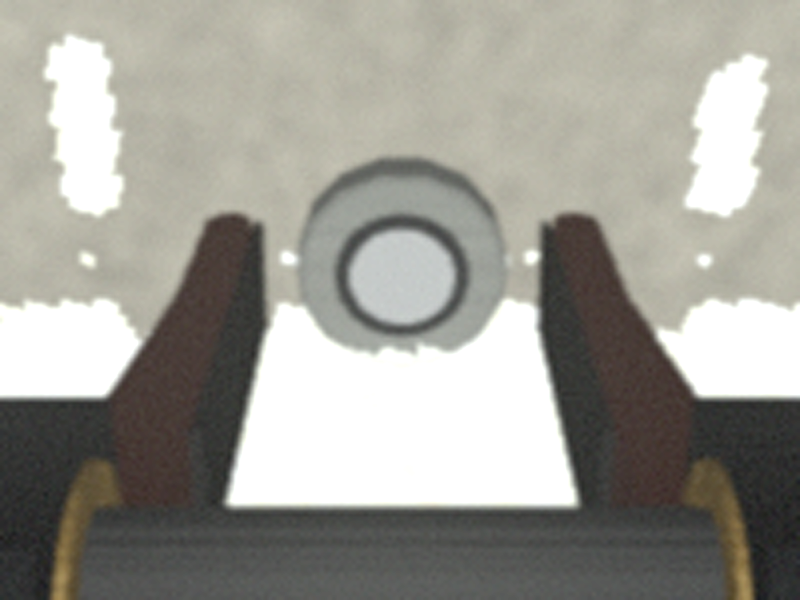

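{"name": "arm_command", "arguments": {"deltas": [{"dp":[0,0,1.7],"turn":0,"hand":0.5},{"dp":[0,0,0],"turn":0,"hand":0.45},{"dp":[0,0,0],"turn":0,"hand":0.35},{"dp":[0,0,0],"turn":0,"hand":0.3},{"dp":[0,0,0],"turn":0,"hand":0.3},{"dp":[0,0,0],"turn":0,"hand":0.3}], "squeeze": 12}}

```text
clock: 39.85
ee_pos: [0.4423, 0.2256, -0.0289]
eef_rot: [0.0, 0.604, 0.797, 0.0]
force: [-0.8, -1.1, 4.7]
finger_gap: 0.0344
```

{"name": "arm_command", "arguments": {"deltas": [{"dp":[0,0,-3],"turn":0,"hand":0.3},{"dp":[0,0,-6],"turn":0,"hand":0.3},{"dp":[0,0,0],"turn":0,"hand":0.3}]}}

```text
clock: 40.1
ee_pos: [0.4424, 0.2256, -0.0194]
eef_rot: [0.0, 0.604, 0.797, 0.0]
force: [-0.3, -0.6, -1.5]
finger_gap: 0.0342
```

{"name": "arm_command", "arguments": {"deltas": [{"dp":[0,0,-15],"turn":0,"hand":0.3},{"dp":[0,0,-30],"turn":0,"hand":0.3},{"dp":[0,0,-30],"turn":0,"hand":0.3},{"dp":[0,0,-10],"turn":0,"hand":0.3},{"dp":[0,0,0],"turn":0,"hand":0.3},{"dp":[0,0,0],"turn":0,"hand":0.3},{"dp":[0,0,0],"turn":0,"hand":0.3}]}}

```text
clock: 40.68
ee_pos: [0.4411, 0.2248, 0.0634]
eef_rot: [-0.0, 0.604, 0.797, -0.001]
force: [-0.2, -0.1, -0.3]
finger_gap: 0.0339
```

```bash
python3 look.py d10 158 170 358 320 4
```

```text
t 40.68 [0.4411 0.2248 0.0634] yaw 105.71 F [-0.19 -0.1  -0.29] gap 0.0339
```

View pics/d10_z.png

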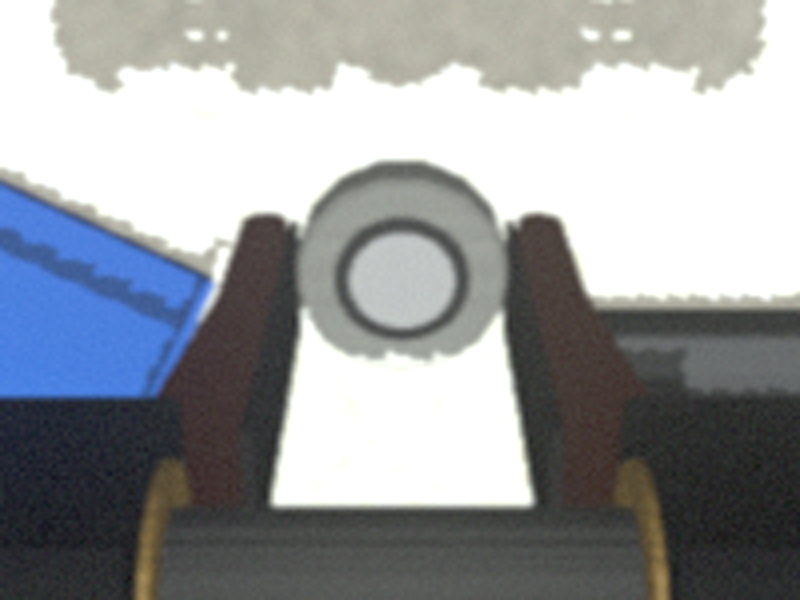

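```bash
python3 pt.py d10 402.5 278 .1043 158 170;python3 pt.py c10 403 159 .052 158 170;python3 pt.py c10 403 369 .052 158 170; python3 pt.py c10 285 262 .052 158 170;python3 pt.py c10 521 262 .052 158 170;
```

```text
tool [0.25679857] [-0.76301059] world [[0.44025625 0.22485368 0.1043    ]]
tool [0.31624614] [-20.9250225] world [[0.50097938 0.336234   0.052     ]]
tool [0.30389658] [17.61677843] world [[0.53808428 0.34665979 0.052     ]]
tool [-19.24364233] [-2.66251256] world [[0.52385655 0.32235079 0.052     ]]
tool [19.86553916] [-2.63071636] world [[0.51329582 0.36000713 0.052     ]]
```

{"name": "arm_command", "arguments": {"deltas": [{"dp":[18.2,21.6,0],"turn":0,"hand":0.3},{"dp":[18.2,21.6,0],"turn":0,"hand":0.3},{"dp":[18.2,21.6,0],"turn":0,"hand":0.3},{"dp":[18.2,21.6,0],"turn":0,"hand":0.3},{"dp":[18,21.6,5],"turn":0,"hand":0.3},{"dp":[0,0,10],"turn":0,"hand":0.3},{"dp":[0,0,5],"turn":0,"hand":0.3},{"dp":[0,0,0],"turn":0,"hand":0.3},{"dp":[0,0,0],"turn":0,"hand":0.3},{"dp":[0,0,0],"turn":0,"hand":0.3},{"dp":[0,0,0],"turn":0,"hand":0.3}]}}

```text
clock: 41.65
ee_pos: [0.5214, 0.3413, 0.0451]
eef_rot: [0.0, 0.604, 0.797, 0.0]
force: [-0.8, 0.4, -0.9]
finger_gap: 0.0341
```

```bash
python3 look.py d11 158 170 358 320 4;python3 -c "
from h import *
plan(.5205,.3415,.0245,105.7)"
```

```text
t 41.65 [0.5214 0.3413 0.0451] yaw 105.66 F [-0.76  0.36 -0.93] gap 0.0341
delta [ -1.   -0.  -20.8] turn -0.001 n 1
[0.2, -1.0, 20.8] -0.001
```

View pics/d11_z.png

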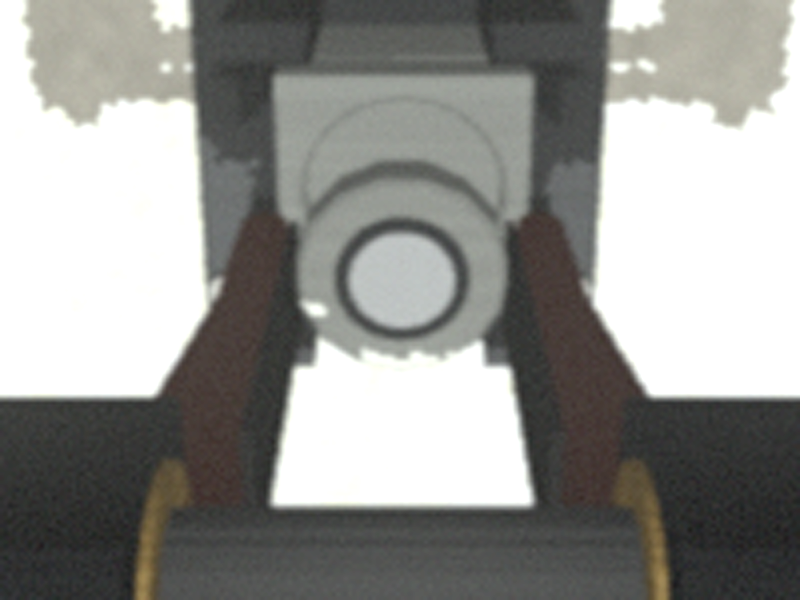

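```bash
python3 pt.py d11 404 73 .052 158 170;python3 pt.py d11 404 98 .052 158 170;python3 pt.py d11 402.5 277 .086 158 170
```

```text
tool [0.55167446] [-25.81577015] world [[0.49635169 0.33484956 0.052     ]]
tool [0.55149483] [-20.89005389] world [[0.50109453 0.33617926 0.052     ]]
tool [0.23653007] [-1.05804958] world [[0.5202751  0.34123035 0.086     ]]
```

{"name": "arm_command", "arguments": {"deltas": [{"dp":[0.3,-0.9,6],"turn":0,"hand":0.3},{"dp":[0,0,6],"turn":0,"hand":0.3},{"dp":[0,0,4],"turn":0,"hand":0.3},{"dp":[0,0,3],"turn":0,"hand":0.3},{"dp":[0,0,0],"turn":0,"hand":0.3}]}}

```text
clock: 42.12
ee_pos: [0.5198, 0.3417, 0.0247]
eef_rot: [-0.0, 0.604, 0.797, -0.001]
force: [-0.4, 0.3, -0.7]
finger_gap: 0.0343
```

{"name": "arm_command", "arguments": {"deltas": [{"dp":[0,0,2],"turn":0,"hand":0.3},{"dp":[0,0,2],"turn":0,"hand":0.3},{"dp":[0,0,0],"turn":0,"hand":0.3}]}}

```text
clock: 42.37
ee_pos: [0.5203, 0.3421, 0.0214]
eef_rot: [-0.0, 0.604, 0.797, -0.0]
force: [0.5, 0.7, -0.2]
finger_gap: 0.0341
```

{"name": "arm_command", "arguments": {"deltas": [{"dp":[0,0,1.5],"turn":0,"hand":0.3},{"dp":[0,0,0],"turn":0,"hand":0.3}]}}

```text
clock: 42.53
ee_pos: [0.5204, 0.3421, 0.0201]
eef_rot: [-0.0, 0.604, 0.797, -0.0]
force: [-0.0, 0.6, -0.9]
finger_gap: 0.0342
```

{"name": "arm_command", "arguments": {"deltas": [{"dp":[0,0,0.8],"turn":0,"hand":0.3},{"dp":[0,0,0],"turn":0,"hand":0.3},{"dp":[0,0,0],"turn":0,"hand":0.3}]}}

```text
clock: 42.78
ee_pos: [0.5204, 0.3422, 0.0195]
eef_rot: [-0.0, 0.604, 0.797, 0.0]
force: [0.9, 0.4, -1.0]
finger_gap: 0.0341
```

```bash
python3 look.py d12 158 170 358 320 4
```

```text
t 42.78 [0.5204 0.3422 0.0195] yaw 105.71 F [ 0.88  0.35 -0.97] gap 0.0341
```

View pics/d12_z.png

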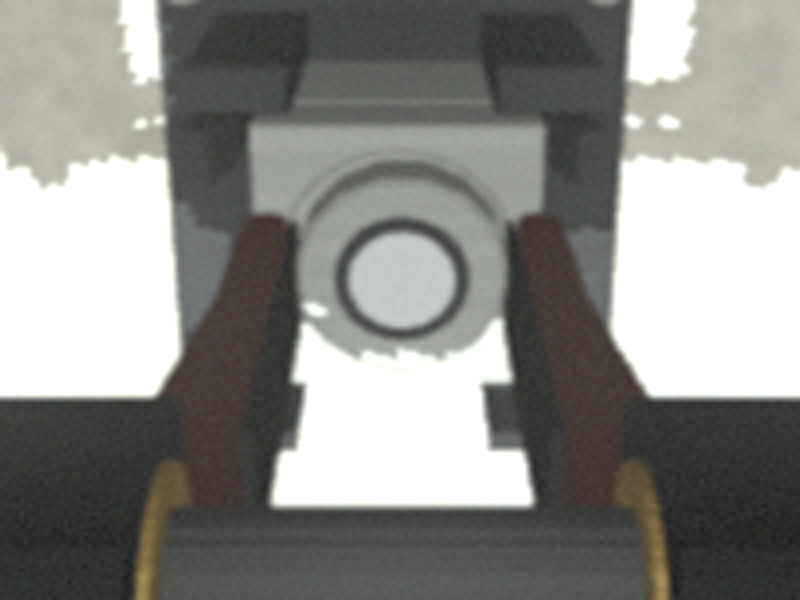

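{"name": "arm_command", "arguments": {"deltas": [{"dp":[0,0,0.6],"turn":0,"hand":0.3},{"dp":[0,0,0],"turn":0,"hand":0.3},{"dp":[0,0,0],"turn":0,"hand":0.42},{"dp":[0,0,0],"turn":0,"hand":0.52},{"dp":[0,0,0],"turn":0,"hand":0.52},{"dp":[0,0,0],"turn":0,"hand":0.52}]}}

```text
clock: 43.33
ee_pos: [0.5204, 0.3421, 0.0187]
eef_rot: [-0.0, 0.604, 0.797, -0.0]
force: [-0.4, -0.1, -0.5]
finger_gap: 0.0452
```

```bash
python3 look.py d13 158 170 358 320 4; python3 pt.py d13 402.5 278 .06 158 170
```

```text
t 43.33 [0.5204 0.3421 0.0187] yaw 105.71 F [-0.36 -0.08 -0.46] gap 0.0452
tool [0.22976378] [-1.06982232] world [[0.51930997 0.34207467 0.06      ]]
```

View pics/d13_z.png

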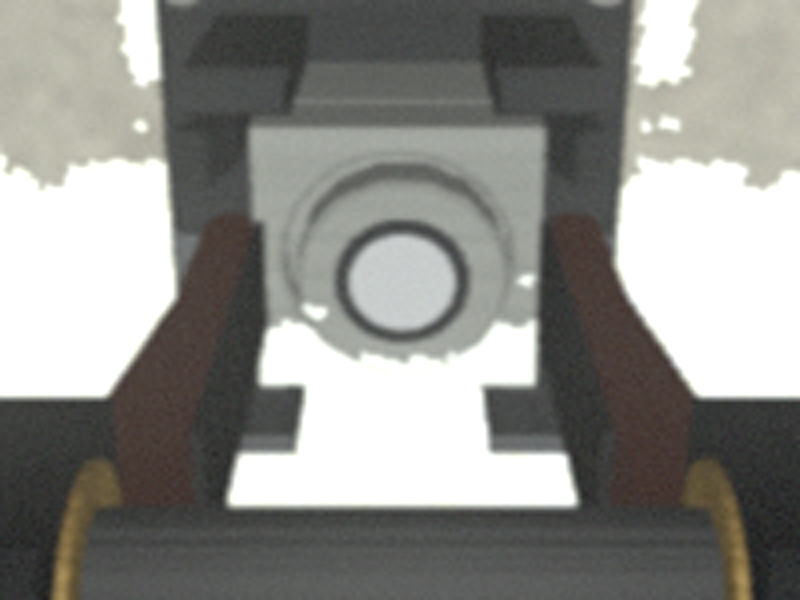

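Disc is in the recess and released. Retract straight up and take a look from above.

{"name": "arm_command", "arguments": {"deltas": [{"dp":[0,0,-5],"turn":0,"hand":0.52},{"dp":[0,0,-10],"turn":0,"hand":0.52},{"dp":[0,0,-25],"turn":0,"hand":0.52},{"dp":[0,0,-35],"turn":0,"hand":0.52},{"dp":[0,0,-25],"turn":0,"hand":0.52},{"dp":[0,0,0],"turn":0,"hand":0.52},{"dp":[0,0,0],"turn":0,"hand":0.52},{"dp":[0,0,0],"turn":0,"hand":0.52},{"dp":[0,0,0],"turn":0,"hand":0.52}]}}

```text
clock: 44.13
ee_pos: [0.5196, 0.3415, 0.1178]
eef_rot: [-0.0, 0.604, 0.797, -0.001]
force: [-0.9, 0.4, -0.4]
finger_gap: 0.0458
```

```bash
python3 look.py f1 188 110 328 215 5.6; python3 side.py s7 145 105 70 60 9
```

```text
t 44.13 [0.5196 0.3415 0.1178] yaw 105.72 F [-0.95  0.43 -0.38] gap 0.0458
t 44.18 [0.5196 0.3415 0.1175] yaw 105.72 F [-0.04  0.31  0.34] gap 0.0456
```

View pics/f1_z.png

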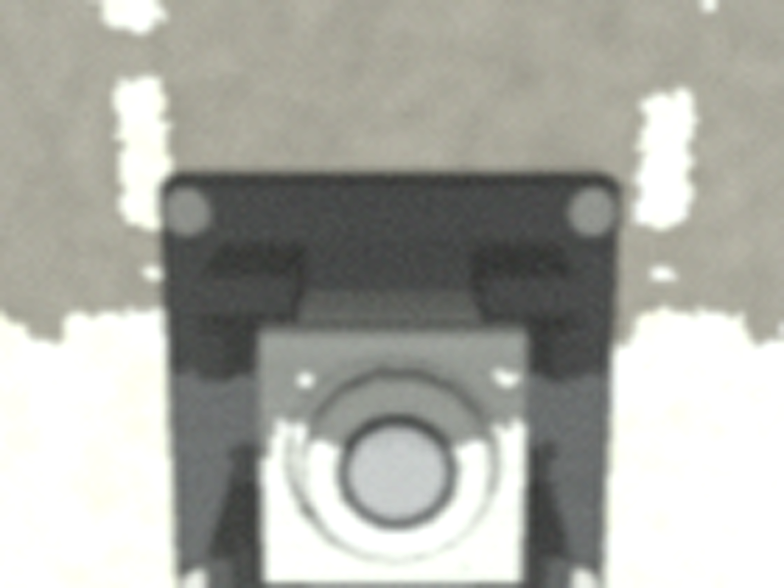

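View pics/s7.png

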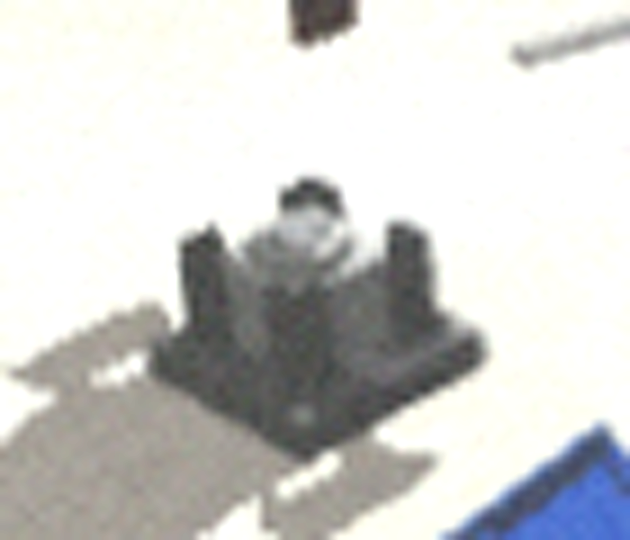

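```bash
python3 - <<'E'
from nest import *
o=pickle.load(open('pics/f1.pkl','rb'));C=cam('wrist',o);a=yaw(o)
def t(u,v,z):
    P=unproj(C,[[(u+.5)/5.6-.5+188,(v+.5)/5.6-.5+110]],z)[0]-o['ee_pos']; return (1000*np.array([P[:2]@[np.cos(a),np.sin(a)],P[:2]@[np.sin(a),-np.cos(a)]])).round(2)
print('base',t(163,174,.016),t(618,174,.016),'-> centre y', t(390,174,.016)[1]+46)
print('screws',t(187,211,.018),t(591,211,.018), t(390,211,.018)[1]+40.3)
print('spacer',t(257,330,.052),t(528,330,.052),t(262,583,.052),t(525,583,.052))
print('disc ring',t(340,471,.06),t(455,471,.06),t(397,414,.06),t(397,527,.06))
print('posts inner edges gap', t(300,312,.06),t(472,312,.06))
E
```

```text
base [-45.81 -48.08] [ 44.32 -48.03] -> centre y -2.0600000000000023
screws [-41.1  -41.06] [ 39.   -41.02] -0.75
spacer [-24.71 -24.51] [ 24.1  -24.49] [-25.14  24.51] [24.81 24.53]
disc ring [-9.75 -0.4 ] [10.93 -0.39] [  0.5  -11.04] [ 0.5  10.31]
posts inner edges gap [-16.38 -29.48] [ 13.56 -29.46]
```

```bash
python3 - <<'E'
from h import *
im=bot.grab_frame('top')[:,:,::-1]; a=cv2.imread('pics/top0.png')
cv2.imwrite('pics/tcmp.png',cv2.convertScaleAbs(np.vstack([cv2.resize(x[140:240,90:350],None,fx=3,fy=3) for x in(a,im)])[:600],alpha=1.6))
E
```

View pics/tcmp.png

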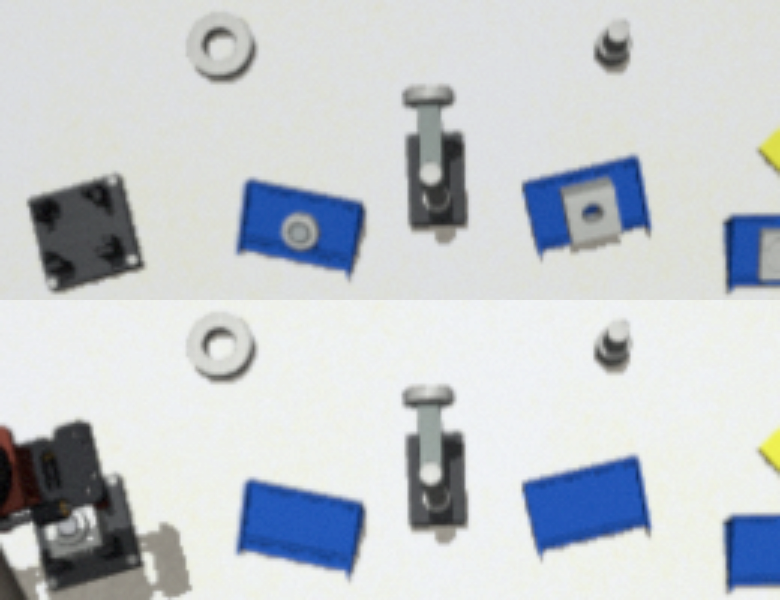

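Before-and-after top views match: the stand, ring and plug are unmoved, and all three bins are empty. Handing in.

```bash
python3 -c "
from h import *
st(); print(bot.sign_off())"
```

```text
t 44.28 [0.5197 0.3416 0.1176] yaw 105.71 F [-0.   -0.77 -0.39] gap 0.0458
the job is handed in; nothing more can be done
None
```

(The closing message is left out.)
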